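# Load the preheating rack

### The job

Make up the preheating rack: tip all the bronze pieces out of both cups into the open bottom pan and stand the empty cups upright on the bench again, then stack every loose mould frame on top of the pan, one above the other, with all four corner posts fully down in the sockets below. Put the scraper away too, blade first into the empty slot of the wooden tool block and fully home, and leave the crucible and the ingot where they are.

Things in the scene. Friction and masses are not known exactly. Their poses are not given: they have to be found in the camera images.
- base: Bottom of the rack, fixed: open dark steel pan on a pale slab, 168 x 132 mm (long side along x). Pan inside 126 x 90 mm, floor at height 13, walls up to 42 mm. A square socket open upwards at each corner (bore 13 mm, floor at height 30, top at 45 mm; centres x = +-75, y = +-57 mm). Origin: centre of the underside, z up. Seated frames have their origin 30 mm (first) and 100 mm (second) above it.
- pan_floor (a point): Centre of the floor of that pan; axes as the base.
- frame_a: Dark steel stacking frame, 168 x 132 mm, long side along x, 122 mm tall, 0.5 to 0.8 kg. Origin: centre, level with the feet, z up. Lifting bail over its middle: steel bar 12 x 12 mm along x, 132 mm long, centre line at height 116 mm, y = 0; below it a graphite ingot mould (108 x 52 mm, top at height 86 mm). More under frame_b. One of the two frames may be absent.
- frame_b: Same as frame_a. Four corner posts, 9 mm round with rounded feet, centres x = +-75, y = +-57 mm, reach from height 0 to the rim (62 to 70 mm). On each rim corner a square socket open upwards, bore 13 mm, floor at height 70, top at 85 mm: the next frame's feet stand on these floors. A frame fits at yaw or yaw + pi.
- cup1: Plain open aluminium cup, slightly tapered: 66 mm tall, outer diameter 53 mm at the foot, 65 mm at the rim, wall 3 mm, floor 4 mm thick, 0.14 kg. Up to five bronze pieces stand on its floor; they slide out only once it is tipped well past level, about 120 degrees from upright. Origin: centre of its underside; z towards the mouth.
- cup2: A second cup like cup1.
- piece1: Bronze bar end: round, 16 mm across, 15 mm long, 30 to 38 g, standing in cup1 at the start. Origin: centre of one end face, z along the piece towards the other end. 6 to 10 of the ten pieces are present.
- piece2: Bronze bar end: round, 16 mm across, 17 mm long, 30 to 38 g, standing in cup1 at the start. Origin: centre of one end face, z along the piece towards the other end.
- piece3: Bronze bar end: round, 16 mm across, 19 mm long, 30 to 38 g, standing in cup1 at the start. Origin: centre of one end face, z along the piece towards the other end.
- piece4: Bronze bar end: round, 16 mm across, 16 mm long, 30 to 38 g, standing in cup1 at the start. Origin: centre of one end face, z along the piece towards the other end.
- piece5: Bronze bar end: round, 16 mm across, 18 mm long, 30 to 38 g, standing in cup1 at the start. Origin: centre of one end face, z along the piece towards the other end.
- piece6: Bronze bar end: round, 16 mm across, 15 mm long, 30 to 38 g, standing in cup2 at the start. Origin: centre of one end face, z along the piece towards the other end.
- piece7: Bronze bar end: round, 16 mm across, 17 mm long, 30 to 38 g, standing in cup2 at the start. Origin: centre of one end face, z along the piece towards the other end.
- piece8: Bronze bar end: round, 16 mm across, 19 mm long, 30 to 38 g, standing in cup2 at the start. Origin: centre of one end face, z along the piece towards the other end.
- piece9: Bronze bar end: round, 16 mm across, 16 mm long, 30 to 38 g, standing in cup2 at the start. Origin: centre of one end face, z along the piece towards the other end.
- piece10: Bronze bar end: round, 16 mm across, 18 mm long, 30 to 38 g, standing in cup2 at the start. Origin: centre of one end face, z along the piece towards the other end.
- scraper: Flat pan scraper lying on its blade, 0.15 kg, mostly blade. Steel blade x = 0 (root) to 100 mm (tip), 34 mm wide (y), 4 mm thick; behind the root a tang rises to a wooden handle, 18 mm wide, 20 mm high, x = -117 to -25 mm, centre line 30 mm above the blade's underside (grip it about x = -60). Origin: centre of the blade's root, underside; x to the tip, z up.
- scraper_tip (a point): Middle of the blade's tip edge, halfway through its thickness.
- block: Wooden tool block, fixed, 95 mm deep (x), 146 wide (y), 44 high, with two level slots in its front face (-x side, towards the robot), each seen from above through an 18 mm groove in the top. The slot at its +y side (robot's left) holds another tool, fixed, whose handle sticks out 72 mm; the one at the -y side is empty. Origin: centre of its underside.
- slot_mouth (a point): Centre of the mouth of the empty slot: 44 mm wide, 12 mm high (heights 14 to 26 mm above the bench), 85 mm deep along the block's +x; axes as the block.
- slot_back (a point): Centre of the closed back end of the empty slot; axes as the block. With the scraper fully home its tip is here and 15 mm of blade stays outside.
- crucible: Bystander: small dark clay crucible, 80 mm wide, 85 mm tall. Leave alone.
- ingot: Bystander: bronze ingot, 36 x 110 x 20 mm. Leave alone.

How it is judged:
On the way, in this order (a step that is already met when the one before it is completed fails the run):
1. all the bronze pieces lie in the bottom pan (x of piece1 in the frame of pan_floor between -0.066 and 0.066 m and y of piece1 in the frame of pan_floor between -0.048 and 0.048 m and z of piece1 in the frame of pan_floor between -0.006 and 0.04 m and x of piece2 in the frame of pan_floor between -0.066 and 0.066 m and y of piece2 in the frame of pan_floor between -0.048 and 0.048 m and z of piece2 in the frame of pan_floor between -0.006 and 0.04 m and x of piece3 in the frame of pan_floor between -0.066 and 0.066 m and y of piece3 in the frame of pan_floor between -0.048 and 0.048 m and z of piece3 in the frame of pan_floor between -0.006 and 0.04 m and x of piece4 in the frame of pan_floor between -0.066 and 0.066 m and y of piece4 in the frame of pan_floor between -0.048 and 0.048 m and z of piece4 in the frame of pan_floor between -0.006 and 0.04 m and x of piece5 in the frame of pan_floor between -0.066 and 0.066 m and y of piece5 in the frame of pan_floor between -0.048 and 0.048 m and z of piece5 in the frame of pan_floor between -0.006 and 0.04 m and x of piece6 in the frame of pan_floor between -0.066 and 0.066 m and y of piece6 in the frame of pan_floor between -0.048 and 0.048 m and z of piece6 in the frame of pan_floor between -0.006 and 0.04 m and x of piece7 in the frame of pan_floor between -0.066 and 0.066 m and y of piece7 in the frame of pan_floor between -0.048 and 0.048 m and z of piece7 in the frame of pan_floor between -0.006 and 0.04 m and x of piece8 in the frame of pan_floor between -0.066 and 0.066 m and y of piece8 in the frame of pan_floor between -0.048 and 0.048 m and z of piece8 in the frame of pan_floor between -0.006 and 0.04 m and x of piece9 in the frame of pan_floor between -0.066 and 0.066 m and y of piece9 in the frame of pan_floor between -0.048 and 0.048 m and z of piece9 in the frame of pan_floor between -0.006 and 0.04 m and x of piece10 in the frame of pan_floor between -0.066 and 0.066 m and y of piece10 in the frame of pan_floor between -0.048 and 0.048 m and z of piece10 in the frame of pan_floor between -0.006 and 0.04 m), for 0.2 s.
2. every frame stands with its four posts down in the sockets below, the first on the base, the second on the first (((z of frame_a in the frame of base between 0.025 and 0.035 m and horizontal distance between frame_a and base below 0.007 m and angle between frame_a's own z axis and vertical below 0.06 rad and angle between the x axis of frame_a and the x axis of base, either way round below 0.1 rad) or (z of frame_a in the frame of base between 0.095 and 0.105 m and horizontal distance between frame_a and base below 0.01 m and angle between frame_a's own z axis and vertical below 0.06 rad and angle between the x axis of frame_a and the x axis of base, either way round below 0.1 rad)) and ((z of frame_b in the frame of base between 0.025 and 0.035 m and horizontal distance between frame_b and base below 0.007 m and angle between frame_b's own z axis and vertical below 0.06 rad and angle between the x axis of frame_b and the x axis of base, either way round below 0.1 rad) or (z of frame_b in the frame of base between 0.095 and 0.105 m and horizontal distance between frame_b and base below 0.01 m and angle between frame_b's own z axis and vertical below 0.06 rad and angle between the x axis of frame_b and the x axis of base, either way round below 0.1 rad))), for 0.2 s.
At the end, for the whole second after the job is handed in: All pieces in the pan; frames seated: within 5 mm in height, 7 mm sideways (second: 10 mm), tilt < 0.06, aligned < 0.10 rad; scraper tip within 10 mm of the slot back, 12 mm sideways, 8 mm in height, aligned < 0.2 rad; cups upright on the bench (tilt < 0.1 rad); all at rest (all of step 1 and all of step 2 and x of scraper_tip in the frame of slot_back above -0.01 m and y of scraper_tip in the frame of slot_back between -0.012 and 0.012 m and z of scraper_tip in the frame of slot_back between -0.008 and 0.008 m and angle between the x axis of scraper and the x axis of block, either way round below 0.2 rad and height (world z) of cup1 between -0.005 and 0.006 m and angle between each of cup1, cup2's own z axis and vertical below 0.1 rad and height (world z) of cup2 between -0.005 and 0.006 m and linear speed of each of frame_a, frame_b, cup1, cup2, scraper below 0.03 m/s); the robot touches nothing.
It fails at once if the crucible or the ingot is moved by more than 30 mm (distance of any of crucible, ingot from where it was at the start of the episode above 0.03 m).
Of frame_a, frame_b only 1 to 2 are there at a start; the rules pass over those that are not, and their reading is None.
Of piece1, piece2, piece3, piece4, piece5, piece6, piece7, piece8, piece9, piece10 only 6 to 10 are there at a start; the rules pass over those that are not, and their reading is None.
At some moment in a run one of frame_a, frame_b, scraper may be knocked a few centimetres aside while the robot is not near it.
It also fails if it takes over 208 s, if anything falls off the work surface, if the arm or the gripper's body presses on something with over 40 N, if the wrist force passes 120 N, or if a joint passes its speed limit or range.

### The arm

A 6-joint arm with a two-finger parallel gripper is mounted at the origin on the work surface. World frame = base frame: x ahead of the robot, y to its left, z up, the work surface at z = 0. Lengths are in m, angles in rad, forces in N, time in s.
With the tool pointing down it reaches from about 0.375 to 0.975 m from the base axis. Payload 3.8 kg.
Tool frame: the origin (TCP) lies on the mounting face of the last link; the fingertips stand 173 mm ahead of it and the grasp point (between the pads) lies 155 mm ahead of it; z points along the fingers, y is the direction in which the jaws open and shut (so a half turn about z gives the same grasp; the last joint's range is limited). The gripper opens to 85 mm and grips with 20 to 120 N. Pads are 22 mm wide; open, the fingers measure 114 mm over their backs; the gripper's body (76 mm by 85 mm) begins 54 mm behind the grasp point. The pads swing forward as they close: fully open they stand 13 mm farther back than shut.
Start: joints at [-1.303, 0.264, 1.604, -0, 1.274, -0.037], TCP at [0.203, -0.644, 0.405] pointing down, gripper open.
Joint ranges: [-2.63, 2.63], [-0.94, 2.18], [0.31, 2.57], [-1.31, 4.45], [0, 2.66], [-2.55, 2.55]. Speed limits (rad/s): [2.57, 2.57, 3.14, 3.14, 3.14, 3.14].

### API

Orientations are given as a rotation vector (axis times angle).
In Python, from workcell import bot, imaging, order gives the robot as it stands. The module is installed in compiled form; this text tells all that it offers.
- The arm moves only by the shell command python3 -m creep 'ROWS' [OPENING] [FORCE]. ROWS is JSON, a list of rows, each an object with "slide": the shift along the tool's x, y, z each as a share of 25 mm, from -1 to 1, a list of three; "angular": the turn, a rotation vector about the tool's x, y, z each as a share of 4 degrees, from -1 to 1, a list of three. A call has 1 to 5 rows; each row shifts and turns the commanded pose from where the row before left it, along the tool's axes as they then stand; what a row does not reach is not made up. A row lasts 1/12 s, in which the tool goes at most 41.7 mm and 7.16 degrees, less where a joint would pass 70% of its speed; a pose out of reach is approached as far as the arm can. A call with a number of a shift or a turn outside -1 to 1 is refused whole. A call with a gripper value outside its range is refused whole. OPENING is the closure, from -1 (fully open) to 1 (shut), set as the call begins (- or left out, the last holds). The fingers move at their own pace and stop on an object; FORCE is the grip in N (left out, the last holds). Time passes only in rows, so rows that do not move let the fingers close. It gives the time, the measured TCP pose, the force and the opening at its end, in the units of the state.
- bot.read_state(): the state, without advancing time (a new reading comes with each control period).
- imaging.read_camera(name): name is "scene" or "top" or "wrist"; returns (picture, depth): 384x512x3 uint8, red, green, blue; 384x512 float32, m along the optical axis (not along the pixel's ray), 0 where there is no reading.
- imaging.camera_model(name): a dict with "fovy" (degrees; the focal length in pixels is half the picture's height over the tangent of half this angle, whatever the lens; pixels are square), "cx", "cy" (the principal point, pixels), "camera_from_world" (4x4, takes a point from world to camera coordinates); the wrist camera has in their place "tool_from_camera" (4x4, takes a point from camera to tool coordinates, whose origin is the TCP and whose axes are the flange's). Camera axes: x right, y down, z forward; pixel columns grow to the right and rows downward; lengths in m; the calibration is good to about 2 mm. A picture is of the moment at which its call begins: read the wrist's pose just before it. camera_model takes no time and is no camera call.
- order.finish_job(): hands the job in, once; it reports no verdict.
The state is a dict: "time": time; "q": joint angles; "joint_vel": joint speeds; "joint_torque": joint torques, N m; "tool_pos": TCP position; "tcp_rot": TCP orientation; "wrist_force": force on the tool from outside, world axes, zero at the start; "torque": the same for the moment, N m; "width": opening from 0.0 (shut) to 1.0 (fully open).
Only numpy, scipy, OpenCV 4.12 (cv2) and the standard library are available. Lean on these libraries where they do the work, as an engineer would, in place of code of your own. Each camera call takes 0.05 s, during which the arm holds its last target.

## Working session

There is one attempt and no reset: what is moved stays moved. The work goes in short steps, Python scripts to look and compute and a shell command to move; the robot and the scene stay as the last step left them, time stands still between calls to the robot, and variables do not carry over. Pictures are saved under pics/ and viewed, and the job is handed in when it is done.

```bash
ls; mkdir -p pics; python3 - <<'E'
from workcell import bot, imaging, order
import cv2, numpy as np
s=bot.read_state(); print(s)
for n in ["scene","top","wrist"]:
    p,d=imaging.read_camera(n); cv2.imwrite(f"pics/{n}0.png",cv2.cvtColor(p,cv2.COLOR_RGB2BGR)); np.save(f"{n}0.npy",d)
    m=imaging.camera_model(n); print(n,m,(d==0).mean(), d.min(), d.max())
E
```

```text
pics
{'time': 0.0, 'q': array([-1.30292064e+00,  2.64775741e-01,  1.60540938e+00, -1.07789503e-05,
        1.27374129e+00, -3.69406265e-02]), 'joint_vel': array([ 1.80762365e-03, -6.03845403e-05,  1.34280367e-03, -3.73483194e-04,
       -1.01703716e-03,  8.37641880e-04]), 'joint_torque': array([-2.92117948e-03, -5.15120244e+01, -3.67315042e+01, -5.42570906e-04,
        1.28236430e-02,  6.72916229e-06]), 'tool_pos': array([ 0.20245473, -0.64354616,  0.40332727]), 'tcp_rot': array([-3.10288542e+00, -4.76606010e-01,  4.38101618e-04]), 'wrist_force': array([-0.59139361, -0.23489609, -0.77405102]), 'torque': array([-0.01777839,  0.00093728, -0.00026278]), 'width': 1.000657579507708}
scene {'fovy': 45.09233421605821, 'cx': 256.23768727329696, 'cy': 188.41640917095867, 'camera_from_world': array([[-0.65678526,  0.75406639, -0.0041221 ,  0.37919657],
       [ 0.43899762,  0.3779071 , -0.81514864, -0.22008826],
       [-0.61311843, -0.53718721, -0.57923717,  1.69560814],
       [ 0.        ,  0.        ,  0.        ,  1.        ]])} 0.0235748291015625 0.0 3.999953
top {'fovy': 54.0685874648139, 'cx': 258.3263558833599, 'cy': 194.97249816505396, 'camera_from_world': array([[-0.02760074, -0.99958076, -0.00874653, -0.00324193],
       [-0.99600982,  0.0282429 , -0.08465688,  0.58484327],
       [ 0.08486841,  0.00637504, -0.99637177,  0.97957672],
       [ 0.        ,  0.        ,  0.        ,  1.        ]])} 0.004063924153645833 0.0 1.8875266
wrist {'fovy': 63.07945576755233, 'cx': 256.48428939924156, 'cy': 188.98070933516007, 'tool_from_camera': array([[ 7.60970032e-04, -9.49326782e-01, -3.14289807e-01,
         8.09433874e-02],
       [ 9.99999636e-01,  6.01191145e-04,  6.05310438e-04,
        -1.16599147e-03],
       [-3.85689161e-04, -3.14290153e-01,  9.49326894e-01,
         3.14368401e-02],
       [ 0.00000000e+00,  0.00000000e+00,  0.00000000e+00,
         1.00000000e+00]])} 0.004069010416666667 0.0 1.4580055
```

View pics/scene0.png

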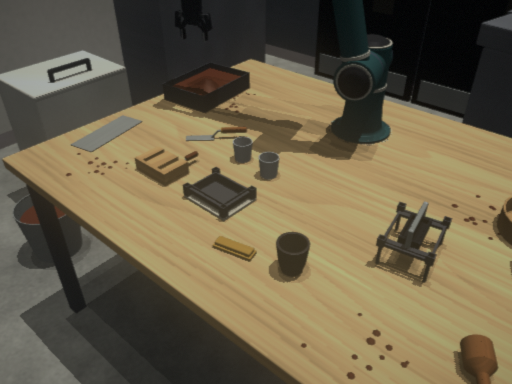

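View pics/top0.png

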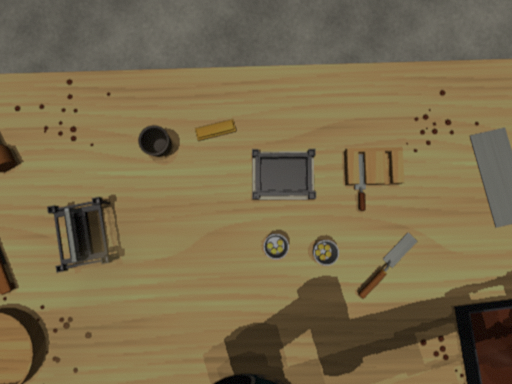

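View pics/wrist0.png

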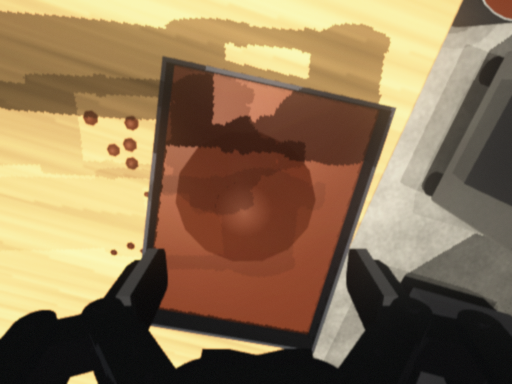

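```bash
cat > h.py <<'E'
import numpy as np, cv2
from scipy.spatial.transform import Rotation as R
from workcell import bot, imaging, order
def cam(n):
    m=imaging.camera_model(n); f=192/np.tan(np.radians(m['fovy'])/2)
    if n=='wrist':
        s=bot.read_state(); T=np.eye(4); T[:3,:3]=R.from_rotvec(s['tcp_rot']).as_matrix(); T[:3,3]=s['tool_pos']
        wc=T@m['tool_from_camera']
    else: wc=np.linalg.inv(m['camera_from_world'])
    return f,m['cx'],m['cy'],wc
def shot(n,name):
    c=cam(n); p,d=imaging.read_camera(n); np.savez(f'pics/{name}.npz',p=p,d=d,f=c[0],cx=c[1],cy=c[2],wc=c[3])
    cv2.imwrite(f'pics/{name}.png',p[:,:,::-1]); return load(name)
def load(name):
    z=np.load(f'pics/{name}.npz'); return dict(z)
def cloud(z):
    v,u=np.mgrid[0:384,0:512]; d=z['d']
    P=np.stack([(u-z['cx'])/z['f']*d,(v-z['cy'])/z['f']*d,d],-1)
    return P@z['wc'][:3,:3].T+z['wc'][:3,3]
def plane(z,uv,h):
    uv=np.atleast_2d(uv).astype(float); r=np.c_[(uv[:,0]-z['cx'])/z['f'],(uv[:,1]-z['cy'])/z['f'],np.ones(len(uv))]@z['wc'][:3,:3].T
    o=z['wc'][:3,3]; t=(h-o[2])/r[:,2]; return o+r*t[:,None]
def proj(z,X):
    X=np.atleast_2d(X); c=(X-z['wc'][:3,3])@z['wc'][:3,:3]; return np.c_[c[:,0]/c[:,2]*z['f']+z['cx'],c[:,1]/c[:,2]*z['f']+z['cy']]
def crop(z,x0,y0,x1,y1,k,name):
    cv2.imwrite(f'pics/{name}.png',cv2.resize(z['p'][y0:y1,x0:x1,::-1],None,fx=k,fy=k,interpolation=cv2.INTER_CUBIC))
def st():
    s=bot.read_state(); M=R.from_rotvec(s['tcp_rot']).as_matrix()
    print('t',round(s['time'],2),'pos',s['tool_pos'].round(4),'grasp',(s['tool_pos']+M[:,2]*.155).round(4),'\n',M.round(3),'\nF',s['wrist_force'].round(1),'w',round(float(s['width']),3),'q',s['q'].round(2)); return s,M
E
python3 - <<'E'
from h import *
z=shot('top','t1'); w=shot('scene','s1')
P=cloud(z)
print(P[250,200],P[150,220],P[220,180])
crop(z,230,130,430,310,4,'t1a'); crop(z,30,110,250,290,3,'t1b')
def obj(box,lo,hi):
    x0,y0,x1,y1=box; Q=P[y0:y1,x0:x1].reshape(-1,3); m=(Q[:,2]>lo)&(Q[:,2]<hi); return Q[m]
for nm,box,lo,hi in [('base',(240,140,330,210),.03,.055),('block',(335,135,410,215),.036,.055),('cupL',(258,225,296,265),.055,.08),('cupR',(306,230,342,270),.055,.08),('scr',(350,225,425,305),.022,.05),('frame',(35,185,120,280),.105,.13),('fr_all',(35,185,120,280),.06,.2)]:
    Q=obj(box,lo,hi); r=cv2.minAreaRect(Q[:,:2].astype(np.float32)*1000); print(nm,len(Q),Q.mean(0).round(4),np.median(Q[:,2]),r)
E
```

```text
[ 0.441635    0.14277033 -0.0020973 ] [0.71380443 0.08276494 0.00299856] [5.24257521e-01 1.95737542e-01 3.30485742e-04]
base 980 [ 0.6406 -0.089   0.038 ] 0.0372162939871874 ((639.8896484375, -87.8849868774414), (166.69676208496094, 132.51437377929688), 88.41177368164062)
block 1688 [ 0.6533 -0.3278  0.0436] 0.04382264345448744 ((620.6193237304688, -329.0466613769531), (147.5713653564453, 164.27578735351562), 89.61361694335938)
cupL 119 [ 0.4479 -0.0621  0.0641] 0.06510834625348627 ((450.9303283691406, -60.43511962890625), (62.485618591308594, 60.79103469848633), 43.485965728759766)
cupR 124 [ 0.4301 -0.1913  0.0643] 0.0652590270359587 ((431.8420715332031, -186.44911193847656), (61.56079864501953, 60.3161506652832), 87.954833984375)
scr 297 [ 0.3494 -0.3089  0.0374] 0.038582956691102455 ((353.2518615722656, -315.353759765625), (19.18132972717285, 112.28528594970703), 44.374755859375)
frame 361 [0.4954 0.4325 0.1196] 0.12065625608477426 ((495.8511962890625, 433.5850524902344), (131.75137329101562, 13.327435493469238), 9.07388973236084)
fr_all 2360 [0.496  0.4309 0.082 ] 0.07488838875544773 ((495.3633117675781, 434.19415283203125), (167.81507873535156, 133.73532104492188), 9.470124244689941)
```

View pics/t1a.png

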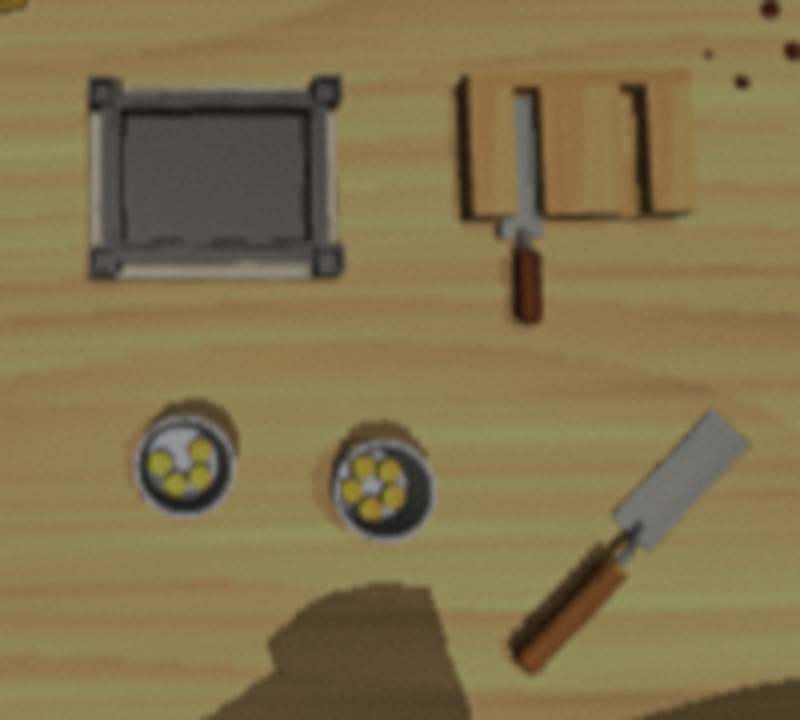

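View pics/t1b.png

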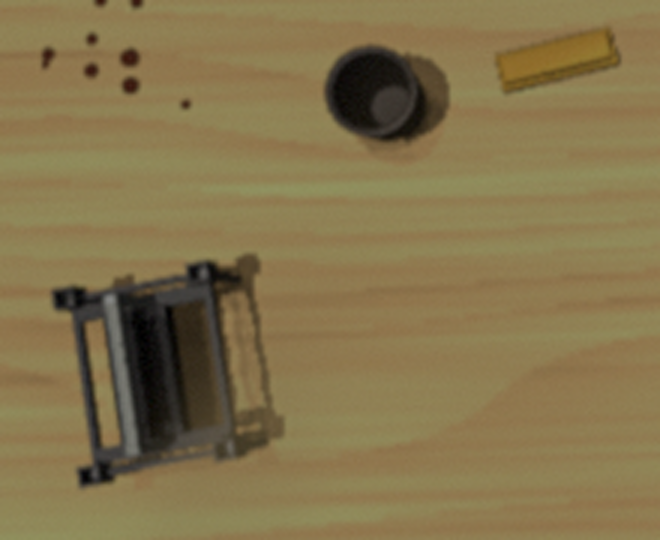

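```bash
python3 - <<'E'
from h import *
z=load('t1'); w=load('s1')
s,M=st()
q=s['q']
K=R.from_euler('z',q[0])*R.from_euler('y',q[1]+q[2])*R.from_euler('z',q[3])*R.from_euler('y',q[4])*R.from_euler('z',q[5])
print(K.as_matrix().round(3))
Pt=cloud(z).reshape(-1,3); Ps=cloud(w).reshape(-1,3)
def sel(P,x0,x1,y0,y1,lo,hi):
    return P[(P[:,0]>x0)&(P[:,0]<x1)&(P[:,1]>y0)&(P[:,1]<y1)&(P[:,2]>lo)&(P[:,2]<hi)]
for nm,b in [('bench',(.45,.55,0,.2,-.02,.02)),('cupL',(.40,.50,-.11,-.01,.06,.08)),('cupR',(.38,.48,-.24,-.13,.06,.08)),('scr handle',(.28,.42,-.38,-.24,.032,.05)),('bail',(.4,.6,.38,.49,.115,.13)),('sock base',(.54,.74,-.2,.02,.0405,.055)),('blocktop',(.598,.72,-.42,-.24,.041,.05)),('handle2',(.5,.605,-.33,-.24,.02,.06))]:
    for P in (Pt,Ps):
        Q=sel(P,*b)
        if len(Q)<5: print(nm,'few'); continue
        r=cv2.minAreaRect(Q[:,:2].astype(np.float32)*1000); print(nm,len(Q),np.median(Q[:,2]).round(4),np.round(r[0],1),np.round(r[1],1),round(r[2],1), Q[:,:2].min(0).round(3),Q[:,:2].max(0).round(3))
E
```

```text
t 0.25 pos [ 0.2025 -0.6437  0.404 ] grasp [ 0.2025 -0.6436  0.249 ] 
 [[ 0.954  0.3   -0.   ]
 [ 0.3   -0.954  0.001]
 [ 0.    -0.001 -1.   ]] 
F [ 0.1 -0.4  0.9] w 1.002 q [-1.3   0.26  1.6  -0.    1.27 -0.04]
[[-0.3    0.954 -0.   ]
 [ 0.954  0.3    0.001]
 [ 0.001  0.    -1.   ]]
bench 2705 -0.0 [500.   99.9] [199.6  99.8] 90.0 [0.45 0.  ] [0.55 0.2 ]
bench 1442 -0.0017 [500.   99.9] [199.8  99.9] 90.0 [0.45 0.  ] [0.55 0.2 ]
cupL 104 0.0652 [450.9 -60.4] [62.5 60.8] 43.5 [ 0.42  -0.092] [ 0.483 -0.03 ]
cupL 78 0.0628 [452. -57.] [65.8 61.3] 40.8 [ 0.419 -0.093] [ 0.484 -0.025]
cupR 103 0.0658 [ 431.8 -186.4] [61.6 60.3] 88.0 [ 0.402 -0.217] [ 0.462 -0.156]
cupR 66 0.0629 [ 434.2 -182.9] [66.7 61.5] 43.7 [ 0.398 -0.216] [ 0.465 -0.152]
scr handle 263 0.0389 [ 350.1 -312.2] [ 19.2 103.3] 44.4 [ 0.312 -0.349] [ 0.387 -0.271]
scr handle 89 0.0363 [ 351.1 -302.7] [26.5 87.8] 39.9 [ 0.314 -0.336] [ 0.387 -0.27 ]
bail 319 0.121 [495.9 433.6] [131.8  13.3] 9.1 [0.431 0.418] [0.561 0.45 ]
bail 194 0.1198 [495.2 435.8] [134.5  12.1] 9.3 [0.429 0.42 ] [0.561 0.452]
sock base 270 0.043 [640.7 -87.9] [166.7 130.9] 88.4 [ 0.573 -0.173] [ 0.708 -0.003]
sock base 133 0.0424 [642.  -85.7] [170.4 134.6] 88.0 [ 0.572 -0.173] [0.709 0.001]
blocktop 1508 0.0441 [ 654.6 -329.1] [147.3  95.2] 89.5 [ 0.607 -0.403] [ 0.703 -0.255]
blocktop 505 0.0427 [ 656.2 -325.7] [151.2  97.9] 88.3 [ 0.607 -0.401] [ 0.706 -0.249]
handle2 141 0.0344 [ 570.1 -293.1] [15.6 67.5] 87.1 [ 0.536 -0.301] [ 0.604 -0.285]
handle2 78 0.0312 [ 575.  -286.4] [75.9 29.7] 21.6 [ 0.537 -0.299] [ 0.605 -0.259]
```

```bash
python3 -m creep '[{"slide":[0.887,-0.964,0.18],"angular":[0,0,0]},{"slide":[0.887,-0.964,0.18],"angular":[0,0,0]},{"slide":[0.887,-0.964,0.18],"angular":[0,0,0]},{"slide":[0.887,-0.964,0.18],"angular":[0,0,0]},{"slide":[0.887,-0.964,0.18],"angular":[0,0,0]}]' -1 100
python3 -m creep '[{"slide":[0.887,-0.964,0.18],"angular":[0,0,0]},{"slide":[0.887,-0.964,0.18],"angular":[0,0,0]},{"slide":[0.887,-0.964,0.18],"angular":[0,0,0]},{"slide":[0.887,-0.964,0.18],"angular":[0,0,0]},{"slide":[0.887,-0.964,0.18],"angular":[0,0,0]}]'
python3 -m creep '[{"slide":[0.887,-0.964,0.18],"angular":[0,0,0]},{"slide":[0,0,0],"angular":[0,0,1]},{"slide":[0,0,0],"angular":[0,0,1]},{"slide":[0,0,0],"angular":[0,0,1]},{"slide":[0,0,0],"angular":[0,0,1]}]'
python3 -m creep '[{"slide":[0,0,0],"angular":[0,0,1]},{"slide":[0,0,0],"angular":[0,0,1]},{"slide":[0,0,0],"angular":[0,0,1]},{"slide":[0,0,0],"angular":[0,0,1]},{"slide":[0,0,0],"angular":[0,0,1]}]'
python3 -m creep '[{"slide":[0,0,0],"angular":[0,0,1]},{"slide":[0,0,0],"angular":[0,0,1]},{"slide":[0,0,0],"angular":[0,0,1]},{"slide":[0,0,0],"angular":[0,0,1]},{"slide":[0,0,0],"angular":[0,0,1]}]'
python3 -m creep '[{"slide":[0,0,0],"angular":[0,0,1]},{"slide":[0,0,0],"angular":[0,0,0.75]}]'
python3 - <<'E'
from h import *
st(); z=shot('wrist','w1'); 
P=cloud(z); 
m=(P[...,2]>.03)&(P[...,2]<.05)
Q=P[m]; Q=Q[(Q[:,0]<.45)&(Q[:,1]<-.22)]; r=cv2.minAreaRect(Q[:,:2].astype(np.float32)*1000); print(r,np.median(Q[:,2]))
m=(P[...,2]>.001)&(P[...,2]<.008)
E
```

```text
time: 0.67
tool_pos: [0.2724, -0.4943, 0.3818]
tcp_rot: [-3.105, -0.476, -0.0]
wrist_force: [0.2, 0.2, 0.5]
width: 1.001
time: 1.08
tool_pos: [0.3421, -0.3459, 0.3595]
tcp_rot: [3.105, 0.476, 0.0]
wrist_force: [1.6, 0.0, 0.9]
width: 1.0
time: 1.5
tool_pos: [0.3559, -0.3173, 0.3552]
tcp_rot: [3.141, 0.036, 0.0]
wrist_force: [0.4, -0.1, -0.3]
width: 0.999
time: 1.92
tool_pos: [0.3556, -0.3177, 0.3552]
tcp_rot: [3.1, -0.511, 0.0]
wrist_force: [0.4, 0.1, 0.1]
width: 0.998
time: 2.33
tool_pos: [0.3556, -0.3177, 0.3552]
tcp_rot: [-2.964, 1.042, 0.0]
wrist_force: [-0.6, -0.4, 0.3]
width: 1.003
time: 2.5
tool_pos: [0.3556, -0.3177, 0.3552]
tcp_rot: [-2.895, 1.221, -0.0]
wrist_force: [-0.6, -0.3, -0.2]
width: 1.001
t 2.5 pos [ 0.3556 -0.3177  0.3552] grasp [ 0.3556 -0.3177  0.2002] 
 [[ 0.698 -0.716  0.   ]
 [-0.716 -0.698 -0.   ]
 [ 0.    -0.    -1.   ]] 
F [-0.6 -0.3 -0.2] w 1.001 q [-0.78 -0.08  2.07  0.    1.15  1.59]
((324.8380432128906, -417.8263244628906), (280.4600524902344, 90.97848510742188), 76.09646606445312) 0.03825322105425977
```

View pics/w1.png

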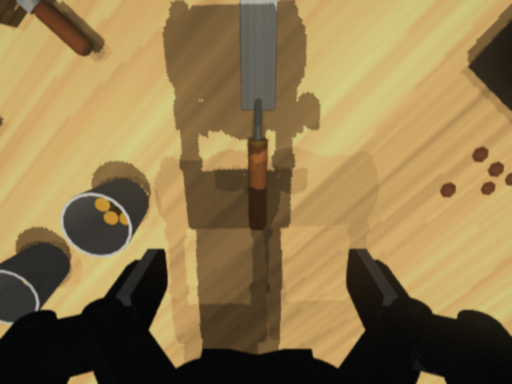

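```bash
python3 - <<'E'
from h import *
z=load('w1'); P=cloud(z)
print(plane(z,[[258,229],[258,139]],.035).round(4), plane(z,[[242,109],[275,108],[242,10],[275,10]],.004).round(4))
m=np.zeros((384,512),bool); m[130:235,235:285]=1
m&=(P[...,2]>.03)&(P[...,2]<.06); Q=P[m]; print(len(Q),np.median(Q[:,2]),cv2.minAreaRect(Q[:,:2].astype(np.float32)*1000))
m=np.zeros((384,512),bool); m[5:112,230:290]=1
m&=(P[...,2]>.001)&(P[...,2]<.02); hsv=cv2.cvtColor(z['p'],cv2.COLOR_RGB2HSV); m&=hsv[...,1]<70; Q=P[m]; print(len(Q),np.median(Q[:,2]),cv2.minAreaRect(Q[:,:2].astype(np.float32)*1000))
# finger positions
print(P[300,150],P[300,360])
E
```

```text
[[ 0.3141 -0.2766  0.035 ]
 [ 0.378  -0.3419  0.035 ]] [[ 0.4066 -0.3486  0.004 ]
 [ 0.3839 -0.3722  0.004 ]
 [ 0.4665 -0.4118  0.004 ]
 [ 0.4451 -0.4326  0.004 ]]
1710 0.03831657232783675 ((349.6455993652344, -311.89508056640625), (18.03264617919922, 98.07640838623047), 44.01472091674805)
3666 0.003272409574863744 ((426.75311279296875, -392.07525634765625), (33.554046630859375, 92.46073913574219), 44.06088638305664)
[ 0.38526651 -0.28577364  0.21825449] [ 0.32256281 -0.34401182  0.21556834]
```

```bash
python3 -m creep '[{"slide":[-0.06,0.05,1],"angular":[0,0,0.07]},{"slide":[0,0,1],"angular":[0,0,0]},{"slide":[0,0,1],"angular":[0,0,0]},{"slide":[0,0,1],"angular":[0,0,0]},{"slide":[0,0,1],"angular":[0,0,0]}]'
python3 -m creep '[{"slide":[0,0,1],"angular":[0,0,0]},{"slide":[0,0,0.6],"angular":[0,0,0]},{"slide":[0,0,0.3],"angular":[0,0,0]},{"slide":[0,0,0],"angular":[0,0,0]}]'
python3 -m creep '[{"slide":[0,0,0],"angular":[0,0,0]},{"slide":[0,0,0],"angular":[0,0,0]},{"slide":[0,0,0],"angular":[0,0,0]},{"slide":[0,0,0],"angular":[0,0,0]},{"slide":[0,0,0],"angular":[0,0,0]}]' 1 110
python3 -m creep '[{"slide":[0,0,0],"angular":[0,0,0]},{"slide":[0,0,0],"angular":[0,0,0]},{"slide":[0,0,0],"angular":[0,0,0]},{"slide":[0,0,0],"angular":[0,0,0]},{"slide":[0,0,0],"angular":[0,0,0]}]' 1 110
python3 -m creep '[{"slide":[0,0,-0.5],"angular":[0,0,0]},{"slide":[0,0,-1],"angular":[0,0,0]},{"slide":[0,0,-1],"angular":[0,0,0]},{"slide":[0,0,0],"angular":[0,0,0]}]'
python3 - <<'E'
from h import *
st(); shot('wrist','w2'); shot('scene','s2')
E
```

```text
time: 2.97
tool_pos: [0.3537, -0.3176, 0.2294]
tcp_rot: [2.894, -1.221, 0.001]
wrist_force: [-0.2, 0.1, -0.1]
width: 1.002
time: 3.3
tool_pos: [0.3529, -0.3168, 0.1809]
tcp_rot: [-2.893, 1.221, 0.006]
wrist_force: [0.0, 0.3, -0.4]
width: 1.003
time: 3.72
tool_pos: [0.3541, -0.318, 0.1837]
tcp_rot: [2.893, -1.222, 0.003]
wrist_force: [0.3, 0.0, -0.2]
width: 0.296
time: 4.13
tool_pos: [0.354, -0.3178, 0.1834]
tcp_rot: [2.894, -1.223, 0.001]
wrist_force: [-0.9, 1.6, 5.3]
width: 0.193
time: 4.47
tool_pos: [0.3553, -0.3191, 0.2494]
tcp_rot: [2.891, -1.222, 0.011]
wrist_force: [2.0, -1.3, -0.2]
width: 0.193
t 4.47 pos [ 0.3553 -0.3191  0.2494] grasp [ 0.3561 -0.3199  0.0944] 
 [[ 0.697 -0.717  0.005]
 [-0.717 -0.697 -0.005]
 [ 0.008 -0.    -1.   ]] 
F [ 2.  -1.3 -0.2] w 0.193 q [-0.78  0.04  2.17  0.    0.92  1.59]
```

View pics/w2.png

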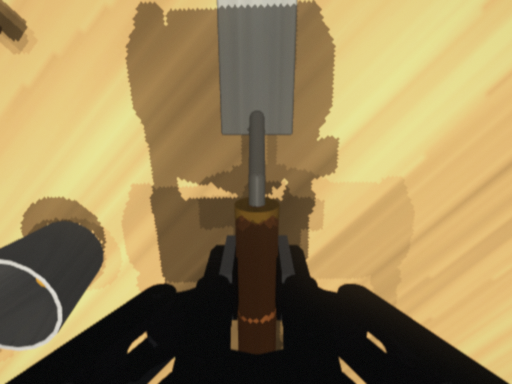

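View pics/s2.png

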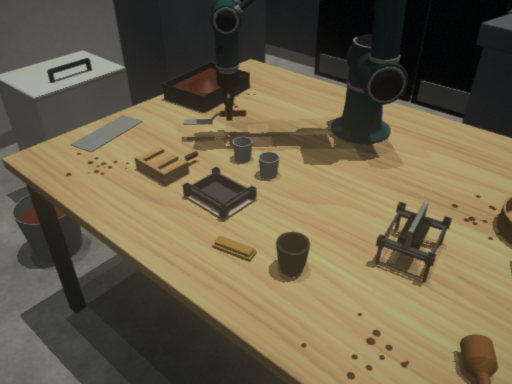

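```bash
python3 - <<'E'
from h import *
z=load('w2'); P=cloud(z); s,M=st()
m=np.zeros((384,512),bool); m[15:128,222:292]=1; Q=P[m]
T=(Q-s['tool_pos'])@M; c=T.mean(0); u,sv,vt=np.linalg.svd(T-c); print('blade tool frame c',c.round(4),'normal',vt[2].round(4)); print(cv2.minAreaRect(T[:,:2].astype(np.float32)*1000))
# root edge in tool frame
print(((P[129,256-20]-s['tool_pos'])@M).round(4),((P[129,256+20]-s['tool_pos'])@M).round(4),((P[8,256]-s['tool_pos'])@M).round(4))
t=load('t1'); crop(t,335,140,415,220,8,'t1c')
print(plane(t,[[335,140],[415,140],[335,220]],.044))
E
```

```text
t 4.57 pos [ 0.354  -0.3179  0.2459] grasp [ 0.3542 -0.3181  0.0909] 
 [[ 0.697 -0.717  0.002]
 [-0.717 -0.697 -0.002]
 [ 0.002 -0.    -1.   ]] 
F [ 0.6 -0.2 -1.8] w 0.192 q [-0.78  0.05  2.17  0.    0.92  1.59]
blade tool frame c [ 0.0883 -0.0008  0.1761] normal [-4.e-04 -1.e+00  6.e-03]
((87.57918548583984, -0.8326892852783203), (32.63270950317383, 47.492881774902344), 89.80355834960938)
[ 0.0631 -0.0104  0.1759] [0.063  0.0085 0.1771] [ 0.1135 -0.001   0.1764]
[[ 0.72307092 -0.22657026  0.044     ]
 [ 0.71681766 -0.43739871  0.044     ]
 [ 0.51199034 -0.21710215  0.044     ]]
```

View pics/t1c.png

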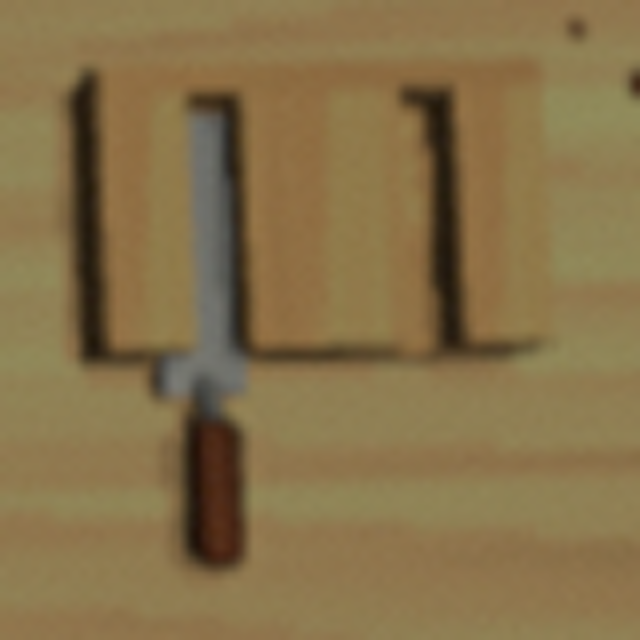

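```bash
python3 - <<'E'
from h import *
t=load('t1')
uv=np.array([[450,100],[465,350],[402,95],[412,350],[438,350],[427,95],[95,355],[550,345],[530,65],[85,72]])/8+[335-.5+.0625,140-.5+.0625]
print(plane(t,uv,.044).round(4))
w=load('w1'); s=load('s1'); s2=load('s2')
cv2.imwrite('pics/s2c.png',cv2.resize(s2['p'][130:240,120:270,::-1],None,fx=5,fy=5,interpolation=cv2.INTER_CUBIC))
E
```

```text
[[ 0.6864 -0.3719  0.044 ]
 [ 0.6035 -0.372   0.044 ]
 [ 0.6886 -0.3562  0.044 ]
 [ 0.604  -0.3548  0.044 ]
 [ 0.6038 -0.3632  0.044 ]
 [ 0.6883 -0.3644  0.044 ]
 [ 0.6053 -0.2512  0.044 ]
 [ 0.6044 -0.3998  0.044 ]
 [ 0.6973 -0.3988  0.044 ]
 [ 0.6993 -0.2524  0.044 ]]
```

View pics/s2c.png

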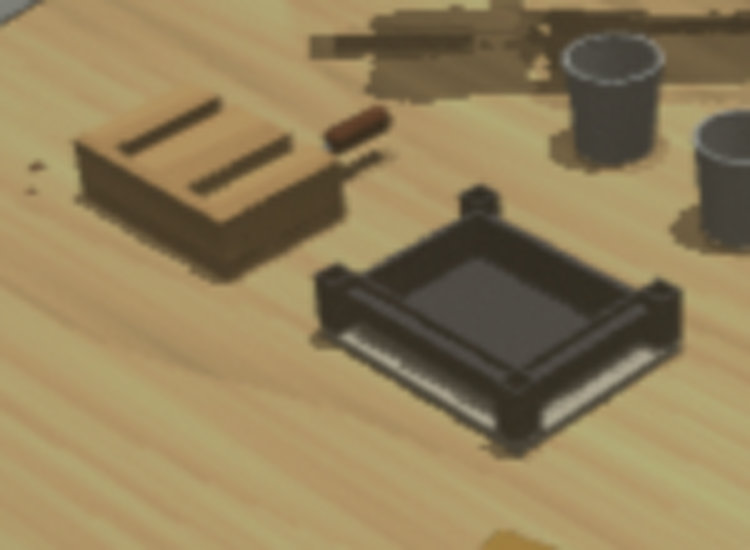

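```bash
python3 -m creep '[{"slide":[0.81,-0.16,0],"angular":[0,0,0]},{"slide":[0.81,-0.16,0],"angular":[0,0,0]},{"slide":[0.81,-0.16,0],"angular":[0,0,0]},{"slide":[0.81,-0.16,0],"angular":[0,0,0]},{"slide":[0,0,0],"angular":[0,0,-1]}]'
python3 -m creep '[{"slide":[0,0,0],"angular":[0,0,-1]},{"slide":[0,0,0],"angular":[0,0,-1]},{"slide":[0,0,0],"angular":[0,0,-1]},{"slide":[0,0,0],"angular":[0,0,-1]},{"slide":[0,0,0],"angular":[0,0,-1]}]'
python3 -m creep '[{"slide":[0,0,0],"angular":[0,0,-1]},{"slide":[0,0,0],"angular":[0,0,-1]},{"slide":[0,0,0],"angular":[0,0,-1]},{"slide":[0,0,0],"angular":[0,0,-1]},{"slide":[0,0,0],"angular":[0,0,-1]}]'
python3 -m creep '[{"slide":[0,0,0],"angular":[0,0,-0.33]},{"slide":[0,0,0],"angular":[0,0,0]},{"slide":[0,0,0],"angular":[0,0,0]}]'
python3 - <<'E'
from h import *
s,M=st(); z=shot('wrist','w3'); P=cloud(z)
E
```

```text
time: 4.98
tool_pos: [0.4237, -0.366, 0.2437]
tcp_rot: [2.935, -1.12, 0.001]
wrist_force: [0.8, -0.0, -0.6]
width: 0.191
time: 5.4
tool_pos: [0.4208, -0.3637, 0.2425]
tcp_rot: [-3.083, 0.589, 0.006]
wrist_force: [0.0, -0.3, -1.0]
width: 0.194
time: 5.82
tool_pos: [0.4208, -0.3637, 0.2426]
tcp_rot: [-3.138, 0.044, 0.005]
wrist_force: [0.2, 0.5, -1.6]
width: 0.191
time: 6.07
tool_pos: [0.4212, -0.3641, 0.2439]
tcp_rot: [-3.14, 0.016, 0.003]
wrist_force: [0.7, 0.4, -1.9]
width: 0.188
t 6.07 pos [ 0.4212 -0.3641  0.2439] grasp [ 0.421  -0.3639  0.0889] 
 [[ 1.    -0.01  -0.002]
 [-0.01  -1.     0.001]
 [-0.002 -0.001 -1.   ]] 
F [ 0.7  0.4 -1.9] w 0.188 q [-0.76  0.2   2.   -0.    0.94  0.82]
```

View pics/w3.png

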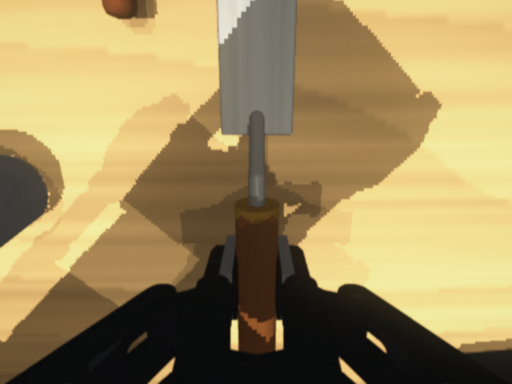

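```bash
python3 - <<'E'
from h import *
z=shot('top','t3'); crop(z,335,140,435,240,7,'t3c')
z=shot('scene','s3'); crop(z,110,100,260,220,5,'s3c')
E
```

```text
(no output)
```

View pics/t3c.png

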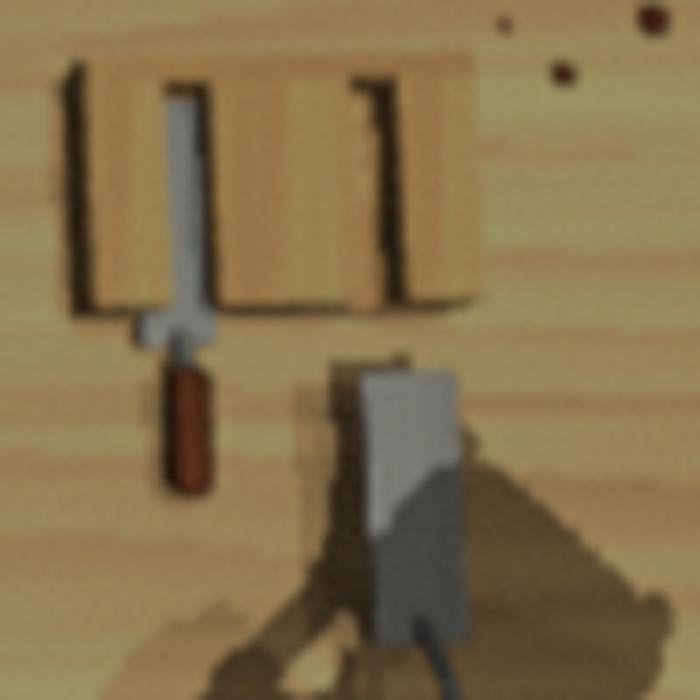

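View pics/s3c.png

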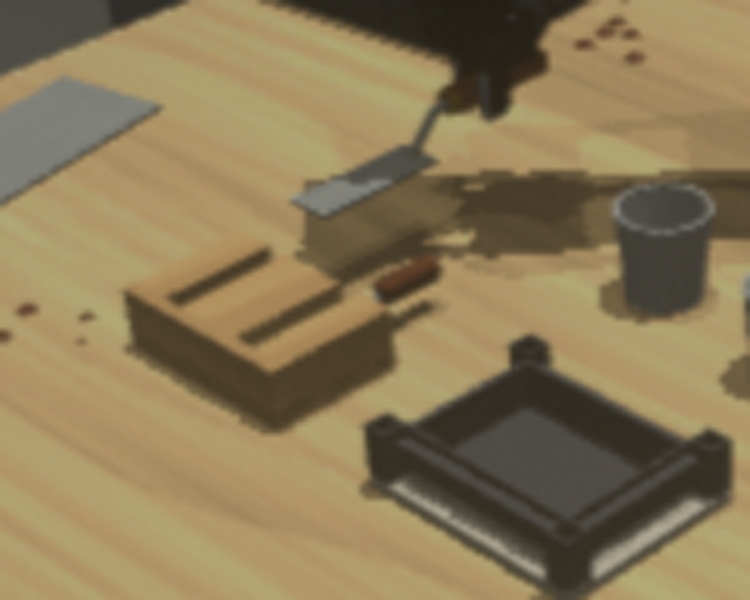

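```bash
python3 - <<'E'
from h import *
t=load('t3')
o=[335-.43,140-.43]
print(plane(t,np.array([[360,373],[458,371],[375,640],[468,640]])/7+o,.067).round(4))
print(plane(t,np.array([[352,85],[393,85],[362,300],[405,300],[475,300],[78,312]])/7+o,.044).round(4))
P=cloud(t); Q=P[194:230,380:405].reshape(-1,3); Q=Q[(Q[:,2]>.05)&(Q[:,2]<.09)]; print(len(Q),np.median(Q[:,2]),cv2.minAreaRect(Q[:,:2].astype(np.float32)*1000)); 
A=np.c_[Q[:,:2],np.ones(len(Q))]; print(np.linalg.lstsq(A,Q[:,2],rcond=None)[0])
E
```

```text
[[ 0.5771 -0.3455  0.067 ]
 [ 0.5768 -0.3811  0.067 ]
 [ 0.4802 -0.3455  0.067 ]
 [ 0.4793 -0.3789  0.067 ]]
[[ 0.6878 -0.3563  0.044 ]
 [ 0.6874 -0.3717  0.044 ]
 [ 0.6063 -0.3555  0.044 ]
 [ 0.6059 -0.3715  0.044 ]
 [ 0.6051 -0.3976  0.044 ]
 [ 0.6049 -0.2493  0.044 ]]
493 0.06376698610702436 ((529.406494140625, -364.4850769042969), (35.6256103515625, 89.77355194091797), 89.17593383789062)
[-0.00970819 -0.00904353  0.06571692]
```

```bash
python3 -m creep '[{"slide":[0,0.04,0.8],"angular":[0,0,0]},{"slide":[0,0,0.6],"angular":[0,0,0]},{"slide":[0,0,0.3],"angular":[0,0,0]},{"slide":[0,0,0],"angular":[0,0,0]},{"slide":[0,0,0],"angular":[0,0,0]}]'
python3 -m creep '[{"slide":[0.4,0,0],"angular":[0,0,0]},{"slide":[0.4,0,0],"angular":[0,0,0]},{"slide":[0.4,0,0],"angular":[0,0,0]},{"slide":[0.4,0,0],"angular":[0,0,0]}]'
python3 - <<'E'
from h import *
st()
z=shot('top','t4'); crop(z,335,140,435,240,7,'t4c')
E
```

```text
time: 6.63
tool_pos: [0.4215, -0.3654, 0.2024]
tcp_rot: [-3.141, 0.014, 0.001]
wrist_force: [0.1, 0.1, -2.2]
width: 0.189
time: 6.97
tool_pos: [0.4635, -0.3662, 0.2037]
tcp_rot: [3.14, -0.013, 0.003]
wrist_force: [-0.5, -0.4, -1.7]
width: 0.191
t 6.97 pos [ 0.4635 -0.3662  0.2037] grasp [ 0.4638 -0.3665  0.0487] 
 [[ 1.    -0.009  0.002]
 [-0.009 -1.    -0.001]
 [ 0.002  0.001 -1.   ]] 
F [-0.5 -0.4 -1.7] w 0.191 q [-0.71  0.31  1.96  0.    0.88  0.87]
```

View pics/t4c.png

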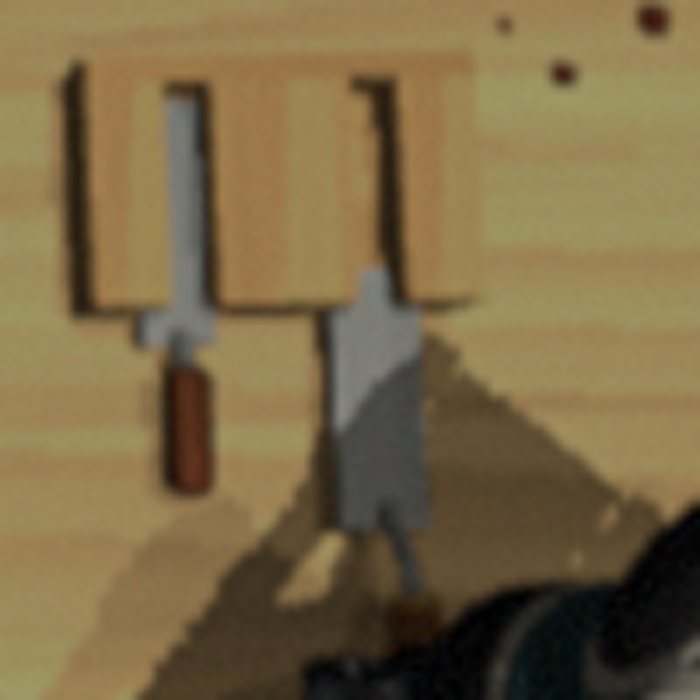

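```bash
python3 -m creep '[{"slide":[0.4,0,0.02],"angular":[0,0,0]},{"slide":[0.4,0,0.02],"angular":[0,0,0]},{"slide":[0.4,0,0],"angular":[0,0,0]},{"slide":[0.4,0,0],"angular":[0,0,0]},{"slide":[0.4,0,0],"angular":[0,0,0]}]'
python3 -m creep '[{"slide":[0.3,0,0],"angular":[0,0,0]},{"slide":[0.2,0,0],"angular":[0,0,0]},{"slide":[0,0,0],"angular":[0,0,0]}]'
python3 -m creep '[{"slide":[0.16,0,0],"angular":[0,0,0]},{"slide":[0,0,0],"angular":[0,0,0]}]'
python3 - <<'E'
from h import *
st()
z=shot('top','t5'); crop(z,335,140,435,240,7,'t5c')
E
```

```text
time: 7.43
tool_pos: [0.5128, -0.3663, 0.2016]
tcp_rot: [-3.142, 0.013, 0.0]
wrist_force: [-0.1, 0.4, -0.5]
width: 0.194
time: 7.68
tool_pos: [0.5254, -0.3665, 0.2018]
tcp_rot: [3.141, -0.013, 0.001]
wrist_force: [-0.4, 0.8, -2.2]
width: 0.193
time: 7.85
tool_pos: [0.5284, -0.3664, 0.2016]
tcp_rot: [-3.142, 0.014, -0.0]
wrist_force: [-0.1, -1.5, -0.8]
width: 0.189
t 7.85 pos [ 0.5284 -0.3664  0.2016] grasp [ 0.5284 -0.3664  0.0466] 
 [[ 1.    -0.009  0.   ]
 [-0.009 -1.     0.   ]
 [ 0.    -0.    -1.   ]] 
F [-0.1 -1.5 -0.8] w 0.189 q [-0.65  0.39  1.84  0.    0.91  0.93]
```

View pics/t5c.png

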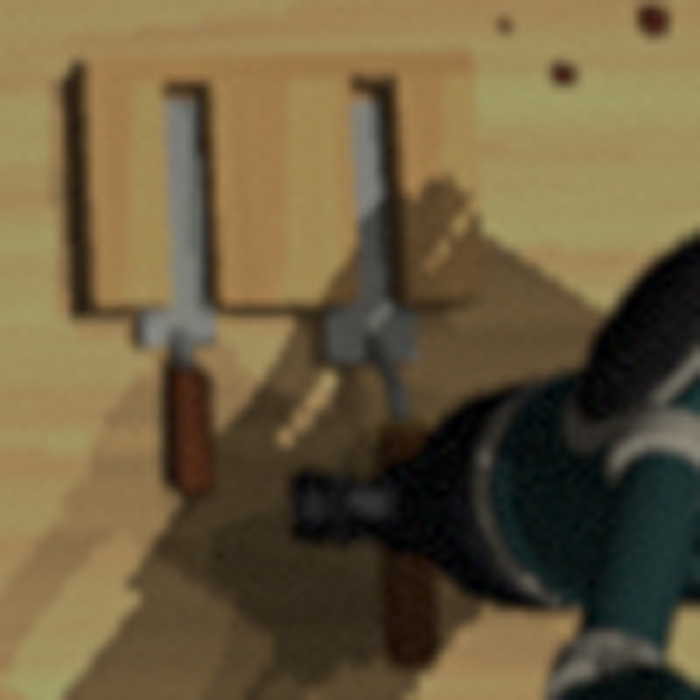

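```bash
python3 -m creep '[{"slide":[0.1,0,0],"angular":[0,0,0]},{"slide":[0.1,0,0],"angular":[0,0,0]}]'
python3 -m creep '[{"slide":[0.1,0,0],"angular":[0,0,0]},{"slide":[0,0,0],"angular":[0,0,0]}]'
python3 -m creep '[{"slide":[0.1,0,0],"angular":[0,0,0]},{"slide":[0,0,0],"angular":[0,0,0]}]'
```

```text
time: 8.07
tool_pos: [0.5329, -0.3665, 0.2016]
tcp_rot: [-3.141, 0.014, 0.0]
wrist_force: [-1.0, 0.0, -1.4]
width: 0.191
time: 8.23
tool_pos: [0.5346, -0.3665, 0.2012]
tcp_rot: [-3.141, 0.013, 0.006]
wrist_force: [-3.8, -0.3, -1.2]
width: 0.191
time: 8.4
tool_pos: [0.5354, -0.3663, 0.2005]
tcp_rot: [-3.139, 0.013, 0.013]
wrist_force: [-11.7, -1.1, 2.1]
width: 0.194
```

```bash
python3 -m creep '[{"slide":[-0.05,0,0.08],"angular":[0,0,0]},{"slide":[0,0,0.06],"angular":[0,0,0]},{"slide":[0,0,0],"angular":[0,0,0]}]'
python3 -m creep '[{"slide":[0,0,0],"angular":[0,0,0]},{"slide":[0,0,0],"angular":[0,0,0]},{"slide":[0,0,0],"angular":[0,0,0]}]' 0.4
python3 -m creep '[{"slide":[0,0,0],"angular":[0,0,0]},{"slide":[0,0,0],"angular":[0,0,0]},{"slide":[0,0,-0.3],"angular":[0,0,0]},{"slide":[0,0,-0.7],"angular":[0,0,0]},{"slide":[0,0,-1],"angular":[0,0,0]}]'
python3 -m creep '[{"slide":[0,0,-1],"angular":[0,0,0]},{"slide":[0,0,-1],"angular":[0,0,0]},{"slide":[0,0,-1],"angular":[0,0,0]},{"slide":[0,0,-0.5],"angular":[0,0,0]}]' -1
python3 - <<'E'
from h import *
st()
z=shot('wrist','w5');z=shot('top','t6'); crop(z,335,140,435,240,7,'t6c')
E
```

```text
time: 8.65
tool_pos: [0.5347, -0.3665, 0.1978]
tcp_rot: [-3.14, 0.013, 0.009]
wrist_force: [-9.9, 0.5, 3.4]
width: 0.194
time: 8.9
tool_pos: [0.5375, -0.3668, 0.1988]
tcp_rot: [3.141, -0.014, 0.003]
wrist_force: [-1.0, -1.1, 0.4]
width: 0.307
time: 9.32
tool_pos: [0.536, -0.3656, 0.2464]
tcp_rot: [-3.138, 0.013, 0.007]
wrist_force: [0.2, 0.5, -0.4]
width: 0.298
time: 9.65
tool_pos: [0.5379, -0.3671, 0.3404]
tcp_rot: [3.138, -0.013, 0.008]
wrist_force: [-0.0, -1.0, 0.8]
width: 0.852
t 9.65 pos [ 0.5379 -0.3671  0.3404] grasp [ 0.5386 -0.3676  0.1854] 
 [[ 1.    -0.008  0.005]
 [-0.008 -1.    -0.004]
 [ 0.005  0.004 -1.   ]] 
F [-0.  -1.   0.8] w 0.852 q [-0.64  0.26  1.73  0.    1.15  0.94]
```

View pics/w5.png

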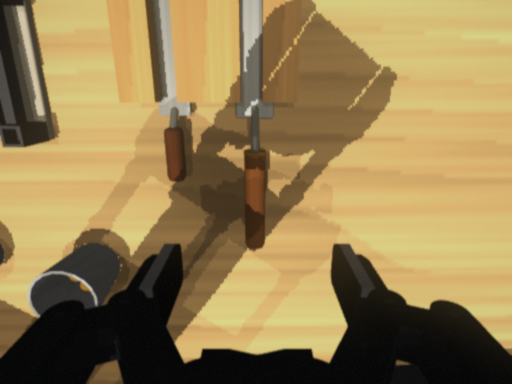

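View pics/t6c.png

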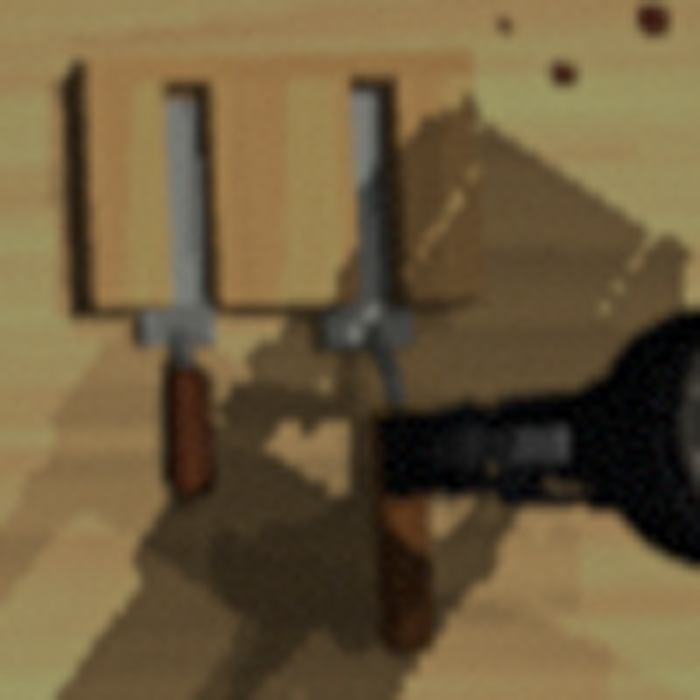

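```bash
cat >> h.py <<'E'
def wristq(M,q1,q23):
    K=M@R.from_euler('z',-90,degrees=True).as_matrix()
    W=(R.from_euler('z',q1)*R.from_euler('y',q23)).as_matrix().T@K
    a=R.from_matrix(W).as_euler('ZYZ'); # intrinsic z y z
    return a
def mk(zdir,xdir):
    zz=np.array(zdir,float); zz/=np.linalg.norm(zz); x=np.array(xdir,float); x-=zz*(x@zz); x/=np.linalg.norm(x); return np.c_[x,np.cross(zz,x),zz]
E
python3 - <<'E'
from h import *
s=bot.read_state(); print(s['q'].round(3), wristq(R.from_rotvec(s['tcp_rot']).as_matrix(),s['q'][0],s['q'][1]+s['q'][2]).round(3))
for side in (1,-1):
  for az in (60,75,90):
   for el in (-35,0):
    for xs in (1,-1):
      e=np.radians(el); A=np.radians(az)*side
      zd=[np.cos(e)*np.cos(A),np.cos(e)*np.sin(A),np.sin(e)]
      M=mk(zd,[0,0,xs])
      for q23 in (2.1,):
        q1=-.4 if side>0 else .2
        print(side,az,el,'x up' if xs>0 else 'x dn',wristq(M,q1,q23).round(2))
E
```

```text
[-0.637  0.263  1.727  0.     1.144  0.942] [0.    1.144 0.942]
1 60 -35 x up [ 1.07  1.18 -0.39]
1 60 -35 x dn [1.07 1.18 2.75]
1 60 0 x up [ 1.63  1.46 -0.53]
1 60 0 x dn [1.63 1.46 2.61]
1 75 -35 x up [ 0.97  1.38 -0.51]
1 75 -35 x dn [0.97 1.38 2.63]
1 75 0 x up [ 1.5   1.69 -0.53]
1 75 0 x dn [1.5  1.69 2.61]
1 90 -35 x up [ 0.85  1.56 -0.65]
1 90 -35 x dn [0.85 1.56 2.49]
1 90 0 x up [ 1.36  1.91 -0.57]
1 90 0 x dn [1.36 1.91 2.58]
-1 60 -35 x up [-1.13  1.03 -2.84]
-1 60 -35 x dn [-1.13  1.03  0.3 ]
-1 60 0 x up [-1.74  1.29 -2.59]
-1 60 0 x dn [-1.74  1.29  0.55]
-1 75 -35 x up [-1.05  1.23 -2.72]
-1 75 -35 x dn [-1.05  1.23  0.42]
-1 75 0 x up [-1.6   1.52 -2.61]
-1 75 0 x dn [-1.6   1.52  0.53]
-1 90 -35 x up [-0.95  1.42 -2.6 ]
-1 90 -35 x dn [-0.95  1.42  0.54]
-1 90 0 x up [-1.47  1.74 -2.6 ]
-1 90 0 x dn [-1.47  1.74  0.54]
```

```bash
python3 -m creep '[{"slide":[-0.84,0,0],"angular":[0,0,0]},{"slide":[-0.84,0,0],"angular":[0,0,0]},{"slide":[-0.84,0,0],"angular":[0,0,0]},{"slide":[-0.84,0,0],"angular":[0,0,0]},{"slide":[-0.84,0,0],"angular":[0,0,0]}]' -1
python3 -m creep '[{"slide":[0,0,0],"angular":[0,0,-1]},{"slide":[0,0,0],"angular":[0,0,-1]},{"slide":[0,0,0],"angular":[0,0,-1]},{"slide":[0,0,0],"angular":[0,0,-1]},{"slide":[0,0,0],"angular":[0,0,-1]}]'
python3 -m creep '[{"slide":[0,0,0],"angular":[0,0,-1]},{"slide":[0,0,0],"angular":[0,0,-1]},{"slide":[0,0,0],"angular":[0,0,-1]},{"slide":[0,0,0],"angular":[0,0,-1]},{"slide":[0,0,0],"angular":[0,0,-1]}]'
python3 -m creep '[{"slide":[0,0,0],"angular":[0,0,-1]},{"slide":[0,0,0],"angular":[0,0,-1]},{"slide":[0,0,0],"angular":[0,0,-1]},{"slide":[0,0,0],"angular":[0,0,-1]},{"slide":[0,0,0],"angular":[0,0,-1]}]'
python3 -m creep '[{"slide":[0,0,0],"angular":[0,0,-1]},{"slide":[0,0,0],"angular":[0,0,-1]},{"slide":[0,0,0],"angular":[0,0,-1]},{"slide":[0,0,0],"angular":[0,0,-1]},{"slide":[0,0,0],"angular":[0,0,-1]}]'
python3 -m creep '[{"slide":[0,0,0],"angular":[0,0,-1]},{"slide":[0,0,0],"angular":[0,0,-1]},{"slide":[0,0,0],"angular":[0,0,-0.65]},{"slide":[0,0,0],"angular":[0,1,0]},{"slide":[0,0,0],"angular":[0,1,0]}]'
python3 - <<'E'
from h import *
st()
z=shot('wrist','w6')
E
```

```text
time: 10.17
tool_pos: [0.4304, -0.3649, 0.3333]
tcp_rot: [-3.139, 0.013, 0.004]
wrist_force: [-0.6, -0.0, -1.0]
width: 1.001
time: 10.58
tool_pos: [0.4312, -0.3651, 0.3334]
tcp_rot: [-3.093, -0.537, 0.003]
wrist_force: [-0.8, 0.4, 1.5]
width: 0.998
time: 11.0
tool_pos: [0.4313, -0.3651, 0.3333]
tcp_rot: [-2.952, -1.066, 0.003]
wrist_force: [-0.0, 0.3, -0.1]
width: 1.003
time: 11.42
tool_pos: [0.4313, -0.3651, 0.3333]
tcp_rot: [-2.722, -1.562, 0.002]
wrist_force: [-1.2, -0.3, -0.6]
width: 0.997
time: 11.83
tool_pos: [0.4314, -0.3651, 0.3333]
tcp_rot: [-2.409, -2.011, 0.001]
wrist_force: [0.3, -1.6, -0.4]
width: 1.0
time: 12.25
tool_pos: [0.4315, -0.3646, 0.3337]
tcp_rot: [-2.142, -2.148, -0.153]
wrist_force: [-0.1, 0.7, -0.6]
width: 1.001
t 12.25 pos [ 0.4315 -0.3646  0.3337] grasp [ 0.4312 -0.3422  0.1803] 
 [[-0.003  1.    -0.002]
 [ 0.99   0.003  0.144]
 [ 0.144 -0.002 -0.99 ]] 
F [-0.1  0.7 -0.6] w 1.001 q [-0.78  0.15  1.88  0.11  1.22 -0.82]
```

View pics/w6.png

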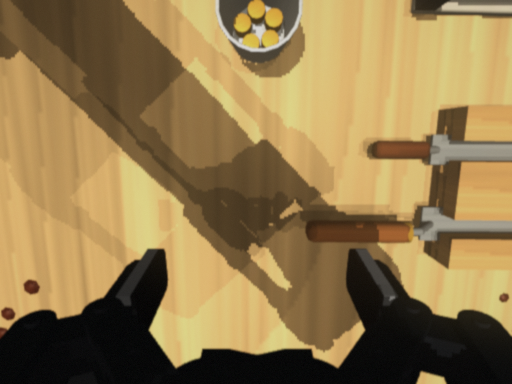

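```bash
python3 -m creep '[{"slide":[0,0,0],"angular":[0,1,0]},{"slide":[0,0,0],"angular":[0,1,0]},{"slide":[0,0,0],"angular":[0,1,0]},{"slide":[0,0,0],"angular":[0,1,0]},{"slide":[0,0,0],"angular":[0,1,0]}]' -1
python3 -m creep '[{"slide":[0,0,0],"angular":[0,1,0]},{"slide":[0,0,0],"angular":[0,1,0]},{"slide":[0,0,0],"angular":[0,1,0]},{"slide":[0,0,0],"angular":[0,1,0]},{"slide":[0,0,0],"angular":[0,1,0]}]' -1
python3 -m creep '[{"slide":[0,0,0],"angular":[0,1,0]},{"slide":[0,0,0],"angular":[0,0.7,0]},{"slide":[0,0,0],"angular":[0,0,0]}]' -1
python3 - <<'E'
from h import *
s,M=st()
z=shot('wrist','w7')
T=np.array([.4325,-.395,.186]); print(((T-s['tool_pos'])@M/.025).round(2))
E
```

```text
time: 12.72
tool_pos: [0.4315, -0.3653, 0.334]
tcp_rot: [-1.944, -1.946, -0.486]
wrist_force: [0.2, -0.4, -0.3]
width: 1.001
time: 13.13
tool_pos: [0.4316, -0.3653, 0.3339]
tcp_rot: [-1.722, -1.722, -0.768]
wrist_force: [-0.1, 1.0, -0.1]
width: 1.001
time: 13.38
tool_pos: [0.4314, -0.3654, 0.3328]
tcp_rot: [-1.643, -1.641, -0.851]
wrist_force: [0.1, -0.2, -0.5]
width: 0.999
t 13.38 pos [ 0.4314 -0.3654  0.3328] grasp [ 0.4309 -0.2385  0.2439] 
 [[ 0.003  1.    -0.003]
 [ 0.574  0.001  0.819]
 [ 0.819 -0.004 -0.574]] 
F [ 0.1 -0.2 -0.5] w 0.999 q [-0.9   0.37  1.75  0.55  1.82 -0.99]
[-5.49  0.07  2.4 ]
```

View pics/w7.png

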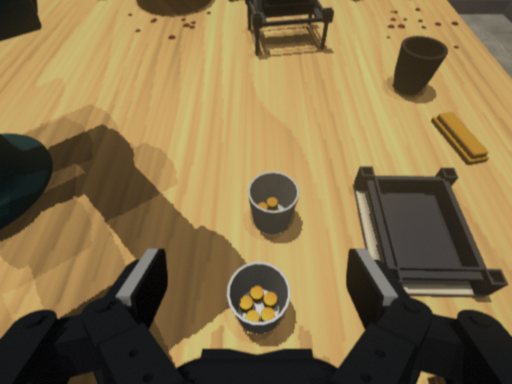

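```bash
python3 - <<'E'
from h import *
z=load('w7'); P=cloud(z)
for c in [(258,297),(274,192)]:
    d=((P[...,2]>.058)&(P[...,2]<.075)); d[:, :]&=False or True
    m=np.zeros((384,512),bool); cv2_=None
    m[c[1]-50:c[1]+50,c[0]-50:c[0]+50]=1
    Q=P[m&(P[...,2]>.060)&(P[...,2]<.075)]; Q=Q[(Q[:,0]>.36)&(Q[:,0]<.52)]
    print(c,len(Q),np.median(Q[:,2]),Q.min(0).round(4),Q.max(0).round(4),cv2.minEnclosingCircle(Q[:,:2].astype(np.float32)*1000))
print(plane(z,[[258,291],[274,193]],.066))
E
```

```text
(258, 297) 752 0.0652001551664402 [ 0.3997 -0.2182  0.06  ] [ 0.4636 -0.1541  0.0677] ((431.6042785644531, -185.8416748046875), 32.43342208862305)
(274, 192) 523 0.06488318404379428 [ 0.4189 -0.0923  0.06  ] [ 0.4819 -0.0279  0.0673] ((450.0045471191406, -60.03702926635742), 32.355255126953125)
[[ 0.43141822 -0.18674942  0.066     ]
 [ 0.4514305  -0.06467602  0.066     ]]
```

```bash
python3 -m creep '[{"slide":[-0.92,0.01,0.4],"angular":[0,0,0]},{"slide":[-0.92,0.01,0.4],"angular":[0,0,0]},{"slide":[-0.92,0.01,0.4],"angular":[0,0,0]},{"slide":[-0.92,0,0.4],"angular":[0,0,0]},{"slide":[-0.92,0,0.4],"angular":[0,0,0]}]' -1
python3 -m creep '[{"slide":[-0.9,0,0.4],"angular":[0,0,0]},{"slide":[0,0,0],"angular":[0,0,0]},{"slide":[0,0,0.6],"angular":[0,0,0]},{"slide":[0,0,0.6],"angular":[0,0,0]},{"slide":[0,0,0],"angular":[0,0,0]}]' -1
python3 - <<'E'
from h import *
s,M=st()
z=shot('wrist','w8')
T=np.array([.4317,-.186-.127,.129]); print(((T-s['tool_pos'])@M/.025).round(2))
E
```

```text
time: 13.85
tool_pos: [0.4326, -0.391, 0.2114]
tcp_rot: [-1.646, -1.649, -0.849]
wrist_force: [1.2, 0.1, -0.2]
width: 1.004
time: 14.27
tool_pos: [0.4322, -0.3682, 0.1706]
tcp_rot: [-1.641, -1.645, -0.851]
wrist_force: [-0.9, 1.4, 0.8]
width: 1.002
t 14.27 pos [ 0.4322 -0.3682  0.1706] grasp [ 0.4316 -0.2413  0.0815] 
 [[-0.     1.    -0.004]
 [ 0.575  0.004  0.818]
 [ 0.818 -0.002 -0.575]] 
F [-0.9  1.4  0.8] w 1.002 q [-0.9   0.58  1.8   0.53  1.6  -1.13]
[-0.09 -0.01  2.76]
```

View pics/w8.png

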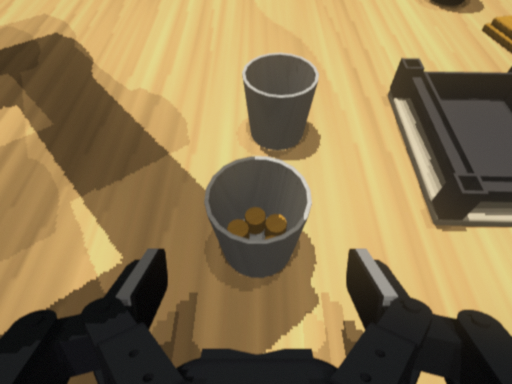

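```bash
python3 -m creep '[{"slide":[-0.05,0,0.7],"angular":[0,0,0]},{"slide":[-0.04,0,0.7],"angular":[0,0,0]},{"slide":[0,0,0.7],"angular":[0,0,0]},{"slide":[0,0,0.5],"angular":[0,0,0]},{"slide":[0,0,0.15],"angular":[0,0,0]}]' -1
python3 -m creep '[{"slide":[0,0,0],"angular":[0,0,0]},{"slide":[0,0,0],"angular":[0,0,0]},{"slide":[0,0,0],"angular":[0,0,0]},{"slide":[0,0,0],"angular":[0,0,0]},{"slide":[0,0,0],"angular":[0,0,0]}]' 1 80
python3 -m creep '[{"slide":[0,0,0],"angular":[0,0,0]},{"slide":[0,0,0],"angular":[0,0,0]},{"slide":[0,0,0],"angular":[0,0,0]}]'
python3 - <<'E'
from h import *
s,M=st()
z=shot('wrist','w9')
E
```

```text
time: 14.73
tool_pos: [0.4323, -0.3146, 0.1298]
tcp_rot: [-1.642, -1.647, -0.851]
wrist_force: [-0.1, -0.4, 0.5]
width: 1.0
time: 15.15
tool_pos: [0.4329, -0.3175, 0.1313]
tcp_rot: [-1.644, -1.648, -0.854]
wrist_force: [-0.9, -2.3, 5.6]
width: 0.696
time: 15.4
tool_pos: [0.4329, -0.3175, 0.1313]
tcp_rot: [-1.644, -1.648, -0.854]
wrist_force: [-2.3, -2.3, 6.7]
width: 0.693
t 15.4 pos [ 0.4329 -0.3175  0.1313] grasp [ 0.4329 -0.1908  0.0419] 
 [[-0.002  1.    -0.   ]
 [ 0.576  0.001  0.817]
 [ 0.817  0.002 -0.576]] 
F [-2.3 -2.3  6.7] w 0.693 q [-0.86  0.59  1.89  0.57  1.5  -1.16]
```

View pics/w9.png

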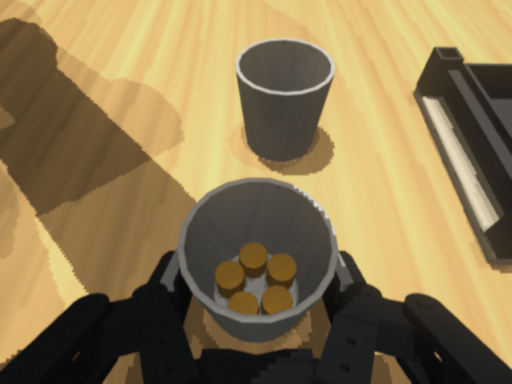

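```bash
python3 -m creep '[{"slide":[0.4,0,-0.28],"angular":[0,0,0]},{"slide":[0.8,0,-0.56],"angular":[0,0,0]},{"slide":[0.8,0,-0.56],"angular":[0,0,0]},{"slide":[0.8,0,-0.56],"angular":[0,0,0]},{"slide":[0.8,0,-0.56],"angular":[0,0,0]}]'
python3 -m creep '[{"slide":[0.4,0,-0.28],"angular":[0,0,0]},{"slide":[0.13,0.48,0.18],"angular":[0,0,0]},{"slide":[0.26,0.96,0.37],"angular":[0,0,0]},{"slide":[0.26,0.96,0.37],"angular":[0,0,0]},{"slide":[0.26,0.96,0.37],"angular":[0,0,0]}]'
python3 -m creep '[{"slide":[0.26,0.96,0.37],"angular":[0,0,0]},{"slide":[0.26,0.96,0.37],"angular":[0,0,0]},{"slide":[0.26,0.96,0.37],"angular":[0,0,0]},{"slide":[0.26,0.96,0.37],"angular":[0,0,0]},{"slide":[0.13,0.48,0.18],"angular":[0,0,0]}]'
python3 -m creep '[{"slide":[0,0,0],"angular":[0,0.5,0]},{"slide":[0,0,0],"angular":[0,1,0]},{"slide":[0,0,0],"angular":[0,1,0]},{"slide":[0,0,0],"angular":[0,1,0]},{"slide":[0,0,0],"angular":[0,1,0]}]'
python3 -m creep '[{"slide":[0,0,0],"angular":[0,1,0]},{"slide":[0,0,0],"angular":[0,1,0]},{"slide":[0,0,0],"angular":[0,1,0]},{"slide":[0,0,0],"angular":[0,1,0]},{"slide":[0,0,0],"angular":[0,0.3,0]}]'
python3 - <<'E'
from h import *
s,M=st()
z=shot('wrist','w10'); shot('scene','s10')
T=np.array([.625,-.228,.145]); print(((T-s['tool_pos'])@M/.025).round(2))
E
```

```text
time: 15.87
tool_pos: [0.4324, -0.3164, 0.241]
tcp_rot: [-1.646, -1.647, -0.851]
wrist_force: [0.3, -0.1, -3.9]
width: 0.696
time: 16.28
tool_pos: [0.5174, -0.2757, 0.2508]
tcp_rot: [-1.646, -1.645, -0.851]
wrist_force: [0.3, -1.4, -2.9]
width: 0.696
time: 16.7
tool_pos: [0.6267, -0.2233, 0.2503]
tcp_rot: [-1.643, -1.647, -0.851]
wrist_force: [-0.6, -1.4, -2.7]
width: 0.697
time: 17.12
tool_pos: [0.6235, -0.2259, 0.2509]
tcp_rot: [-1.423, -1.423, -1.052]
wrist_force: [-0.6, 0.4, -3.2]
width: 0.697
time: 17.53
tool_pos: [0.6233, -0.2259, 0.2499]
tcp_rot: [-1.207, -1.204, -1.208]
wrist_force: [-0.3, 0.6, -4.2]
width: 0.697
t 17.53 pos [ 0.6233 -0.2259  0.2499] grasp [ 0.6232 -0.0709  0.2506] 
 [[ 0.003  1.    -0.001]
 [-0.005  0.001  1.   ]
 [ 1.    -0.003  0.005]] 
F [-0.3  0.6 -4.2] w 0.697 q [-0.6   0.71  1.63  1.13  2.   -0.86]
[-4.19  0.08 -0.1 ]
```

View pics/s10.png

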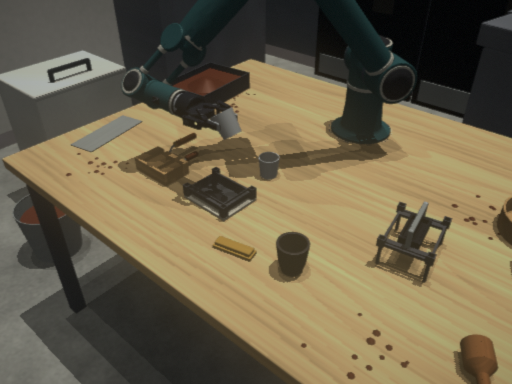

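View pics/w10.png

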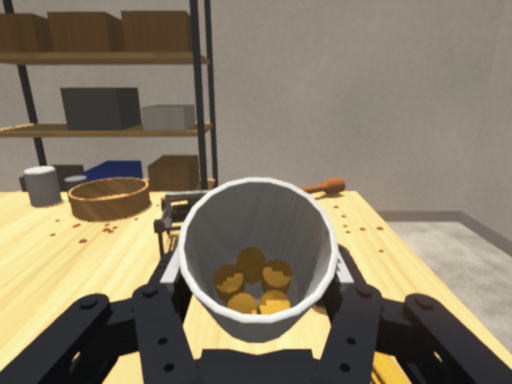

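```bash
python3 -m creep '[{"slide":[-0.8,0,0],"angular":[0,0,0.5]},{"slide":[-0.8,0,0],"angular":[0,0,0]},{"slide":[-0.8,0,0],"angular":[0,0,0]},{"slide":[-0.8,0,0],"angular":[0,0,0]},{"slide":[-0.8,0,0],"angular":[0,0,0]}]'
python3 -m creep '[{"slide":[0,0,0],"angular":[0,0,1]},{"slide":[0,0,0],"angular":[0,0,1]},{"slide":[0,0,0],"angular":[0,0,1]},{"slide":[0,0,0],"angular":[0,0,1]},{"slide":[0,0,0],"angular":[0,0,1]}]'
python3 -m creep '[{"slide":[0,0,0],"angular":[0,0,1]},{"slide":[0,0,0],"angular":[0,0,1]},{"slide":[0,0,0],"angular":[0,0,1]},{"slide":[0,0,0],"angular":[0,0,1]},{"slide":[0,0,0],"angular":[0,0,1]}]'
python3 -m creep '[{"slide":[0,0,0],"angular":[0,0,1]},{"slide":[0,0,0],"angular":[0,0,1]},{"slide":[0,0,0],"angular":[0,0,1]},{"slide":[0,0,0],"angular":[0,0,1]},{"slide":[0,0,0],"angular":[0,0,1]}]'
python3 -m creep '[{"slide":[0,0,0],"angular":[0,0,1]},{"slide":[0,0,0],"angular":[0,0,1]},{"slide":[0,0,0],"angular":[0,0,1]},{"slide":[0,0,0],"angular":[0,0,1]},{"slide":[0,0,0],"angular":[0,0,1]}]'
python3 - <<'E'
from h import *
s,M=st()
z=shot('scene','s11'); crop(z,140,90,300,230,4,'s11c')
E
```

```text
time: 18.05
tool_pos: [0.6216, -0.2257, 0.1515]
tcp_rot: [-1.226, -1.187, -1.182]
wrist_force: [0.7, 1.1, -2.5]
width: 0.697
time: 18.47
tool_pos: [0.6216, -0.2257, 0.1522]
tcp_rot: [-1.369, -0.922, -0.918]
wrist_force: [-0.3, 0.2, -3.2]
width: 0.693
time: 18.88
tool_pos: [0.6217, -0.2257, 0.1524]
tcp_rot: [-1.472, -0.655, -0.65]
wrist_force: [-0.0, -0.4, -2.3]
width: 0.697
time: 19.3
tool_pos: [0.6216, -0.2258, 0.1523]
tcp_rot: [-1.539, -0.383, -0.379]
wrist_force: [-0.0, 0.3, -3.4]
width: 0.696
time: 19.72
tool_pos: [0.6216, -0.2257, 0.1523]
tcp_rot: [-1.571, -0.109, -0.106]
wrist_force: [0.8, 0.1, -2.8]
width: 0.696
t 19.72 pos [ 0.6216 -0.2257  0.1523] grasp [ 0.6214 -0.0707  0.1519] 
 [[ 0.991  0.137 -0.002]
 [ 0.002 -0.002  1.   ]
 [ 0.137 -0.991 -0.003]] 
F [ 0.8  0.1 -2.8] w 0.696 q [-0.61  0.84  1.61  1.08  1.94  0.45]
```

View pics/s11c.png

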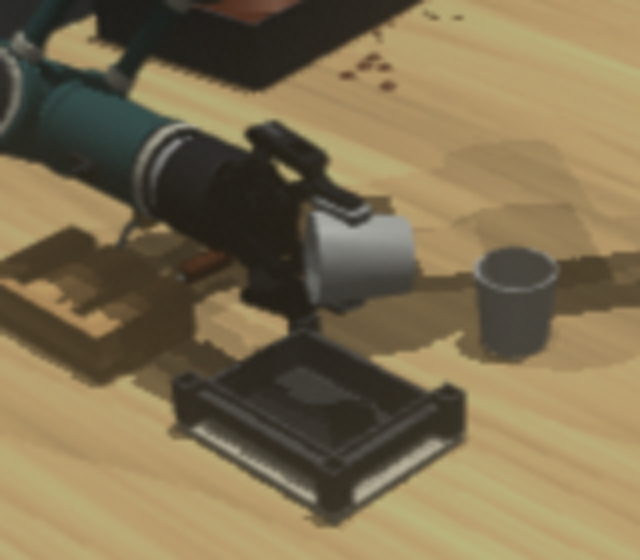

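```bash
python3 -m creep '[{"slide":[0,0,0],"angular":[0,0,0.8]},{"slide":[0,0,0],"angular":[0,0,0.8]},{"slide":[0,0,0],"angular":[0,0,0.8]},{"slide":[0,0,0],"angular":[0,0,0.8]},{"slide":[0,0,0],"angular":[0,0,0.8]}]'
python3 -m creep '[{"slide":[0,0,0],"angular":[0,0,0.8]},{"slide":[0,0,0],"angular":[0,0,0.8]},{"slide":[0,0,0],"angular":[0,0,0.8]},{"slide":[0,0,0],"angular":[0,0,0.6]},{"slide":[0,0,0],"angular":[0,0,0.6]}]'
python3 -m creep '[{"slide":[0,0,0],"angular":[0,0,0.5]},{"slide":[0,0,0],"angular":[0,0,0.5]},{"slide":[0,0,0],"angular":[0,0,0.5]},{"slide":[0,0,0],"angular":[0,0,0.5]},{"slide":[0,0,0],"angular":[0,0,0.5]}]'
python3 -m creep '[{"slide":[0,0,0],"angular":[0,0,0.5]},{"slide":[0,0,0],"angular":[0,0,0.5]},{"slide":[0,0,0],"angular":[0,0,0.5]},{"slide":[0,0,0],"angular":[0,0,0.5]},{"slide":[0,0,0],"angular":[0,0,0.5]}]'
python3 - <<'E'
from h import *
s,M=st()
z=shot('scene','s12'); crop(z,140,90,300,230,4,'s12c')
E
```

```text
time: 20.18
tool_pos: [0.6216, -0.2257, 0.1523]
tcp_rot: [-1.57, 0.109, 0.111]
wrist_force: [-1.0, -0.3, -2.6]
width: 0.695
time: 20.6
tool_pos: [0.6217, -0.2257, 0.1523]
tcp_rot: [-1.551, 0.306, 0.308]
wrist_force: [-0.2, -0.6, -3.6]
width: 0.693
time: 21.02
tool_pos: [0.6216, -0.2257, 0.1523]
tcp_rot: [-1.528, 0.442, 0.444]
wrist_force: [0.1, 0.1, -2.7]
width: 0.69
time: 21.43
tool_pos: [0.6216, -0.2257, 0.1523]
tcp_rot: [-1.495, 0.578, 0.579]
wrist_force: [-0.1, 0.0, -2.9]
width: 0.695
t 21.43 pos [ 0.6216 -0.2257  0.1523] grasp [ 0.6214 -0.0707  0.152 ] 
 [[ 0.739 -0.674 -0.002]
 [-0.    -0.003  1.   ]
 [-0.674 -0.739 -0.002]] 
F [-0.1  0.  -2.9] w 0.695 q [-0.61  0.84  1.61  1.08  1.94  1.33]
```

View pics/s12c.png

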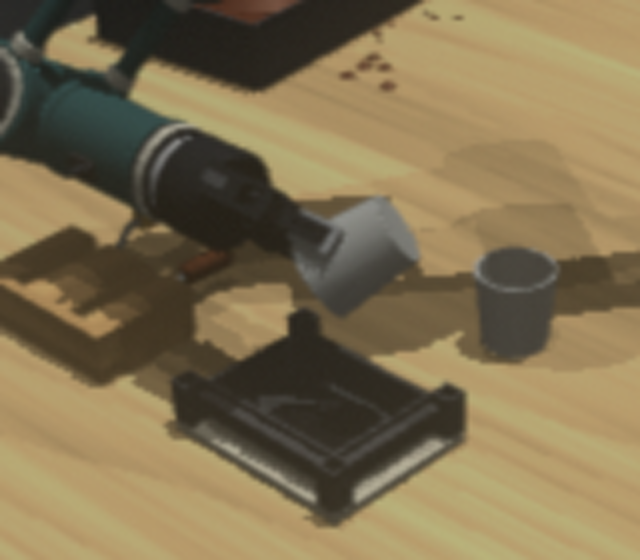

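```bash
python3 -m creep '[{"slide":[0,0,0],"angular":[0,0,0.5]},{"slide":[0,0,0],"angular":[0,0,0.5]},{"slide":[0,0,0],"angular":[0,0,0.5]},{"slide":[0,0,0],"angular":[0,0,0.5]},{"slide":[0,0,0],"angular":[0,0,0.5]}]'
python3 -m creep '[{"slide":[0,0,0],"angular":[0,0,0.5]},{"slide":[0,0,0],"angular":[0,0,0.5]},{"slide":[0,0,0],"angular":[0,0,0.5]},{"slide":[0,0,0],"angular":[0,0,0]},{"slide":[0,0,0],"angular":[0,0,0]}]'
python3 - <<'E'
from h import *
s,M=st()
z=shot('scene','s13'); crop(z,140,90,300,230,4,'s13c')
E
```

```text
time: 21.9
tool_pos: [0.6217, -0.2257, 0.1527]
tcp_rot: [-1.452, 0.712, 0.714]
wrist_force: [0.0, 1.2, -1.9]
width: 0.692
time: 22.32
tool_pos: [0.6217, -0.2256, 0.1526]
tcp_rot: [-1.423, 0.791, 0.793]
wrist_force: [-0.1, 0.3, -1.2]
width: 0.697
t 22.32 pos [ 0.6217 -0.2256  0.1526] grasp [ 0.6214 -0.0706  0.1525] 
 [[ 0.527 -0.85  -0.002]
 [ 0.    -0.002  1.   ]
 [-0.85  -0.527 -0.001]] 
F [-0.1  0.3 -1.2] w 0.697 q [-0.61  0.84  1.61  1.08  1.94  1.61]
```

View pics/s13c.png

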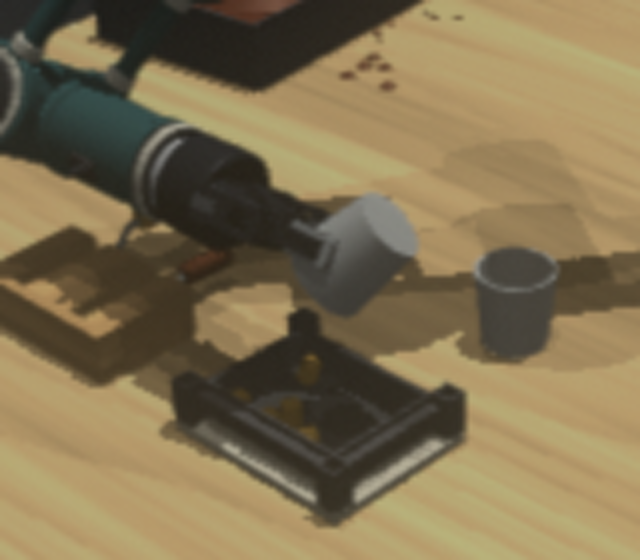

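```bash
python3 -m creep '[{"slide":[0,0,0],"angular":[0,0,1]},{"slide":[0,0,0],"angular":[0,0,1]},{"slide":[0,0,0],"angular":[0,0,1]},{"slide":[0,0,0],"angular":[0,0,1]},{"slide":[0,0,0],"angular":[0,0,0]}]'
python3 - <<'E'
from h import *
s,M=st()
z=shot('scene','s14'); crop(z,160,150,280,230,6,'s14c')
z=shot('top','t14'); crop(z,240,140,330,210,8,'t14c')
E
```

```text
time: 22.78
tool_pos: [0.6216, -0.2255, 0.1522]
tcp_rot: [-1.327, 1.006, 1.008]
wrist_force: [0.4, -0.1, -0.9]
width: 0.698
t 22.78 pos [ 0.6216 -0.2255  0.1522] grasp [ 0.6214 -0.0705  0.1522] 
 [[ 0.269 -0.963 -0.002]
 [ 0.    -0.002  1.   ]
 [-0.963 -0.269 -0.   ]] 
F [ 0.4 -0.1 -0.9] w 0.698 q [-0.6   0.84  1.61  1.08  1.94  1.89]
```

View pics/s14c.png

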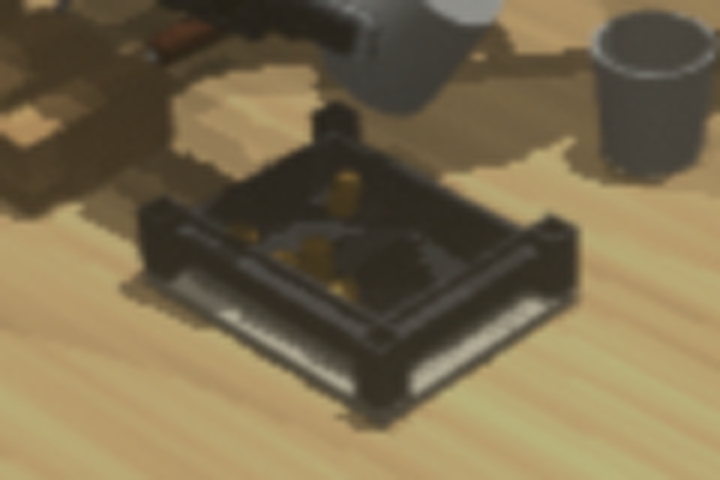

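View pics/t14c.png

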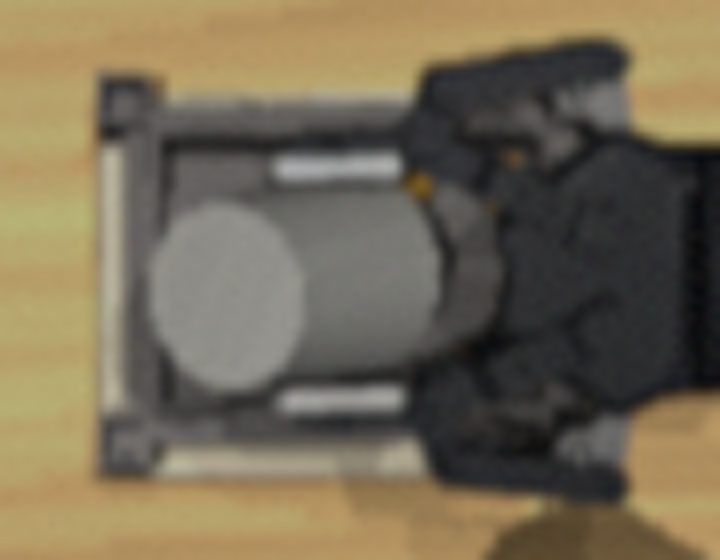

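```bash
for i in 1; do python3 -m creep '[{"slide":[0,0,0],"angular":[0,0,-1]},{"slide":[0,0,0],"angular":[0,0,-1]},{"slide":[0,0,0],"angular":[0,0,-1]},{"slide":[0,0,0],"angular":[0,0,-1]},{"slide":[0,0,0],"angular":[0,0,-1]}]'; done
python3 -m creep '[{"slide":[0,0,0],"angular":[0,0,-1]},{"slide":[0,0,0],"angular":[0,0,-1]},{"slide":[0,0,0],"angular":[0,0,-1]},{"slide":[0,0,0],"angular":[0,0,-1]},{"slide":[0,0,0],"angular":[0,0,-1]}]' >/dev/null
python3 -m creep '[{"slide":[0,0,0],"angular":[0,0,-1]},{"slide":[0,0,0],"angular":[0,0,-1]},{"slide":[0,0,0],"angular":[0,0,-1]},{"slide":[0,0,0],"angular":[0,0,-1]},{"slide":[0,0,0],"angular":[0,0,-1]}]' >/dev/null
python3 -m creep '[{"slide":[0,0,0],"angular":[0,0,-1]},{"slide":[0,0,0],"angular":[0,0,-1]},{"slide":[0,0,0],"angular":[0,0,-1]},{"slide":[0,0,0],"angular":[0,0,-1]},{"slide":[0,0,0],"angular":[0,0,-1]}]' >/dev/null
python3 -m creep '[{"slide":[0,0,0],"angular":[0,0,-1]},{"slide":[0,0,0],"angular":[0,0,-1]},{"slide":[0,0,0],"angular":[0,0,-1]},{"slide":[0,0,0],"angular":[0,0,-1]},{"slide":[0,0,0],"angular":[0,0,-1]}]' >/dev/null
python3 -m creep '[{"slide":[0,0,0],"angular":[0,0,-1]},{"slide":[0,0,0],"angular":[0,0,-1]},{"slide":[0,0,0],"angular":[0,0,-1]},{"slide":[0,0,0],"angular":[0,0,-1]},{"slide":[0,0,0],"angular":[0,0,-1]}]' >/dev/null
python3 -m creep '[{"slide":[0,0,0],"angular":[0,0,-1]},{"slide":[0,0,0],"angular":[0,0,-1]},{"slide":[0,0,0],"angular":[0,0,-1]},{"slide":[0,0,0],"angular":[0,0,-1]},{"slide":[0,0,0],"angular":[0,0,-1]}]' >/dev/null
python3 -m creep '[{"slide":[0,0,0],"angular":[0,0,-1]},{"slide":[0,0,0],"angular":[0,0,-1]},{"slide":[0,0,0],"angular":[0,0,-1]},{"slide":[0,0,0],"angular":[0,0,-1]},{"slide":[0,0,0],"angular":[0,0,-1]}]' >/dev/null
python3 -m creep '[{"slide":[0,0,0],"angular":[0,0,-1]},{"slide":[0.8,0,0],"angular":[0,0,-0.1]},{"slide":[0.8,0,0],"angular":[0,0,0]},{"slide":[0.8,0,0],"angular":[0,0,0]},{"slide":[0.8,0,0],"angular":[0,0,0]}]'
python3 - <<'E'
from h import *
s,M=st()
z=shot('top','t15'); crop(z,240,140,330,210,8,'t15c')
T=np.array([.43,-.007,.23]); print(((T-s['tool_pos'])@M/.025).round(2))
E
```

```text
time: 23.3
tool_pos: [0.6216, -0.2255, 0.1521]
tcp_rot: [-1.443, 0.735, 0.737]
wrist_force: [-0.0, 0.2, -0.4]
width: 0.692
time: 26.63
tool_pos: [0.6216, -0.2254, 0.2327]
tcp_rot: [-1.207, -1.211, -1.209]
wrist_force: [-0.0, 0.3, -1.3]
width: 0.693
t 26.63 pos [ 0.6216 -0.2254  0.2327] grasp [ 0.6213 -0.0704  0.2328] 
 [[-0.002  1.    -0.002]
 [-0.     0.002  1.   ]
 [ 1.     0.002  0.   ]] 
F [-0.   0.3 -1.3] w 0.693 q [-0.6   0.73  1.63  1.11  1.99 -0.89]
[-0.1  -7.65  8.75]
```

View pics/t15c.png

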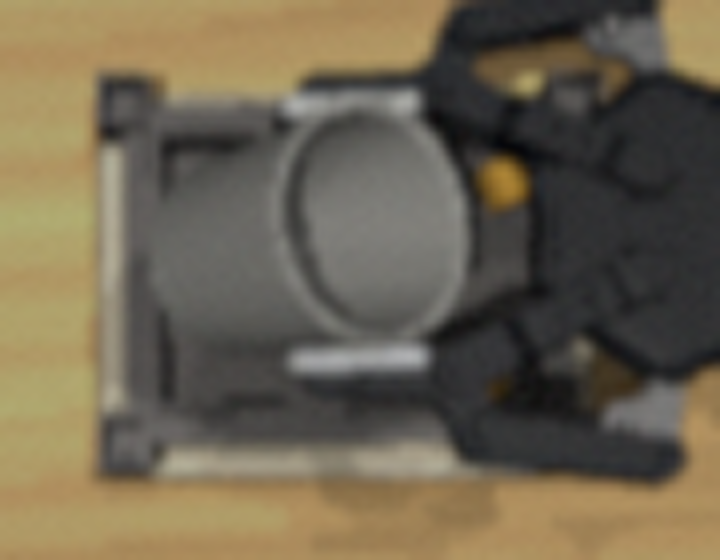

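```bash
python3 -m creep '[{"slide":[0.2,-0.85,0.97],"angular":[0,0,0]},{"slide":[0,-0.85,0.97],"angular":[0,0,0]},{"slide":[0,-0.85,0.97],"angular":[0,0,0]},{"slide":[0,-0.85,0.97],"angular":[0,0,0]},{"slide":[0,-0.85,0.97],"angular":[0,0,0]}]'
python3 -m creep '[{"slide":[0,-0.85,0.97],"angular":[0,0,0]},{"slide":[0,-0.85,0.97],"angular":[0,0,0]},{"slide":[0,-0.85,0.97],"angular":[0,0,0]},{"slide":[0,-0.85,0.97],"angular":[0,0,0]},{"slide":[0,0,0],"angular":[0,-1,0]}]'
python3 -m creep '[{"slide":[0,0,0],"angular":[0,-1,0]},{"slide":[0,0,0],"angular":[0,-1,0]},{"slide":[0,0,0],"angular":[0,-1,0]},{"slide":[0,0,0],"angular":[0,-1,0]},{"slide":[0,0,0],"angular":[0,-1,0]}]'
python3 -m creep '[{"slide":[0,0,0],"angular":[0,-1,0]},{"slide":[0,0,0],"angular":[0,-1,0]},{"slide":[0,0,0],"angular":[0,-0.79,0]},{"slide":[0,0,0],"angular":[0,0,0]},{"slide":[0,0,0],"angular":[0,0,0]}]'
python3 - <<'E'
from h import *
s,M=st()
z=shot('scene','s16'); crop(z,190,60,350,200,4,'s16c')
z=shot('top','t16'); crop(z,240,140,330,210,8,'t16c')
T=np.array([.43,.12,.0419])-.155*M[:,2]; print(T,((T-s['tool_pos'])@M/.025).round(2))
E
```

```text
time: 27.1
tool_pos: [0.5141, -0.1034, 0.2367]
tcp_rot: [-1.207, -1.212, -1.209]
wrist_force: [0.8, 0.2, -2.1]
width: 0.696
time: 27.52
tool_pos: [0.4245, -0.0036, 0.2348]
tcp_rot: [-1.256, -1.257, -1.167]
wrist_force: [-0.8, 0.9, -2.6]
width: 0.698
time: 27.93
tool_pos: [0.43, -0.0076, 0.2369]
tcp_rot: [-1.51, -1.517, -0.979]
wrist_force: [0.2, 0.1, -0.8]
width: 0.694
time: 28.35
tool_pos: [0.43, -0.0073, 0.2373]
tcp_rot: [-1.641, -1.648, -0.854]
wrist_force: [-1.0, -0.2, -1.3]
width: 0.694
t 28.35 pos [ 0.43   -0.0073  0.2373] grasp [0.4298 0.1195 0.1482] 
 [[-0.003  1.    -0.002]
 [ 0.575  0.003  0.818]
 [ 0.818  0.002 -0.575]] 
F [-1.  -0.2 -1.3] w 0.694 q [-0.39  0.15  2.26  0.89  1.35 -0.88]
[ 0.43025454 -0.00680741  0.13103369] [-3.47  0.    2.46]
```

View pics/s16c.png

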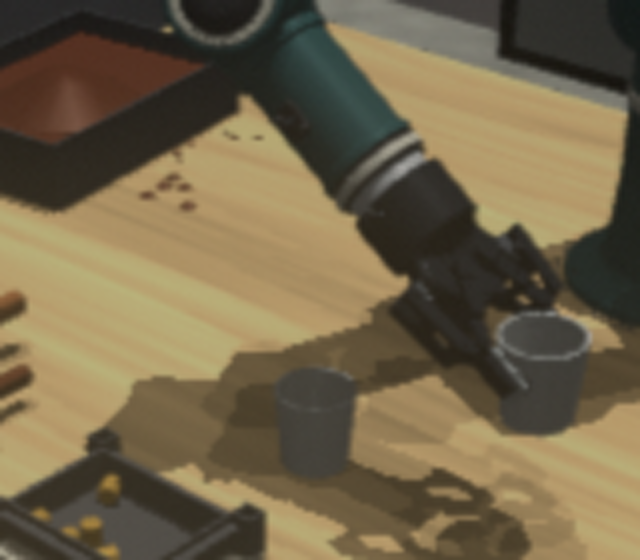

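View pics/t16c.png

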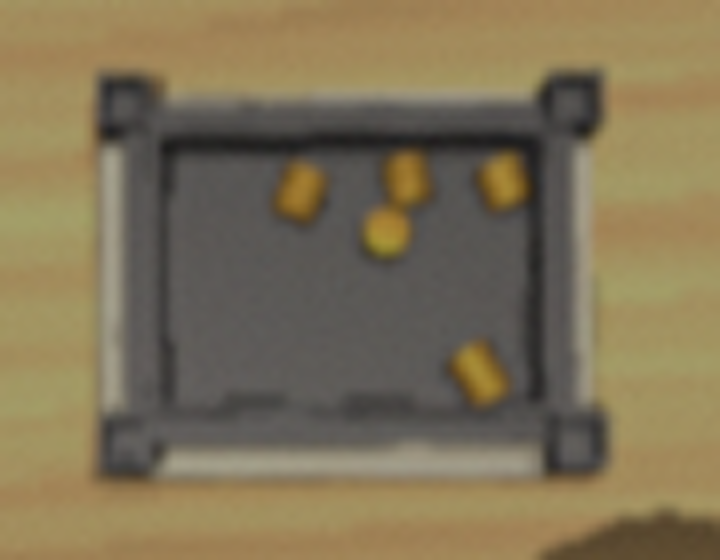

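```bash
python3 -m creep '[{"slide":[-0.7,0,0.5],"angular":[0,0,0]},{"slide":[-0.8,0,0.57],"angular":[0,0,0]},{"slide":[-0.8,0,0.57],"angular":[0,0,0]},{"slide":[-0.6,0,0.42],"angular":[0,0,0]},{"slide":[-0.2,0,0.14],"angular":[0,0,0]}]'
python3 -m creep '[{"slide":[-0.15,0,0.1],"angular":[0,0,0]},{"slide":[-0.08,0,0.06],"angular":[0,0,0]},{"slide":[0,0,0],"angular":[0,0,0]}]'
python3 -m creep '[{"slide":[-0.08,0,0.06],"angular":[0,0,0]},{"slide":[0,0,0],"angular":[0,0,0]},{"slide":[0,0,0],"angular":[0,0,0]}]'
python3 - <<'E'
from h import *
s,M=st()
z=shot('wrist','w17')
E
```

```text
time: 28.87
tool_pos: [0.4288, -0.0069, 0.1393]
tcp_rot: [-1.643, -1.642, -0.85]
wrist_force: [-0.1, 0.1, -1.2]
width: 0.7
time: 29.12
tool_pos: [0.4304, -0.0074, 0.1352]
tcp_rot: [-1.643, -1.646, -0.853]
wrist_force: [0.2, -0.9, -0.8]
width: 0.698
time: 29.37
tool_pos: [0.4305, -0.0073, 0.1332]
tcp_rot: [-1.643, -1.648, -0.854]
wrist_force: [0.7, 1.3, -1.2]
width: 0.697
t 29.37 pos [ 0.4305 -0.0073  0.1332] grasp [0.4303 0.1194 0.0439] 
 [[-0.002  1.    -0.001]
 [ 0.576  0.002  0.817]
 [ 0.817  0.001 -0.576]] 
F [ 0.7  1.3 -1.2] w 0.697 q [-0.39  0.37  2.27  0.94  1.21 -1.07]
```

View pics/w17.png

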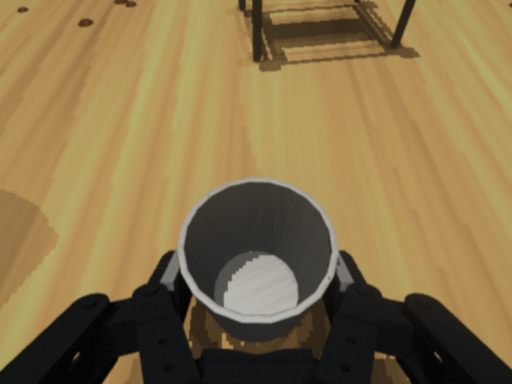

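Empty cup; lower the last 2 mm until contact, then release and back off.

```bash
python3 -m creep '[{"slide":[-0.05,0,0.035],"angular":[0,0,0]},{"slide":[0,0,0],"angular":[0,0,0]},{"slide":[0,0,0],"angular":[0,0,0]}]'
python3 -m creep '[{"slide":[-0.05,0,0.035],"angular":[0,0,0]},{"slide":[0,0,0],"angular":[0,0,0]},{"slide":[0,0,0],"angular":[0,0,0]}]'
```

```text
time: 29.67
tool_pos: [0.4304, -0.0072, 0.1313]
tcp_rot: [-1.643, -1.647, -0.853]
wrist_force: [0.7, -1.7, -0.2]
width: 0.697
time: 29.92
tool_pos: [0.4305, -0.0072, 0.1308]
tcp_rot: [-1.64, -1.645, -0.855]
wrist_force: [-2.6, -3.6, 9.7]
width: 0.699
```

```bash
python3 -m creep '[{"slide":[0.02,0,-0.015],"angular":[0,0,0]},{"slide":[0,0,0],"angular":[0,0,0]},{"slide":[0,0,0],"angular":[0,0,0]},{"slide":[0,0,0],"angular":[0,0,0]},{"slide":[0,0,0],"angular":[0,0,0]}]' -1
python3 -m creep '[{"slide":[0,0,-0.5],"angular":[0,0,0]},{"slide":[0,0,-1],"angular":[0,0,0]},{"slide":[0,0,-1],"angular":[0,0,0]},{"slide":[0,0,-1],"angular":[0,0,0]},{"slide":[0,0,-1],"angular":[0,0,0]}]' -1
python3 - <<'E'
from h import *
s,M=st()
z=shot('wrist','w18')
T=np.array([.450,-.060,.040])-.155*M[:,2]-.1*M[:,2]; print(T,((T-s['tool_pos'])@M/.025).round(2))
E
```

```text
time: 30.33
tool_pos: [0.43, -0.0071, 0.13]
tcp_rot: [-1.643, -1.646, -0.852]
wrist_force: [0.8, 0.4, -0.5]
width: 1.001
time: 30.75
tool_pos: [0.43, -0.1006, 0.1959]
tcp_rot: [-1.644, -1.646, -0.852]
wrist_force: [0.7, -0.0, 0.7]
width: 1.007
t 30.75 pos [ 0.43   -0.1006  0.1959] grasp [0.4297 0.0261 0.1066] 
 [[-0.001  1.    -0.002]
 [ 0.576  0.002  0.817]
 [ 0.817 -0.    -0.576]] 
F [ 0.7 -0.   0.7] w 1.007 q [-0.56  0.29  2.19  0.78  1.39 -1.01]
[ 0.45045899 -0.26841456  0.1869291 ] [-4.16  0.81 -5.28]
```

View pics/w18.png

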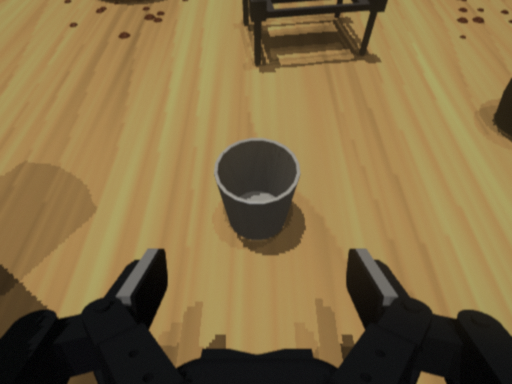

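```bash
python3 -m creep '[{"slide":[0,0.16,-0.88],"angular":[0,0,0]},{"slide":[0,0.16,-0.88],"angular":[0,0,0]},{"slide":[0,0.16,-0.88],"angular":[0,0,0]},{"slide":[0,0.16,-0.88],"angular":[0,0,0]},{"slide":[0,0.16,-0.88],"angular":[0,0,0]}]' -1
python3 -m creep '[{"slide":[0,0,-0.88],"angular":[0,0,0]},{"slide":[-0.83,0,0],"angular":[0,0,0]},{"slide":[-0.83,0,0],"angular":[0,0,0]},{"slide":[-0.83,0,0],"angular":[0,0,0]},{"slide":[-0.83,0,0],"angular":[0,0,0]}]' -1
python3 -m creep '[{"slide":[-0.83,0,0],"angular":[0,0,0]},{"slide":[0,0,0],"angular":[0,0,0]},{"slide":[0,0,0],"angular":[0,0,0]}]' -1
python3 - <<'E'
from h import *
s,M=st()
z=shot('wrist','w19'); P=cloud(z)
Q=P[(P[...,2]>.060)&(P[...,2]<.075)]; Q=Q[(Q[:,0]>.39)&(Q[:,0]<.51)&(abs(Q[:,1]+.06)<.06)]
c=cv2.minEnclosingCircle(Q[:,:2].astype(np.float32)*1000); print(c)
T=np.array([c[0][0]/1000,c[0][1]/1000,.040])-.155*M[:,2]; print(T,((T-s['tool_pos'])@M/.025).round(2))
E
```

```text
time: 31.22
tool_pos: [0.4502, -0.1902, 0.2591]
tcp_rot: [-1.644, -1.646, -0.852]
wrist_force: [0.7, 0.2, -0.1]
width: 0.998
time: 31.63
tool_pos: [0.4503, -0.2559, 0.2028]
tcp_rot: [-1.644, -1.647, -0.852]
wrist_force: [-0.6, 0.2, -0.0]
width: 1.002
time: 31.88
tool_pos: [0.4501, -0.2671, 0.1855]
tcp_rot: [-1.643, -1.643, -0.853]
wrist_force: [-0.1, -0.4, 0.5]
width: 0.997
t 31.88 pos [ 0.4501 -0.2671  0.1855] grasp [ 0.4498 -0.1402  0.0965] 
 [[ 0.001  1.    -0.002]
 [ 0.574  0.001  0.819]
 [ 0.819 -0.002 -0.574]] 
F [-0.1 -0.4  0.5] w 0.997 q [-0.78  0.47  1.94  0.62  1.53 -1.07]
((450.05194091796875, -59.85868453979492), 32.846458435058594)
[ 0.45031268 -0.18676048  0.12899925] [-0.01  0.01  3.93]
```

View pics/w19.png

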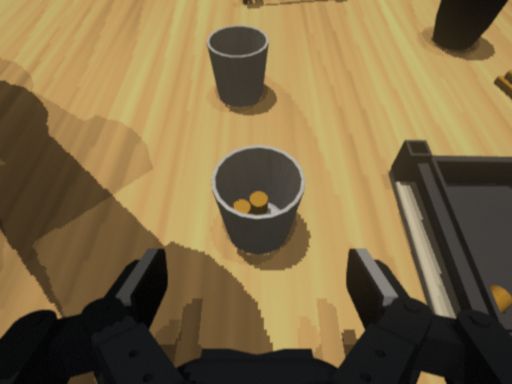

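```bash
python3 -m creep '[{"slide":[0,0,0.8],"angular":[0,0,0]},{"slide":[0,0,1],"angular":[0,0,0]},{"slide":[0,0,1],"angular":[0,0,0]},{"slide":[0,0,0.8],"angular":[0,0,0]},{"slide":[0,0,0.32],"angular":[0,0,0]}]' -1
python3 -m creep '[{"slide":[0,0,0],"angular":[0,0,0]},{"slide":[0,0,0],"angular":[0,0,0]},{"slide":[0,0,0],"angular":[0,0,0]},{"slide":[0,0,0],"angular":[0,0,0]},{"slide":[0,0,0],"angular":[0,0,0]}]' 1 80
python3 -m creep '[{"slide":[0,0,0],"angular":[0,0,0]},{"slide":[0,0,0],"angular":[0,0,0]},{"slide":[0,0,0],"angular":[0,0,0]}]'
python3 -m creep '[{"slide":[0.4,0,-0.28],"angular":[0,0,0]},{"slide":[0.8,0,-0.56],"angular":[0,0,0]},{"slide":[0.8,0,-0.56],"angular":[0,0,0]},{"slide":[0.8,0,-0.56],"angular":[0,0,0]},{"slide":[0.8,0,-0.56],"angular":[0,0,0]}]'
python3 - <<'E'
from h import *
s,M=st()
z=shot('wrist','w20')
T=np.array([.621,-.213,.25]); print(((T-s['tool_pos'])@M/.025).round(2))
E
```

```text
time: 32.35
tool_pos: [0.4496, -0.184, 0.1295]
tcp_rot: [-1.641, -1.646, -0.851]
wrist_force: [-0.5, 0.2, -0.5]
width: 0.998
time: 32.77
tool_pos: [0.4512, -0.1876, 0.1312]
tcp_rot: [-1.643, -1.647, -0.855]
wrist_force: [-0.4, -0.3, 6.6]
width: 0.709
time: 33.02
tool_pos: [0.4511, -0.1876, 0.1311]
tcp_rot: [-1.643, -1.647, -0.856]
wrist_force: [0.1, -0.2, 6.5]
width: 0.708
time: 33.43
tool_pos: [0.4503, -0.187, 0.241]
tcp_rot: [-1.646, -1.648, -0.851]
wrist_force: [0.6, 0.4, -2.9]
width: 0.713
t 33.43 pos [ 0.4503 -0.187   0.241 ] grasp [ 0.4502 -0.0605  0.1514] 
 [[-0.001  1.    -0.001]
 [ 0.578  0.001  0.816]
 [ 0.816  0.    -0.578]] 
F [ 0.6  0.4 -2.9] w 0.713 q [-0.68  0.31  2.04  0.69  1.53 -0.98]
[-0.31  6.83 -1.06]
```

View pics/w20.png

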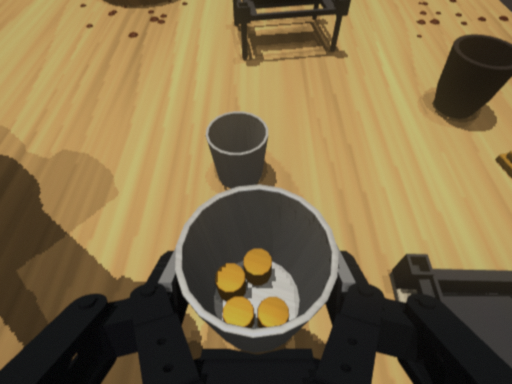

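```bash
python3 -m creep '[{"slide":[0,0.9,-0.15],"angular":[0,0,0]},{"slide":[-0.05,1,-0.15],"angular":[0,0,0]},{"slide":[-0.05,1,-0.15],"angular":[0,0,0]},{"slide":[-0.05,1,-0.15],"angular":[0,0,0]},{"slide":[-0.05,1,-0.15],"angular":[0,0,0]}]'
python3 -m creep '[{"slide":[-0.05,1,-0.15],"angular":[0,0,0]},{"slide":[-0.05,0.9,-0.15],"angular":[0,0,0]},{"slide":[0,0,0],"angular":[0,1,0]},{"slide":[0,0,0],"angular":[0,1,0]},{"slide":[0,0,0],"angular":[0,1,0]}]'
python3 -m creep '[{"slide":[0,0,0],"angular":[0,1,0]},{"slide":[0,0,0],"angular":[0,1,0]},{"slide":[0,0,0],"angular":[0,1,0]},{"slide":[0,0,0],"angular":[0,1,0]},{"slide":[0,0,0],"angular":[0,1,0]}]'
python3 -m creep '[{"slide":[0,0,0],"angular":[0,0.8,0]},{"slide":[-0.8,0,0],"angular":[0,0,0.5]},{"slide":[-0.8,0,0],"angular":[0,0,0.5]},{"slide":[-0.8,0,0],"angular":[0,0,0.5]},{"slide":[-0.8,0,0],"angular":[0,0,0.5]}]'
python3 -m creep '[{"slide":[-0.7,0.1,0],"angular":[0,0,0.5]},{"slide":[0,0,0],"angular":[0,0,1]},{"slide":[0,0,0],"angular":[0,0,1]},{"slide":[0,0,0],"angular":[0,0,1]},{"slide":[0,0,0],"angular":[0,0,1]}]'
python3 - <<'E'
from h import *
s,M=st()
z=shot('scene','s21'); crop(z,140,90,300,230,4,'s21c')
E
```

```text
time: 33.9
tool_pos: [0.5739, -0.2051, 0.2467]
tcp_rot: [-1.646, -1.648, -0.852]
wrist_force: [0.2, -0.1, -3.2]
width: 0.712
time: 34.32
tool_pos: [0.6209, -0.2125, 0.2488]
tcp_rot: [-1.498, -1.502, -0.99]
wrist_force: [-0.2, -0.5, -3.5]
width: 0.71
time: 34.73
tool_pos: [0.6204, -0.2126, 0.2486]
tcp_rot: [-1.248, -1.25, -1.182]
wrist_force: [-0.6, 1.3, -3.0]
width: 0.712
time: 35.15
tool_pos: [0.6164, -0.2124, 0.168]
tcp_rot: [-1.274, -1.107, -1.103]
wrist_force: [-0.0, 0.5, -3.6]
width: 0.71
time: 35.57
tool_pos: [0.6164, -0.2124, 0.1507]
tcp_rot: [-1.392, -0.867, -0.864]
wrist_force: [0.3, 0.2, -2.9]
width: 0.713
t 35.57 pos [ 0.6164 -0.2124  0.1507] grasp [ 0.6162 -0.0574  0.1504] 
 [[ 0.442  0.897 -0.001]
 [ 0.002  0.     1.   ]
 [ 0.897 -0.442 -0.002]] 
F [ 0.3  0.2 -2.9] w 0.713 q [-0.59  0.83  1.64  1.08  1.92 -0.54]
```

View pics/s21c.png

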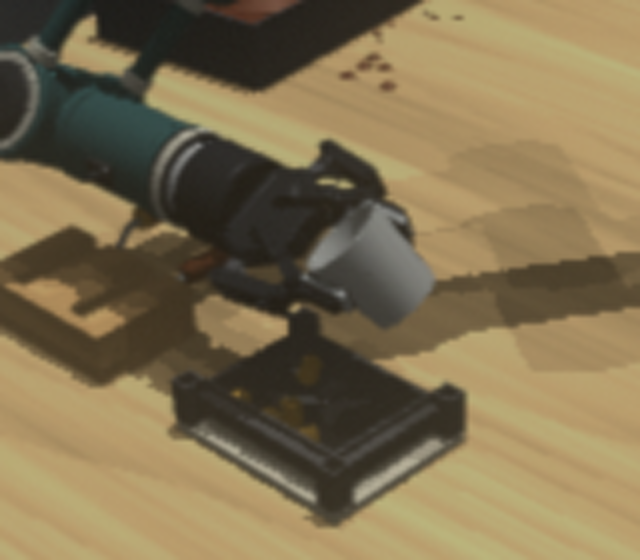

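```bash
python3 -m creep '[{"slide":[0,0,0],"angular":[0,0,1]},{"slide":[0,0,0],"angular":[0,0,1]},{"slide":[0,0,0],"angular":[0,0,1]},{"slide":[0,0,0],"angular":[0,0,1]},{"slide":[0,0,0],"angular":[0,0,1]}]'
python3 -m creep '[{"slide":[0,0,0],"angular":[0,0,1]},{"slide":[0,0,0],"angular":[0,0,1]},{"slide":[0,0,0],"angular":[0,0,1]},{"slide":[0,0,0],"angular":[0,0,1]},{"slide":[0,0,0],"angular":[0,0,1]}]'
python3 -m creep '[{"slide":[0,0,0],"angular":[0,0,1]},{"slide":[0,0,0],"angular":[0,0,1]},{"slide":[0,0,0],"angular":[0,0,1]},{"slide":[0,0,0],"angular":[0,0,1]},{"slide":[0,0,0],"angular":[0,0,1]}]'
python3 -m creep '[{"slide":[0,0,0],"angular":[0,0,0.8]},{"slide":[0,0,0],"angular":[0,0,0.8]},{"slide":[0,0,0],"angular":[0,0,0.8]},{"slide":[0,0,0],"angular":[0,0,0.8]},{"slide":[0,0,0],"angular":[0,0,0.8]}]'
python3 -m creep '[{"slide":[0,0,0],"angular":[0,0,0.8]},{"slide":[0,0,0],"angular":[0,0,0.8]},{"slide":[0,0,0],"angular":[0,0,0.6]},{"slide":[0,0,0],"angular":[0,0,0.6]},{"slide":[0,0,0],"angular":[0,0,0.6]}]'
python3 -m creep '[{"slide":[0,0,0],"angular":[0,0,0.5]},{"slide":[0,0,0],"angular":[0,0,0.5]},{"slide":[0,0,0],"angular":[0,0,0.5]},{"slide":[0,0,0],"angular":[0,0,0.5]},{"slide":[0,0,0],"angular":[0,0,0.5]}]'
python3 -m creep '[{"slide":[0,0,0],"angular":[0,0,0.5]},{"slide":[0,0,0],"angular":[0,0,0.5]},{"slide":[0,0,0],"angular":[0,0,0.5]},{"slide":[0,0,0],"angular":[0,0,0.5]},{"slide":[0,0,0],"angular":[0,0,0.5]}]'
python3 -m creep '[{"slide":[0,0,0],"angular":[0,0,0.5]},{"slide":[0,0,0],"angular":[0,0,0.5]},{"slide":[0,0,0],"angular":[0,0,0.5]},{"slide":[0,0,0],"angular":[0,0,0.5]},{"slide":[0,0,0],"angular":[0,0,0.5]}]'
python3 -m creep '[{"slide":[0,0,0],"angular":[0,0,0.7]},{"slide":[0,0,0],"angular":[0,0,1]},{"slide":[0,0,0],"angular":[0,0,1]},{"slide":[0,0,0],"angular":[0,0,1]},{"slide":[0,0,0],"angular":[0,0,0]}]'
python3 - <<'E'
from h import *
s,M=st()
z=shot('scene','s22'); crop(z,140,90,300,230,4,'s22c')
E
```

```text
time: 36.03
tool_pos: [0.6164, -0.2123, 0.1511]
tcp_rot: [-1.488, -0.601, -0.598]
wrist_force: [0.6, -0.4, -2.7]
width: 0.711
time: 36.45
tool_pos: [0.6164, -0.2123, 0.1511]
tcp_rot: [-1.547, -0.329, -0.326]
wrist_force: [-0.3, 0.3, -2.4]
width: 0.71
time: 36.87
tool_pos: [0.6164, -0.2123, 0.1511]
tcp_rot: [-1.572, -0.055, -0.052]
wrist_force: [0.2, -0.4, -2.8]
width: 0.706
time: 37.28
tool_pos: [0.6164, -0.2123, 0.1511]
tcp_rot: [-1.566, 0.164, 0.166]
wrist_force: [-0.4, 0.3, -3.6]
width: 0.706
time: 37.7
tool_pos: [0.6164, -0.2123, 0.1511]
tcp_rot: [-1.544, 0.35, 0.352]
wrist_force: [-0.1, -0.7, -3.1]
width: 0.709
time: 38.12
tool_pos: [0.6165, -0.2123, 0.1514]
tcp_rot: [-1.517, 0.486, 0.487]
wrist_force: [-0.2, -0.2, -1.0]
width: 0.706
time: 38.53
tool_pos: [0.6165, -0.2124, 0.1515]
tcp_rot: [-1.481, 0.621, 0.622]
wrist_force: [-0.1, -0.8, -1.4]
width: 0.706
time: 38.95
tool_pos: [0.6165, -0.2124, 0.1515]
tcp_rot: [-1.437, 0.756, 0.757]
wrist_force: [0.5, -0.6, -1.1]
width: 0.711
time: 39.37
tool_pos: [0.6165, -0.2123, 0.1515]
tcp_rot: [-1.353, 0.953, 0.954]
wrist_force: [-1.0, 0.4, -1.2]
width: 0.711
t 39.37 pos [ 0.6165 -0.2123  0.1515] grasp [ 0.6163 -0.0573  0.1514] 
 [[ 0.336 -0.942 -0.001]
 [-0.    -0.002  1.   ]
 [-0.942 -0.336 -0.001]] 
F [-1.   0.4 -1.2] w 0.711 q [-0.59  0.83  1.64  1.08  1.92  1.81]
```

View pics/s22c.png

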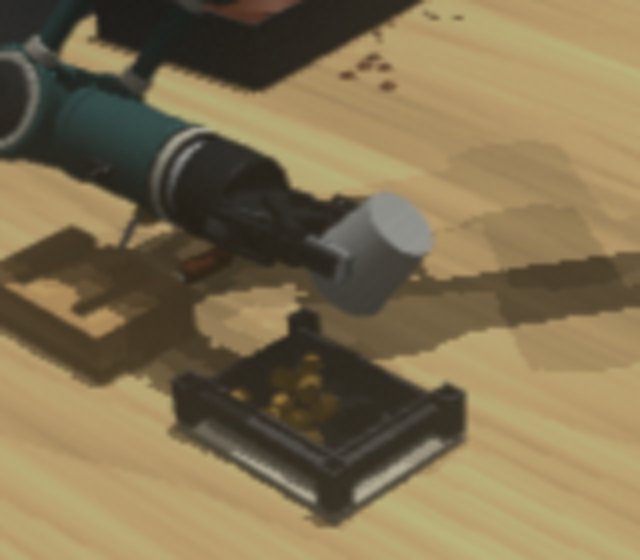

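```bash
python3 -m creep '[{"slide":[0,0,0],"angular":[0,0,-1]},{"slide":[0,0,0],"angular":[0,0,-1]},{"slide":[0,0,0],"angular":[0,0,-1]},{"slide":[0,0,0],"angular":[0,0,-1]},{"slide":[0,0,0],"angular":[0,0,-1]}]' >/dev/null
python3 -m creep '[{"slide":[0,0,0],"angular":[0,0,-1]},{"slide":[0,0,0],"angular":[0,0,-1]},{"slide":[0,0,0],"angular":[0,0,-1]},{"slide":[0,0,0],"angular":[0,0,-1]},{"slide":[0,0,0],"angular":[0,0,-1]}]' >/dev/null
python3 -m creep '[{"slide":[0,0,0],"angular":[0,0,-1]},{"slide":[0,0,0],"angular":[0,0,-1]},{"slide":[0,0,0],"angular":[0,0,-1]},{"slide":[0,0,0],"angular":[0,0,-1]},{"slide":[0,0,0],"angular":[0,0,-1]}]' >/dev/null
python3 -m creep '[{"slide":[0,0,0],"angular":[0,0,-1]},{"slide":[0,0,0],"angular":[0,0,-1]},{"slide":[0,0,0],"angular":[0,0,-1]},{"slide":[0,0,0],"angular":[0,0,-1]},{"slide":[0,0,0],"angular":[0,0,-1]}]' >/dev/null
python3 -m creep '[{"slide":[0,0,0],"angular":[0,0,-1]},{"slide":[0,0,0],"angular":[0,0,-1]},{"slide":[0,0,0],"angular":[0,0,-1]},{"slide":[0,0,0],"angular":[0,0,-1]},{"slide":[0,0,0],"angular":[0,0,-1]}]' >/dev/null
python3 -m creep '[{"slide":[0,0,0],"angular":[0,0,-1]},{"slide":[0,0,0],"angular":[0,0,-1]},{"slide":[0,0,0],"angular":[0,0,-1]},{"slide":[0,0,0],"angular":[0,0,-1]},{"slide":[0,0,0],"angular":[0,0,-1]}]' >/dev/null
python3 -m creep '[{"slide":[0,0,0],"angular":[0,0,-1]},{"slide":[0,0,0],"angular":[0,0,-1]},{"slide":[0,0,0],"angular":[0,0,-1]},{"slide":[0,0,0],"angular":[0,0,-1]},{"slide":[0,0,0],"angular":[0,0,-1]}]' >/dev/null
python3 -m creep '[{"slide":[0,0,0],"angular":[0,0,-1]},{"slide":[0,0,0],"angular":[0,0,-1]},{"slide":[0,0,0],"angular":[0,0,-1]},{"slide":[0,0,0],"angular":[0,0,-1]},{"slide":[0,0,0],"angular":[0,0,-1]}]' >/dev/null
python3 -m creep '[{"slide":[0.8,0,0],"angular":[0,0,-0.1]},{"slide":[0.8,0,0],"angular":[0,0,0]},{"slide":[0.8,0,0],"angular":[0,0,0]},{"slide":[0.8,0,0],"angular":[0,0,0]},{"slide":[0,0,0],"angular":[0,0,0]}]'
python3 - <<'E'
from h import *
s,M=st()
T=np.array([.45,-.06-.127,.23]); print(((T-s['tool_pos'])@M/.025).round(2))
E
```

```text
time: 43.17
tool_pos: [0.6176, -0.2128, 0.2357]
tcp_rot: [-1.205, -1.218, -1.214]
wrist_force: [1.0, -0.5, -0.3]
width: 0.705
t 43.17 pos [ 0.6176 -0.2128  0.2357] grasp [ 0.6173 -0.0578  0.2355] 
 [[-0.009  1.    -0.002]
 [ 0.002  0.002  1.   ]
 [ 1.     0.009 -0.002]] 
F [ 1.  -0.5 -0.3] w 0.705 q [-0.59  0.71  1.66  1.12  1.97 -0.9 ]
[-0.16 -6.7   1.04]
```

```bash
python3 -m creep '[{"slide":[0,-0.96,0.15],"angular":[0,0,0]},{"slide":[0,-0.96,0.15],"angular":[0,0,0]},{"slide":[0,-0.96,0.15],"angular":[0,0,0]},{"slide":[0,-0.96,0.15],"angular":[0,0,0]},{"slide":[0,-0.96,0.15],"angular":[0,0,0]}]'
python3 -m creep '[{"slide":[0,-0.96,0.15],"angular":[0,0,0]},{"slide":[0,-0.96,0.15],"angular":[0,0,0]},{"slide":[0,0,0],"angular":[0,-1,0]},{"slide":[0,0,0],"angular":[0,-1,0]},{"slide":[0,0,0],"angular":[0,-1,0]}]'
python3 -m creep '[{"slide":[0,0,0],"angular":[0,-1,0]},{"slide":[0,0,0],"angular":[0,-1,0]},{"slide":[0,0,0],"angular":[0,-1,0]},{"slide":[0,0,0],"angular":[0,-1,0]},{"slide":[0,0,0],"angular":[0,-1,0]}]'
python3 -m creep '[{"slide":[0,0,0],"angular":[0,-0.79,0.1]},{"slide":[0,0,0],"angular":[0,0,0]},{"slide":[0,0,0],"angular":[0,0,0]}]'
python3 - <<'E'
from h import *
s,M=st()
T=np.array([.45,-.06,.048])-.155*M[:,2]; print(T,((T-s['tool_pos'])@M/.025).round(2))
z=shot('top','t23'); crop(z,240,140,330,210,8,'t23c')
z=shot('scene','s23')
E
```

```text
time: 43.58
tool_pos: [0.4952, -0.193, 0.2301]
tcp_rot: [-1.207, -1.211, -1.209]
wrist_force: [0.5, -1.2, -0.6]
width: 0.713
time: 44.0
tool_pos: [0.4477, -0.186, 0.2299]
tcp_rot: [-1.362, -1.365, -1.101]
wrist_force: [0.3, 0.3, -1.8]
width: 0.711
time: 44.42
tool_pos: [0.4482, -0.1861, 0.2303]
tcp_rot: [-1.607, -1.613, -0.889]
wrist_force: [-0.3, 0.4, -1.8]
width: 0.708
time: 44.67
tool_pos: [0.4483, -0.1857, 0.2309]
tcp_rot: [-1.646, -1.641, -0.851]
wrist_force: [-0.1, 0.1, -0.7]
width: 0.711
t 44.67 pos [ 0.4483 -0.1857  0.2309] grasp [ 0.448  -0.0589  0.1419] 
 [[ 0.004  1.    -0.002]
 [ 0.575 -0.001  0.818]
 [ 0.818 -0.004 -0.575]] 
F [-0.1  0.1 -0.7] w 0.711 q [-0.68  0.32  2.05  0.69  1.52 -0.99]
[ 0.45030192 -0.18685559  0.13706496] [-3.1   0.1   2.12]
```

View pics/t23c.png

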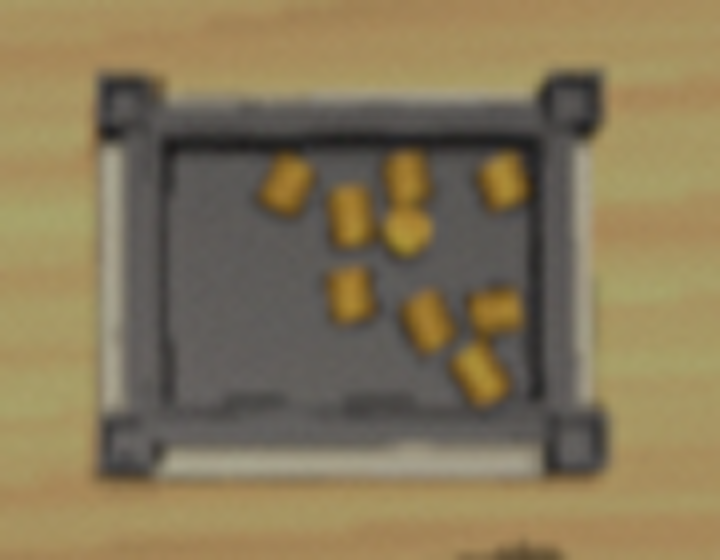

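View pics/s23.png

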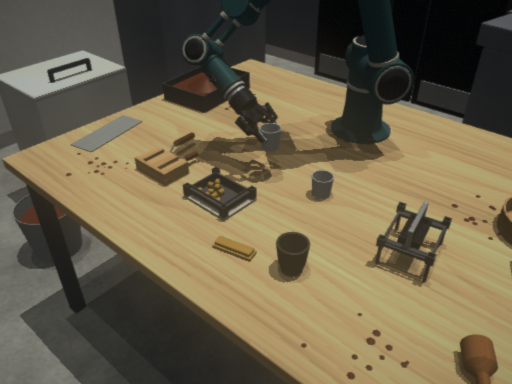

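```bash
python3 -m creep '[{"slide":[-0.7,0.02,0.48],"angular":[0,0,0]},{"slide":[-0.8,0.02,0.55],"angular":[0,0,0]},{"slide":[-0.8,0,0.55],"angular":[0,0,0]},{"slide":[-0.6,0,0.41],"angular":[0,0,0]},{"slide":[-0.18,0,0.12],"angular":[0,0,0]}]'
python3 -m creep '[{"slide":[-0.09,0,0.06],"angular":[0,0,0]},{"slide":[0,0,0],"angular":[0,0,0]},{"slide":[0,0,0],"angular":[0,0,0]}]'
python3 -m creep '[{"slide":[-0.06,0,0.04],"angular":[0,0,0]},{"slide":[0,0,0],"angular":[0,0,0]},{"slide":[0,0,0],"angular":[0,0,0]}]'
```

```text
time: 45.18
tool_pos: [0.4476, -0.1864, 0.1345]
tcp_rot: [-1.646, -1.634, -0.848]
wrist_force: [-0.8, -0.3, -1.1]
width: 0.708
time: 45.43
tool_pos: [0.4493, -0.1874, 0.1356]
tcp_rot: [-1.647, -1.64, -0.851]
wrist_force: [-0.5, 0.3, -0.8]
width: 0.707
time: 45.68
tool_pos: [0.4492, -0.1873, 0.1339]
tcp_rot: [-1.648, -1.641, -0.85]
wrist_force: [0.3, 0.6, -1.7]
width: 0.707
```

```bash
python3 -m creep '[{"slide":[-0.06,0,0.04],"angular":[0,0,0]},{"slide":[0,0,0],"angular":[0,0,0]},{"slide":[0,0,0],"angular":[0,0,0]}]'
python3 -m creep '[{"slide":[-0.04,0,0.03],"angular":[0,0,0]},{"slide":[0,0,0],"angular":[0,0,0]},{"slide":[0,0,0],"angular":[0,0,0]}]'
```

```text
time: 45.93
tool_pos: [0.4489, -0.1872, 0.1315]
tcp_rot: [-1.648, -1.639, -0.85]
wrist_force: [0.3, 0.1, -1.0]
width: 0.712
time: 46.18
tool_pos: [0.4489, -0.1872, 0.1311]
tcp_rot: [-1.645, -1.639, -0.851]
wrist_force: [-2.1, -1.8, 5.5]
width: 0.709
```

```bash
python3 -m creep '[{"slide":[0.02,0,-0.015],"angular":[0,0,0]},{"slide":[0,0,0],"angular":[0,0,0]},{"slide":[0,0,0],"angular":[0,0,0]},{"slide":[0,0,0],"angular":[0,0,0]},{"slide":[0,0,0],"angular":[0,0,0]}]' -1
python3 -m creep '[{"slide":[0,0,-0.5],"angular":[0,0,0]},{"slide":[0,0,-1],"angular":[0,0,0]},{"slide":[0,0,-1],"angular":[0,0,0]},{"slide":[0,0,-1],"angular":[0,0,0]},{"slide":[0,0,-1],"angular":[0,0,0]}]' -1
python3 -m creep '[{"slide":[0.8,0,-0.3],"angular":[0,0,0]},{"slide":[0.8,0,-0.5],"angular":[0,0,0]},{"slide":[0.8,0,-0.5],"angular":[0,-1,0]},{"slide":[0.8,0,-0.5],"angular":[0,-1,0]},{"slide":[0,0,0],"angular":[0,-1,0]}]' -1
python3 -m creep '[{"slide":[0,0,0],"angular":[0,-1,0]},{"slide":[0,0,0],"angular":[0,-1,0]},{"slide":[0,0,0],"angular":[0,-1,0]},{"slide":[0,0,0],"angular":[0,-1,0]},{"slide":[0,0,0],"angular":[0,-1,0]}]' -1
python3 -m creep '[{"slide":[0,0,0],"angular":[0,-1,0]},{"slide":[0,0,0],"angular":[0,-1,0]},{"slide":[0,0,0],"angular":[0,-1,0]},{"slide":[0,0,0],"angular":[0,-1,0]},{"slide":[0,0,0],"angular":[0,-1,0]}]' -1
python3 - <<'E'
from h import *
s,M=st()
T=np.array([.45,.40,.40]); print(((T-s['tool_pos'])@M/.025).round(2))
z=shot('top','t24');z=shot('scene','s24')
E
```

```text
time: 46.6
tool_pos: [0.4488, -0.1871, 0.1306]
tcp_rot: [-1.648, -1.639, -0.849]
wrist_force: [-0.3, 0.3, 0.0]
width: 0.999
time: 47.02
tool_pos: [0.4489, -0.2807, 0.1967]
tcp_rot: [-1.648, -1.64, -0.849]
wrist_force: [-0.2, 0.1, -0.6]
width: 1.003
time: 47.43
tool_pos: [0.4507, -0.2699, 0.2919]
tcp_rot: [-1.792, -1.787, -0.697]
wrist_force: [0.8, -0.1, 0.9]
width: 1.001
time: 47.85
tool_pos: [0.4494, -0.269, 0.2875]
tcp_rot: [-2.006, -1.999, -0.396]
wrist_force: [-0.0, 0.5, -0.6]
width: 0.997
time: 48.27
tool_pos: [0.4495, -0.2689, 0.2875]
tcp_rot: [-2.199, -2.192, -0.045]
wrist_force: [0.8, -0.0, -0.4]
width: 0.997
t 48.27 pos [ 0.4495 -0.2689  0.2875] grasp [ 0.4486 -0.2617  0.1326] 
 [[ 0.003  1.    -0.005]
 [ 0.999 -0.003  0.047]
 [ 0.047 -0.005 -0.999]] 
F [ 0.8 -0.  -0.4] w 0.997 q [-0.6   0.09  2.03  0.04  1.05 -0.62]
[26.94 -0.08 -3.25]
```

View pics/s24.png

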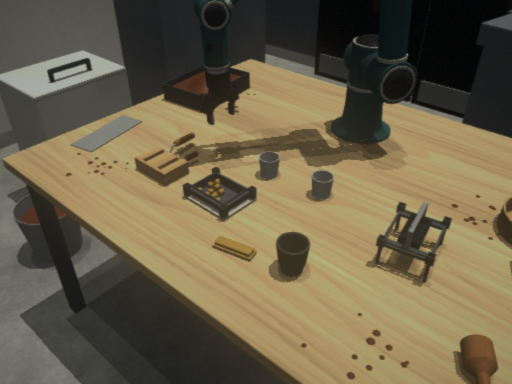

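View pics/t24.png

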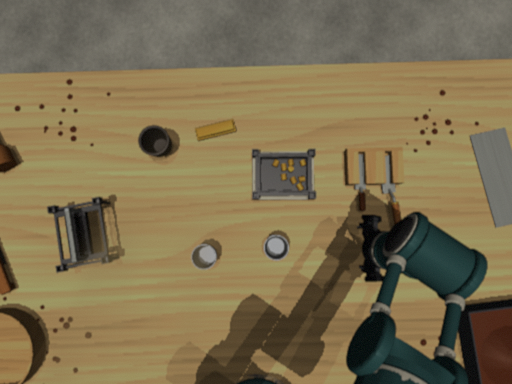

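```bash
python3 -m creep '[{"slide":[0,0,0],"angular":[0,-0.67,0]},{"slide":[0.6,0,-0.8],"angular":[0,0,0]},{"slide":[1,0,-0.8],"angular":[0,0,0]},{"slide":[1,0,-0.8],"angular":[0,0,0]},{"slide":[1,0,-0.5],"angular":[0,0,0]}]' -1
python3 -m creep '[{"slide":[1,0,0],"angular":[0,0,0]},{"slide":[1,0,0],"angular":[0,0,0]},{"slide":[1,0,0],"angular":[0,0,0]},{"slide":[1,0,0],"angular":[0,0,0]},{"slide":[1,0,0],"angular":[0,0,0]}]'
python3 -m creep '[{"slide":[1,0,0],"angular":[0,0,0]},{"slide":[1,0,0],"angular":[0,0,0]},{"slide":[1,0,0],"angular":[0,0,0]},{"slide":[1,0,0],"angular":[0,0,0]},{"slide":[1,0,0],"angular":[0,0,0]}]'
python3 -m creep '[{"slide":[1,0,0],"angular":[0,0,0]},{"slide":[1,0,0],"angular":[0,0,0]},{"slide":[1,0,0],"angular":[0,0,0]},{"slide":[1,0,0],"angular":[0,0,0]},{"slide":[1,0,0],"angular":[0,0,0]}]'
python3 -m creep '[{"slide":[1,0,0],"angular":[0,0,0]},{"slide":[1,0,0],"angular":[0,0,0]},{"slide":[1,0,0],"angular":[0,0,0]},{"slide":[1,0,0],"angular":[0,0,0]},{"slide":[1,0,0],"angular":[0,0,0]}]'
python3 -m creep '[{"slide":[1,0,0],"angular":[0,0,0]},{"slide":[1,0,0],"angular":[0,0,0]},{"slide":[1,0,0],"angular":[0,0,0]},{"slide":[0.6,0,0],"angular":[0,0,0]},{"slide":[0,0,0],"angular":[0,0,1]}]'
python3 - <<'E'
from h import *
s,M=st()
E
```

```text
time: 48.78
tool_pos: [0.4504, -0.1784, 0.3618]
tcp_rot: [-2.221, -2.213, -0.0]
wrist_force: [0.6, -0.1, 0.7]
width: 0.997
time: 49.2
tool_pos: [0.4502, -0.0527, 0.3604]
tcp_rot: [-2.219, -2.212, 0.002]
wrist_force: [0.3, 0.6, -0.1]
width: 1.003
time: 49.62
tool_pos: [0.4506, 0.0723, 0.3608]
tcp_rot: [-2.218, -2.212, 0.003]
wrist_force: [0.2, -0.6, 0.4]
width: 0.997
time: 50.03
tool_pos: [0.4509, 0.1974, 0.3611]
tcp_rot: [-2.218, -2.212, 0.004]
wrist_force: [0.8, 0.4, 0.6]
width: 0.999
time: 50.45
tool_pos: [0.4513, 0.3223, 0.3614]
tcp_rot: [-2.218, -2.213, 0.005]
wrist_force: [0.2, 0.3, -0.1]
width: 0.999
time: 50.87
tool_pos: [0.4516, 0.4138, 0.3616]
tcp_rot: [-2.292, -2.136, 0.003]
wrist_force: [0.6, 0.6, -1.1]
width: 0.999
t 50.87 pos [0.4516 0.4138 0.3616] grasp [0.4504 0.4145 0.2066] 
 [[ 0.071  0.997 -0.007]
 [ 0.997 -0.071  0.005]
 [ 0.004 -0.008 -1.   ]] 
F [ 0.6  0.6 -1.1] w 0.999 q [0.7  0.18 1.79 0.01 1.18 0.77]
```

```bash
python3 -m creep '[{"slide":[0,0,-0.5],"angular":[0,0,1]},{"slide":[0,0,0],"angular":[0,0,1]},{"slide":[0,0,0],"angular":[0,0,1]},{"slide":[0,0,0],"angular":[0,0,1]},{"slide":[0,0,0],"angular":[0,0,1]}]' -1
python3 -m creep '[{"slide":[0,0,0],"angular":[0,0,1]},{"slide":[0,0,0],"angular":[0,0,1]},{"slide":[0,0,0],"angular":[0,0,1]},{"slide":[0,0,0],"angular":[0,0,1]},{"slide":[0,0,0],"angular":[0,0,1]}]' -1
python3 -m creep '[{"slide":[0,0,0],"angular":[0,0,1]},{"slide":[0,0,0],"angular":[0,0,1]},{"slide":[0,0,0],"angular":[0,0,1]},{"slide":[0,0,0],"angular":[0,0,1]},{"slide":[0,0,0],"angular":[0,0,1]}]' -1
python3 -m creep '[{"slide":[0,0,0],"angular":[0,0,1]},{"slide":[0,0,0],"angular":[0,0,1]},{"slide":[0,0,0],"angular":[0,0,1]},{"slide":[0,0,0],"angular":[0,0,1]},{"slide":[0,0,0],"angular":[0,0,0.2]}]' -1
python3 - <<'E'
from h import *
s,M=st()
z=shot('wrist','w25'); P=cloud(z)
m=(P[...,2]>.112)&(P[...,2]<.135)&(abs(P[...,0]-.5)<.1)&(abs(P[...,1]-.43)<.06); Q=P[m]; r=cv2.minAreaRect(Q[:,:2].astype(np.float32)*1000); print(len(Q),np.median(Q[:,2]),r)
E
```

```text
time: 51.28
tool_pos: [0.4518, 0.4108, 0.3741]
tcp_rot: [-2.634, -1.699, 0.007]
wrist_force: [-0.0, 0.0, -0.2]
width: 0.998
time: 51.7
tool_pos: [0.4518, 0.4108, 0.374]
tcp_rot: [-2.89, -1.216, 0.009]
wrist_force: [-0.2, 0.3, 0.2]
width: 1.0
time: 52.12
tool_pos: [0.4518, 0.4108, 0.374]
tcp_rot: [-3.059, -0.696, 0.011]
wrist_force: [-0.3, -0.1, 0.6]
width: 0.998
time: 52.53
tool_pos: [0.4518, 0.4108, 0.374]
tcp_rot: [-3.128, -0.244, 0.011]
wrist_force: [-0.5, 0.2, -0.0]
width: 0.997
t 52.53 pos [0.4518 0.4108 0.374 ] grasp [0.4506 0.4113 0.219 ] 
 [[ 0.988  0.155 -0.007]
 [ 0.155 -0.988  0.003]
 [-0.007 -0.004 -1.   ]] 
F [-0.5  0.2 -0. ] w 0.997 q [0.7  0.17 1.78 0.01 1.2  2.11]
3236 0.12067095540384518 ((495.32940673828125, 435.6274108886719), (130.74351501464844, 12.171287536621094), 9.36584186553955)
```

View pics/w25.png

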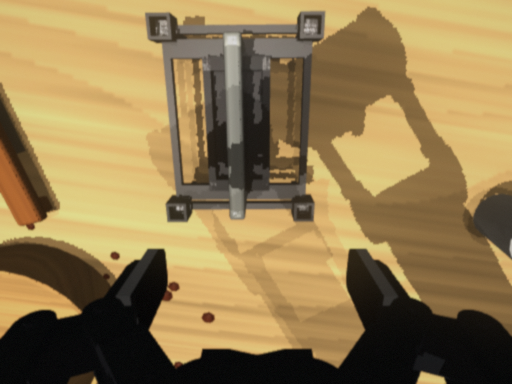

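```bash
python3 -m creep '[{"slide":[0.96,-0.33,0],"angular":[-0.04,0.1,-0.11]},{"slide":[0.96,-0.33,0],"angular":[0,0,0]},{"slide":[0,0,0],"angular":[0,0,0]},{"slide":[0,0,0],"angular":[0,0,0]}]' -1
python3 - <<'E'
from h import *
s,M=st()
z=shot('wrist','w26'); P=cloud(z)
m=(P[...,2]>.112)&(P[...,2]<.135)&(abs(P[...,0]-.5)<.1)&(abs(P[...,1]-.43)<.06); Q=P[m]; r=cv2.minAreaRect(Q[:,:2].astype(np.float32)*1000); print(len(Q),np.median(Q[:,2]),r)
T=np.array([.4955,.435,.116]); print(((T-s['tool_pos'])@M/.025-[0,0,6.2]).round(2))
E
```

```text
time: 52.92
tool_pos: [0.497, 0.4354, 0.3736]
tcp_rot: [-3.129, -0.262, -0.001]
wrist_force: [0.4, 0.3, -0.6]
width: 1.003
t 52.92 pos [0.497  0.4354 0.3736] grasp [0.4971 0.4356 0.2186] 
 [[ 0.986  0.166  0.   ]
 [ 0.166 -0.986  0.001]
 [ 0.001 -0.001 -1.   ]] 
F [ 0.4  0.3 -0.6] w 1.003 q [0.68 0.26 1.67 0.   1.21 2.09]
2636 0.12069569135025399 ((495.62066650390625, 435.5382080078125), (130.96498107910156, 11.94314193725586), 9.224092483520508)
[-0.07  0.02  4.1 ]
```

View pics/w26.png

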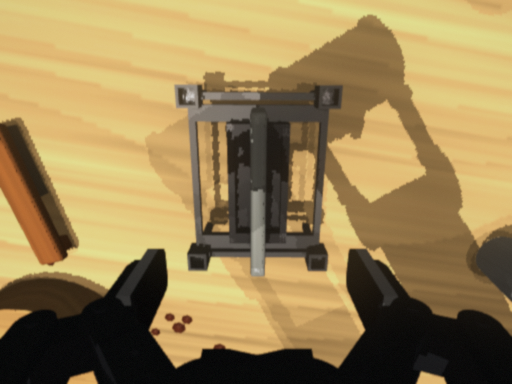

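```bash
python3 -m creep '[{"slide":[-0.07,0,1],"angular":[0,0,0]},{"slide":[0,0,1],"angular":[0,0,0]},{"slide":[0,0,1],"angular":[0,0,0]},{"slide":[0,0,0.8],"angular":[0,0,0]},{"slide":[0,0,0.3],"angular":[0,0,0]}]' -1
python3 -m creep '[{"slide":[0,0,0],"angular":[0,0,0]},{"slide":[0,0,0],"angular":[0,0,0]},{"slide":[0,0,0],"angular":[0,0,0]},{"slide":[0,0,0],"angular":[0,0,0]},{"slide":[0,0,0],"angular":[0,0,0]}]' 1 110
python3 -m creep '[{"slide":[0,0,0],"angular":[0,0,0]},{"slide":[0,0,0],"angular":[0,0,0]},{"slide":[0,0,0],"angular":[0,0,0]},{"slide":[0,0,0],"angular":[0,0,0]},{"slide":[0,0,0],"angular":[0,0,0]}]'
python3 - <<'E'
from h import *
s,M=st()
E
```

```text
time: 53.38
tool_pos: [0.4925, 0.4337, 0.2676]
tcp_rot: [3.129, 0.262, -0.007]
wrist_force: [-1.0, 0.4, -0.3]
width: 1.001
time: 53.8
tool_pos: [0.4952, 0.4358, 0.2734]
tcp_rot: [-3.127, -0.261, -0.007]
wrist_force: [-0.2, -0.0, -1.1]
width: 0.298
time: 54.22
tool_pos: [0.4951, 0.4356, 0.2727]
tcp_rot: [-3.128, -0.261, -0.005]
wrist_force: [-0.8, -0.9, 5.4]
width: 0.115
t 54.22 pos [0.4951 0.4356 0.2727] grasp [0.4955 0.4361 0.1177] 
 [[ 0.986  0.165  0.003]
 [ 0.165 -0.986  0.003]
 [ 0.004 -0.002 -1.   ]] 
F [-0.8 -0.9  5.4] w 0.115 q [0.68 0.34 1.76 0.   1.04 2.09]
```

```bash
python3 -m creep '[{"slide":[0,0,-0.4],"angular":[0,0,0]},{"slide":[0,0,-0.8],"angular":[0,0,0]},{"slide":[0,0,-1],"angular":[0,0,0]},{"slide":[0,0,-1],"angular":[0,0,0]},{"slide":[0,0,-1],"angular":[0,0,0]}]'
python3 -m creep '[{"slide":[0,0,-1],"angular":[0,0,0]},{"slide":[0,0,-0.6],"angular":[0,0,0]},{"slide":[0,0,0],"angular":[0,0,0]},{"slide":[0,0,0],"angular":[0,0,0]}]'
python3 - <<'E'
from h import *
s,M=st()
for n in ['t16','t23','t24','w7']:
    z=load(n); P=cloud(z)
    Q=P[(P[...,2]>.0385)&(P[...,2]<.055)&(abs(P[...,0]-.64)<.085)&(abs(P[...,1]+.088)<.1)]
    r=cv2.minAreaRect(Q[:,:2].astype(np.float32)*1000); print(n,len(Q),np.round(r[0],1),np.round(r[1],1),round(r[2],2))
# color: dark sockets centers in top
z=load('t16'); cv2.imwrite('pics/t16s.png',cv2.resize(z['p'][145:205,248:320,::-1],None,fx=11,fy=9.6,interpolation=cv2.INTER_CUBIC))
E
```

```text
time: 54.63
tool_pos: [0.4935, 0.4346, 0.375]
tcp_rot: [3.13, 0.261, -0.004]
wrist_force: [0.4, -0.9, -6.0]
width: 0.11
time: 54.97
tool_pos: [0.4942, 0.435, 0.416]
tcp_rot: [-3.129, -0.261, -0.002]
wrist_force: [-0.1, 0.3, -6.7]
width: 0.114
t 54.97 pos [0.4942 0.435  0.416 ] grasp [0.4943 0.4352 0.261 ] 
 [[ 0.986  0.165  0.001]
 [ 0.165 -0.986  0.002]
 [ 0.001 -0.002 -1.   ]] 
F [-0.1  0.3 -6.7] w 0.114 q [0.68 0.23 1.63 0.   1.28 2.09]
t16 383 [639.6 -87.9] [167.1 132.5] 88.33
t23 375 [640.8 -87.9] [166.8 130.6] 88.37
t24 386 [639.7 -87.8] [166.7 132.8] 88.28
w7 1862 [639.8 -86.8] [169.  132.9] 88.99
```

View pics/t16s.png

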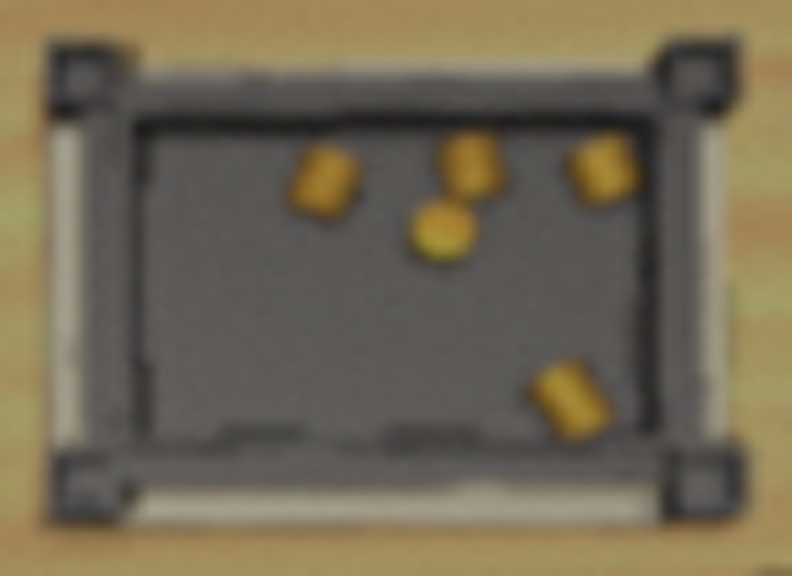

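```bash
python3 -m creep '[{"slide":[0.05,0.4,0],"angular":[0,0,0]},{"slide":[0.1,0.8,0],"angular":[0,0,0]},{"slide":[0.11,1,0],"angular":[0,0,0]},{"slide":[0.11,1,0],"angular":[0,0,0]},{"slide":[0.11,1,0],"angular":[0,0,0]}]'
python3 -m creep '[{"slide":[0.11,1,0],"angular":[0,0,0]},{"slide":[0.11,1,0],"angular":[0,0,0]},{"slide":[0.11,1,0],"angular":[0,0,0]},{"slide":[0.11,1,0],"angular":[0,0,0]},{"slide":[0.11,1,0],"angular":[0,0,0]}]'
python3 -m creep '[{"slide":[0.11,1,0],"angular":[0,0,0]},{"slide":[0.11,1,0],"angular":[0,0,0]},{"slide":[0.11,1,0],"angular":[0,0,0]},{"slide":[0.11,1,0],"angular":[0,0,0]},{"slide":[0.11,1,0],"angular":[0,0,0]}]'
python3 -m creep '[{"slide":[0.11,1,0],"angular":[0,0,0]},{"slide":[0.11,1,0],"angular":[0,0,0]},{"slide":[0.11,1,0],"angular":[0,0,0]},{"slide":[0.11,1,0],"angular":[0,0,0]},{"slide":[0.11,1,0],"angular":[0,0,0]}]'
python3 -m creep '[{"slide":[0.11,0.9,0],"angular":[0,0,0]},{"slide":[0.1,0.7,0],"angular":[0,0,0]},{"slide":[0.05,0.4,0],"angular":[0,0,0]},{"slide":[0,0,0],"angular":[0,0,-0.5]},{"slide":[0,0,0],"angular":[0,0,-1]}]'
python3 -m creep '[{"slide":[0,0,0],"angular":[0,0,-1]},{"slide":[0,0,0],"angular":[0,0,-1]},{"slide":[0,0,0],"angular":[0,0,-1]},{"slide":[0,0,0],"angular":[0,0,-1]},{"slide":[0,0,0],"angular":[0,0,-1]}]'
python3 -m creep '[{"slide":[0,0,0],"angular":[0,0,-1]},{"slide":[0,0,0],"angular":[0,0,-1]},{"slide":[0,0,0],"angular":[0,0,-1]},{"slide":[0,0,0],"angular":[0,0,-1]},{"slide":[0,0,0],"angular":[0,0,-1]}]'
python3 -m creep '[{"slide":[0,0,0],"angular":[0,0,-1]},{"slide":[0,0,0],"angular":[0,0,-1]},{"slide":[0,0,0],"angular":[0,0,-1]},{"slide":[0,0,0],"angular":[0,0,-1]},{"slide":[0,0,0],"angular":[0,0,-1]}]'
python3 -m creep '[{"slide":[0,0,0],"angular":[0,0,-1]},{"slide":[0,0,0],"angular":[0,0,-1]},{"slide":[0,0,0],"angular":[0,0,-0.8]},{"slide":[0,0,0],"angular":[0,0,-0.5]},{"slide":[0,0,0],"angular":[0,0,0]}]'
python3 - <<'E'
from h import *
s,M=st()
z=shot('wrist','w27'); t=shot('top','t27'); sc=shot('scene','s27')
crop(t,230,110,350,220,6,'t27c'); crop(sc,150,70,290,230,4,'s27c')
E
```

```text
time: 55.38
tool_pos: [0.523, 0.3315, 0.4127]
tcp_rot: [3.129, 0.262, -0.006]
wrist_force: [0.1, -0.9, -6.0]
width: 0.113
time: 55.8
tool_pos: [0.5571, 0.2103, 0.4128]
tcp_rot: [3.131, 0.261, -0.006]
wrist_force: [0.6, -0.9, -5.9]
width: 0.115
time: 56.22
tool_pos: [0.5912, 0.0895, 0.4126]
tcp_rot: [-3.13, -0.26, 0.006]
wrist_force: [-0.4, 0.8, -5.6]
width: 0.115
time: 56.63
tool_pos: [0.6253, -0.0314, 0.4123]
tcp_rot: [-3.128, -0.26, 0.007]
wrist_force: [1.3, -0.5, -5.0]
width: 0.113
time: 57.05
tool_pos: [0.6403, -0.0788, 0.4129]
tcp_rot: [-3.11, -0.424, 0.004]
wrist_force: [0.4, -0.7, -7.1]
width: 0.113
time: 57.47
tool_pos: [0.6401, -0.0776, 0.4132]
tcp_rot: [-2.987, -0.963, 0.003]
wrist_force: [-0.5, -0.4, -7.2]
width: 0.113
time: 57.88
tool_pos: [0.6401, -0.0775, 0.4132]
tcp_rot: [-2.774, -1.467, 0.002]
wrist_force: [0.4, -0.6, -6.3]
width: 0.113
time: 58.3
tool_pos: [0.6401, -0.0776, 0.4132]
tcp_rot: [-2.477, -1.926, 0.001]
wrist_force: [-0.3, -1.0, -7.0]
width: 0.116
time: 58.72
tool_pos: [0.6401, -0.0776, 0.4133]
tcp_rot: [-2.242, -2.195, 0.0]
wrist_force: [-0.4, -0.7, -6.2]
width: 0.117
t 58.72 pos [ 0.6401 -0.0776  0.4133] grasp [ 0.6397 -0.0771  0.2583] 
 [[ 0.021  1.    -0.003]
 [ 1.    -0.021  0.003]
 [ 0.003 -0.003 -1.   ]] 
F [-0.4 -0.7 -6.2] w 0.117 q [-0.16  0.2   1.66  0.    1.28 -0.14]
```

View pics/w27.png

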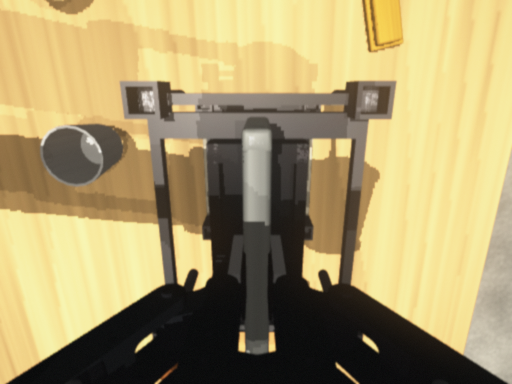

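View pics/t27c.png

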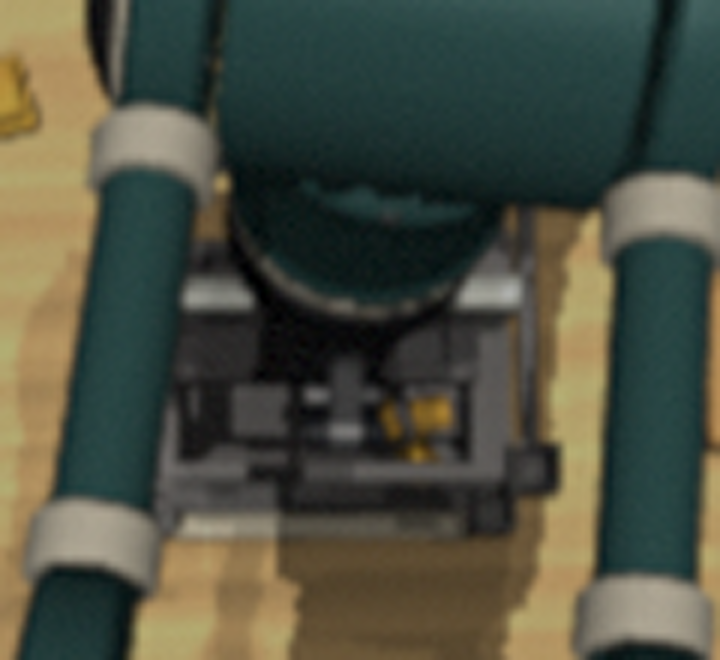

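View pics/s27c.png

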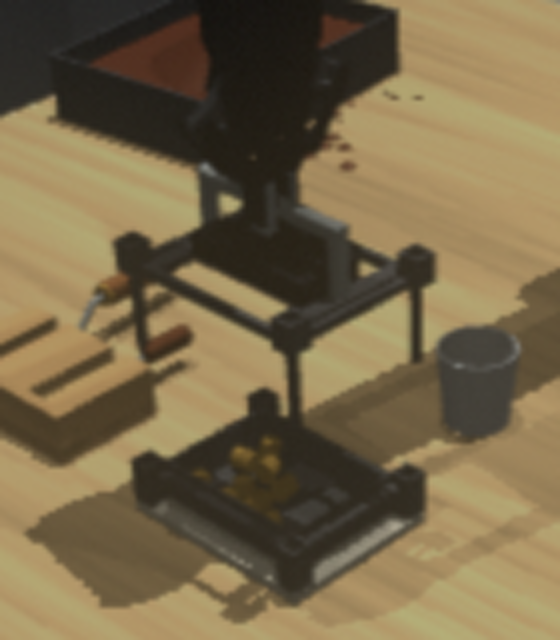

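```bash
python3 - <<'E'
from h import *
for nm in ['w27']:
    z=load(nm); P=cloud(z); s,M=st()
    T=(P-s['tool_pos'])@M
    m=np.zeros((384,512),bool); m[60:130,110:185]=1; A=T[m&(T[...,2]<.20)]
    m=np.zeros((384,512),bool); m[60:130,335:400]=1; B=T[m&(T[...,2]<.20)]
    for Q in (A,B):
        Q=Q[Q[:,2]<np.percentile(Q[:,2],60)]; r=cv2.minAreaRect(Q[:,:2].astype(np.float32)*1000); print(len(Q),np.median(Q[:,2]).round(4),r)
    m=np.zeros((384,512),bool); m[110:240,235:280]=1; C=T[m&(T[...,2]<.16)]; r=cv2.minAreaRect(C[:,:2].astype(np.float32)*1000); print('bail',len(C),np.median(C[:,2]).round(4),r, C.max(0))
E
```

```text
t 58.87 pos [ 0.6405 -0.0777  0.4144] grasp [ 0.6404 -0.0773  0.2594] 
 [[ 0.023  1.    -0.001]
 [ 1.    -0.023  0.002]
 [ 0.002 -0.001 -1.   ]] 
F [ 1.4  0.6 -6.3] w 0.113 q [-0.16  0.2   1.66  0.    1.28 -0.14]
707 0.1904 ((75.40185546875, -33.75774002075195), (66.28632354736328, 17.86861228942871), 89.85196685791016)
717 0.1896 ((75.6634750366211, 32.47185134887695), (66.19026184082031, 17.752059936523438), 89.92711639404297)
bail 3295 0.1533 ((49.852508544921875, -0.8498826026916504), (12.067432403564453, 64.07664489746094), 89.9774169921875) [0.08189092 0.00519596 0.15951048]
```

```bash
python3 -m creep '[{"slide":[-0.42,0,0.5],"angular":[0,0,0]},{"slide":[0,0,0.8],"angular":[0,0,0]},{"slide":[0,0,0.8],"angular":[0,0,0]},{"slide":[0,0,0.7],"angular":[0,0,0]},{"slide":[0,0,0.3],"angular":[0,0,0]}]'
python3 -m creep '[{"slide":[0,0,0.3],"angular":[0,0,0]},{"slide":[0,0,0],"angular":[0,0,0]},{"slide":[0,0,0],"angular":[0,0,0]}]'
python3 - <<'E'
from h import *
s,M=st()
z=shot('wrist','w28'); t=shot('top','t28'); sc=shot('scene','s28')
crop(sc,170,120,270,230,6,'s28c'); crop(t,230,110,350,220,6,'t28c')
E
```

```text
time: 59.28
tool_pos: [0.6393, -0.0886, 0.3337]
tcp_rot: [-2.243, -2.192, 0.003]
wrist_force: [0.2, -0.1, -6.3]
width: 0.113
time: 59.53
tool_pos: [0.641, -0.0883, 0.3308]
tcp_rot: [-2.246, -2.196, -0.004]
wrist_force: [-0.4, -1.0, -5.2]
width: 0.11
t 59.53 pos [ 0.641  -0.0883  0.3308] grasp [ 0.6413 -0.0881  0.1758] 
 [[ 0.022  1.     0.002]
 [ 1.    -0.022  0.002]
 [ 0.002  0.002 -1.   ]] 
F [-0.4 -1.  -5.2] w 0.11 q [-0.18  0.26  1.74  0.    1.13 -0.15]
```

View pics/s28c.png

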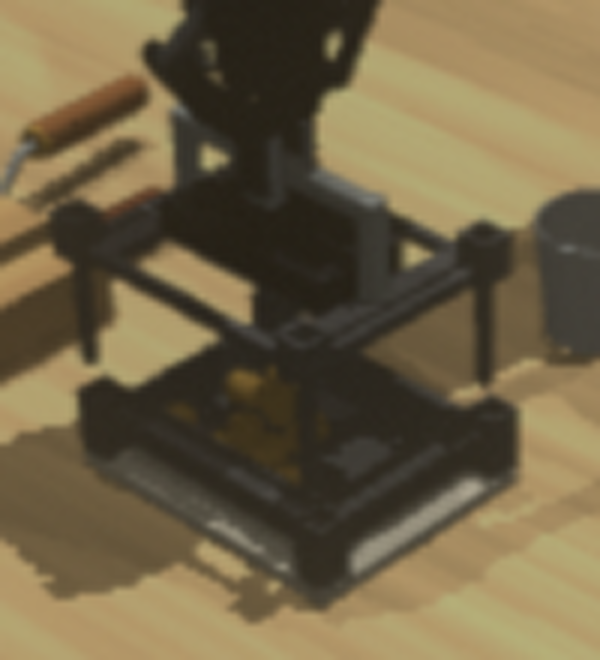

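View pics/w28.png

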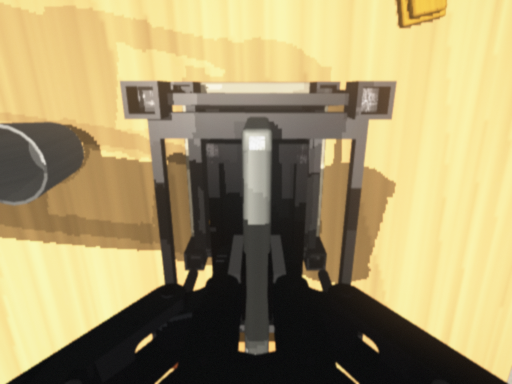

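View pics/t28c.png

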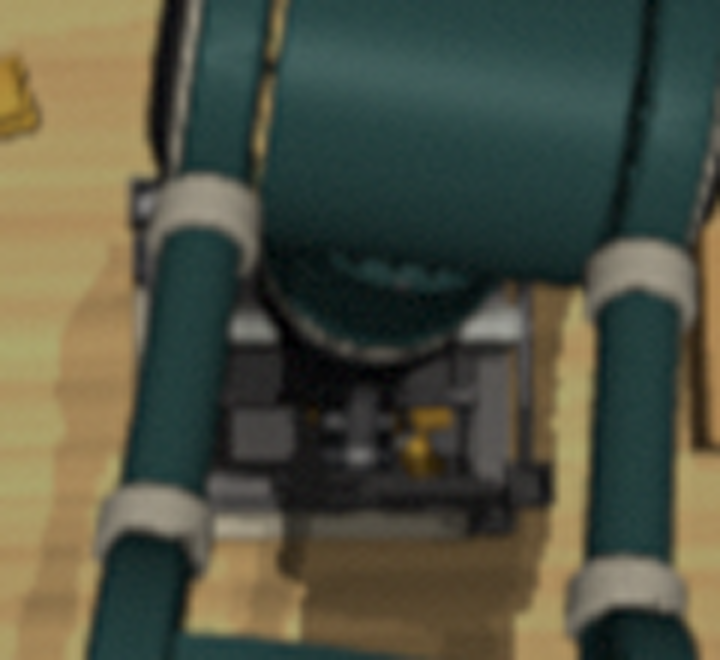

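```bash
python3 - <<'E'
from h import *
z=load('w28'); P=cloud(z); W=z['wc']; s=bot.read_state(); M=R.from_rotvec(s['tcp_rot']).as_matrix()
m=imaging.camera_model('wrist')['tool_from_camera']; Tm=W@np.linalg.inv(m); T=(P-Tm[:3,3])@Tm[:3,:3]
def rep(nm,sel):
    Q=T[sel]; print(nm,len(Q),'x',Q[:,0].min().round(4),Q[:,0].max().round(4),'y',Q[:,1].min().round(4),Q[:,1].max().round(4),'z',np.median(Q[:,2]).round(4))
v,u=np.mgrid[0:384,0:512]
lo=(T[...,2]>.275)&(T[...,2]<.30)
rep('base L',lo&(u<230)&(u>150)); rep('base R',lo&(u>280)&(u<360))
for a,b in ((80,100),(235,270)):
  for c,d in ((150,230),(280,360)):
    rep((a,c),lo&(v>a)&(v<b)&(u>c)&(u<d))
hi=(T[...,2]>.18)&(T[...,2]<.196)
rep('frame top',hi&(v<130)&(u<400)&(u>100))
crop(z,160,60,360,290,3,'w28c')
E
```

```text
base L 2442 x -0.2124 0.0852 y -0.0929 -0.022 z 0.2944
base R 2176 x -0.0824 0.0852 y 0.0194 0.0645 z 0.2947
(80, 150) 165 x 0.0767 0.0852 y -0.0671 -0.0495 z 0.2871
(80, 280) 184 x 0.0767 0.0852 y 0.046 0.0641 z 0.2875
(235, 150) 649 x -0.0827 -0.0483 y -0.0677 -0.0429 z 0.2908
(235, 280) 589 x -0.0824 -0.0484 y 0.0434 0.0645 z 0.2904
frame top 2130 x 0.0649 0.0843 y -0.0662 0.0667 z 0.1895
```

View pics/w28c.png

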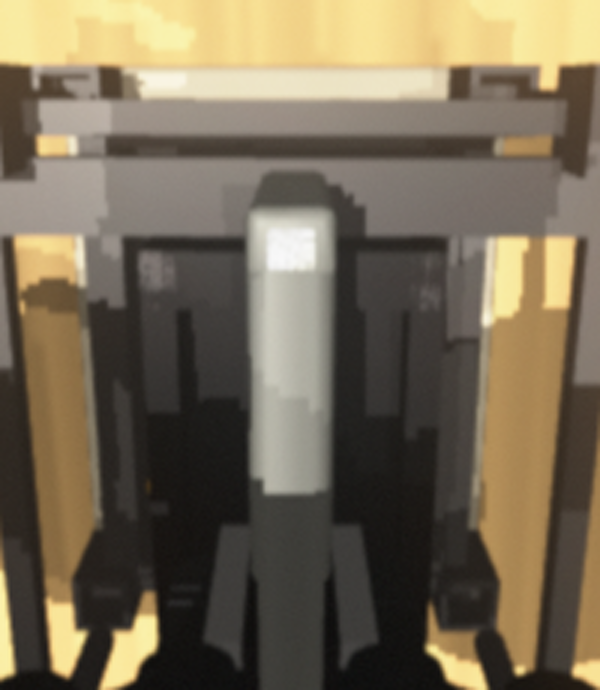

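```bash
python3 -m creep '[{"slide":[0.04,-0.065,0.2],"angular":[0,0,0]},{"slide":[0,0,0.1],"angular":[0,0,0]},{"slide":[0,0,0],"angular":[0,0,0]},{"slide":[0,0,0],"angular":[0,0,0]},{"slide":[0,0,0],"angular":[0,0,0]}]'
python3 - <<'E'
from h import *
s,M=st()
z=shot('wrist','w29'); P=cloud(z); W=z['wc']
m=imaging.camera_model('wrist')['tool_from_camera']; Tm=W@np.linalg.inv(m); T=(P-Tm[:3,3])@Tm[:3,:3]
v,u=np.mgrid[0:384,0:512]
lo=(T[...,2]>.265)&(T[...,2]<.292)
for a,b in ((75,100),(225,270)):
  Q=T[lo&(v>a)&(v<b)&(u>150)&(u<360)]; print(len(Q),Q.min(0).round(4),Q.max(0).round(4),((Q.min(0)+Q.max(0))/2).round(4))
hi=(T[...,2]>.18)&(T[...,2]<.196)
Q=T[hi&(v<130)&(u<400)&(u>100)]; print(len(Q),Q.min(0).round(4),Q.max(0).round(4),((Q.min(0)+Q.max(0))/2).round(4))
E
```

```text
time: 60.1
tool_pos: [0.6393, -0.087, 0.3232]
tcp_rot: [-2.246, -2.196, -0.004]
wrist_force: [0.0, 0.6, -7.4]
width: 0.111
t 60.1 pos [ 0.6393 -0.087   0.3232] grasp [ 0.6395 -0.0867  0.1682] 
 [[ 0.022  1.     0.001]
 [ 1.    -0.022  0.002]
 [ 0.002  0.001 -1.   ]] 
F [ 0.   0.6 -7.4] w 0.111 q [-0.17  0.27  1.75  0.    1.12 -0.15]
300 [ 0.0769 -0.0651  0.2654] [0.0836 0.066  0.2918] [0.0803 0.0004 0.2786]
1528 [-0.0839 -0.0658  0.2685] [-0.0348  0.0662  0.292 ] [-5.940e-02  2.000e-04  2.802e-01]
2130 [ 0.0646 -0.066   0.1804] [0.0843 0.0667 0.196 ] [0.0745 0.0003 0.1882]
```

```bash
python3 -m creep '[{"slide":[0,0,0.15],"angular":[0,0,0]},{"slide":[0,0,0.15],"angular":[0,0,0]},{"slide":[0,0,0],"angular":[0,0,0]}]'
python3 -m creep '[{"slide":[0,0,0.15],"angular":[0,0,0]},{"slide":[0,0,0.1],"angular":[0,0,0]},{"slide":[0,0,0],"angular":[0,0,0]}]'
python3 -m creep '[{"slide":[0,0,0.1],"angular":[0,0,0]},{"slide":[0,0,0],"angular":[0,0,0]},{"slide":[0,0,0],"angular":[0,0,0]}]'
```

```text
time: 60.4
tool_pos: [0.6389, -0.087, 0.3145]
tcp_rot: [-2.245, -2.195, -0.002]
wrist_force: [0.8, 0.3, -6.7]
width: 0.111
time: 60.65
tool_pos: [0.639, -0.087, 0.3084]
tcp_rot: [-2.245, -2.195, -0.002]
wrist_force: [-0.1, 0.1, -7.2]
width: 0.111
time: 60.9
tool_pos: [0.6393, -0.087, 0.3068]
tcp_rot: [-2.246, -2.196, -0.003]
wrist_force: [-0.2, -0.8, -6.7]
width: 0.116
```

```bash
python3 -m creep '[{"slide":[0,0,0.1],"angular":[0,0,0]},{"slide":[0,0,0],"angular":[0,0,0]},{"slide":[0,0,0],"angular":[0,0,0]}]'
python3 -m creep '[{"slide":[0,0,0.08],"angular":[0,0,0]},{"slide":[0,0,0],"angular":[0,0,0]},{"slide":[0,0,0],"angular":[0,0,0]}]'
```

```text
time: 61.15
tool_pos: [0.6393, -0.087, 0.3043]
tcp_rot: [-2.246, -2.196, -0.003]
wrist_force: [-0.5, 0.7, -7.4]
width: 0.116
time: 61.4
tool_pos: [0.6398, -0.0871, 0.3032]
tcp_rot: [2.245, 2.196, 0.005]
wrist_force: [-0.4, 0.8, -3.6]
width: 0.11
```

```bash
python3 -m creep '[{"slide":[0,0,0.05],"angular":[0,0,0]},{"slide":[0,0,0],"angular":[0,0,0]},{"slide":[0,0,0],"angular":[0,0,0]}]'
python3 -m creep '[{"slide":[0,0,0],"angular":[0,0,0]},{"slide":[0,0,0],"angular":[0,0,0]},{"slide":[0,0,0],"angular":[0,0,0]},{"slide":[0,0,0],"angular":[0,0,0]},{"slide":[0,0,0],"angular":[0,0,0]}]' 0
python3 -m creep '[{"slide":[0,0,-0.3],"angular":[0,0,0]},{"slide":[0,0,-0.8],"angular":[0,0,0]},{"slide":[0,0,-1],"angular":[0,0,0]},{"slide":[0,0,-1],"angular":[0,0,0]},{"slide":[0,0,-1],"angular":[0,0,0]}]' -1
python3 -m creep '[{"slide":[-0.8,0,-1],"angular":[0,0,0]},{"slide":[-1,-1,-1],"angular":[0,0,0]},{"slide":[-1,-1,0],"angular":[0,0,0]},{"slide":[-1,-1,0],"angular":[0,0,0]},{"slide":[-1,-1,0],"angular":[0,0,0]}]' -1
python3 -m creep '[{"slide":[-1,-1,0],"angular":[0,0,0]},{"slide":[-1,-1,0],"angular":[0,0,0]},{"slide":[-1,-1,0],"angular":[0,0,0]},{"slide":[-1,-1,0],"angular":[0,0,0]},{"slide":[0,0,0],"angular":[0,0,0]}]' -1
python3 - <<'E'
from h import *
s,M=st()
t=shot('top','t30'); sc=shot('scene','s30')
crop(sc,130,110,280,230,5,'s30c')
for z in (t,sc):
    P=cloud(z)
    Q=P[(P[...,2]>.135)&(P[...,2]<.17)&(abs(P[...,0]-.64)<.085)&(abs(P[...,1]+.088)<.1)]
    r=cv2.minAreaRect(Q[:,:2].astype(np.float32)*1000); print(len(Q),np.median(Q[:,2]),np.round(r[0],1),np.round(r[1],1),round(r[2],2))
    Q=P[(P[...,2]>.1)&(P[...,2]<.125)&(abs(P[...,0]-.64)<.1)&(abs(P[...,1]+.088)<.12)]
    r=cv2.minAreaRect(Q[:,:2].astype(np.float32)*1000); print(len(Q),np.percentile(Q[:,2],[5,50,95]),np.round(r[0],1),np.round(r[1],1),round(r[2],2))
E
```

```text
time: 61.65
tool_pos: [0.6401, -0.0871, 0.3028]
tcp_rot: [2.245, 2.195, 0.007]
wrist_force: [1.2, 0.1, 3.1]
width: 0.113
time: 62.07
tool_pos: [0.6392, -0.087, 0.301]
tcp_rot: [-2.246, -2.196, -0.003]
wrist_force: [0.5, 0.8, 0.4]
width: 0.499
time: 62.48
tool_pos: [0.639, -0.0872, 0.4051]
tcp_rot: [-2.246, -2.196, -0.004]
wrist_force: [1.0, -0.1, 0.2]
width: 1.002
time: 62.9
tool_pos: [0.5364, -0.2049, 0.454]
tcp_rot: [2.244, 2.196, 0.005]
wrist_force: [0.0, -1.1, 0.3]
width: 0.999
time: 63.32
tool_pos: [0.4315, -0.305, 0.4528]
tcp_rot: [2.251, 2.191, -0.001]
wrist_force: [-0.7, -0.1, 0.4]
width: 0.999
t 63.32 pos [ 0.4315 -0.305   0.4528] grasp [ 0.4315 -0.3051  0.2978] 
 [[ 0.027  1.    -0.   ]
 [ 1.    -0.027 -0.001]
 [-0.001 -0.    -1.   ]] 
F [-0.7 -0.1  0.4] w 0.999 q [-0.66 -0.04  1.85 -0.    1.33 -0.63]
285 0.15122144490792622 [640.2 -88.3] [129.2  10.6] 88.6
1333 [0.10031289 0.10545488 0.11734579] [640.8 -87.7] [167.8 131.6] 88.62
220 0.14839708113858868 [642.2 -84.2] [133.4  15. ] 88.98
806 [0.10096861 0.10957959 0.11626675] [642.3 -86.4] [172.4 135.6] 88.98
```

View pics/s30c.png

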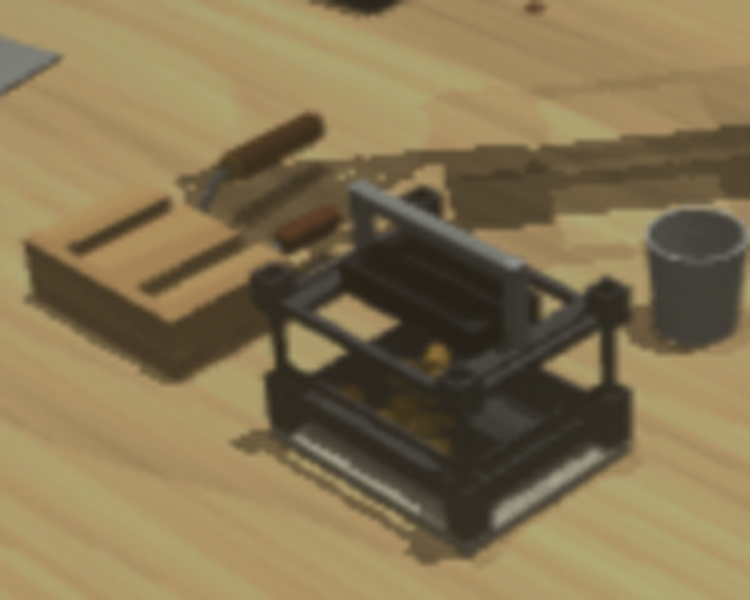

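View pics/t30.png

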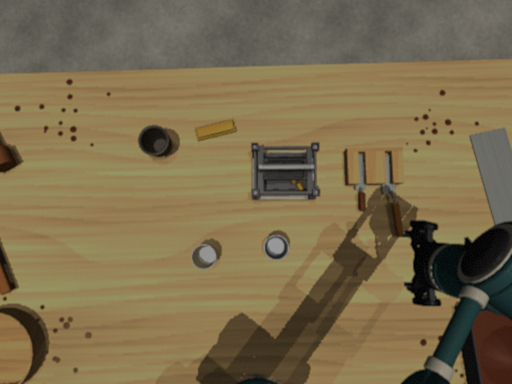

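```bash
python3 - <<'E'
from h import *
t=load('t30'); crop(t,335,140,435,240,7,'t30c')
z=load('t24'); crop(z,335,140,435,240,7,'t24c')
E
```

```text
(no output)
```

View pics/t30c.png

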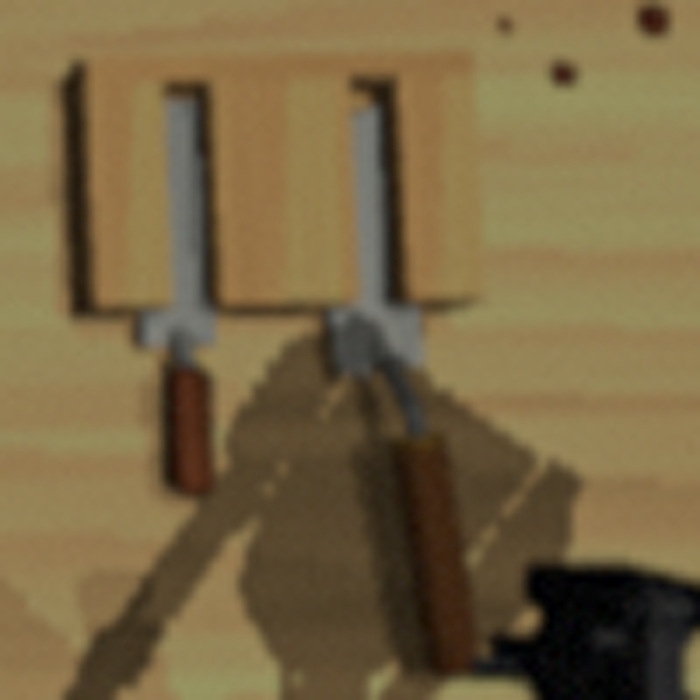

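View pics/t24c.png

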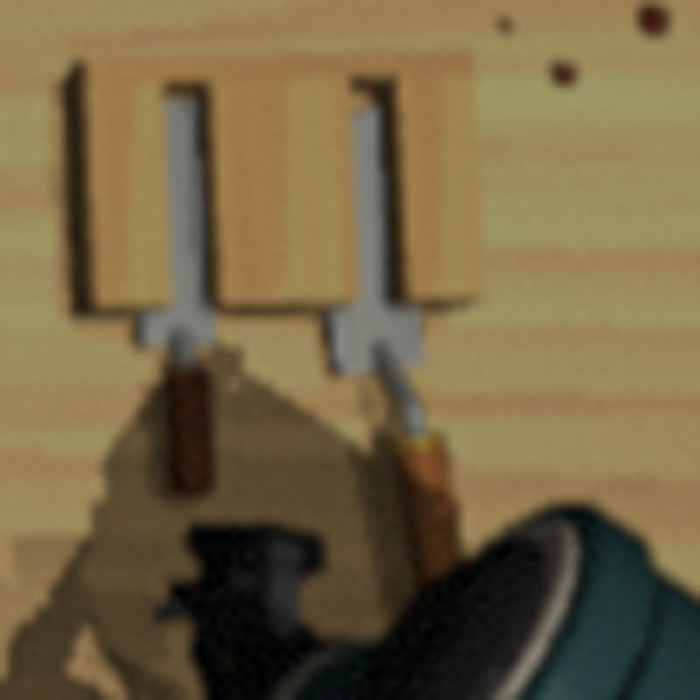

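```bash
python3 -m creep '[{"slide":[0,0,0],"angular":[0,0,1]},{"slide":[0,0,0],"angular":[0,0,1]},{"slide":[0,0,0],"angular":[0,0,1]},{"slide":[0,0,0],"angular":[0,0,1]},{"slide":[0,0,0],"angular":[0,0,1]}]' -1
python3 -m creep '[{"slide":[0,0,0],"angular":[0,0,1]},{"slide":[0,0,0],"angular":[0,0,1]},{"slide":[0,0,0],"angular":[0,0,1]},{"slide":[0,0,0],"angular":[0,0,1]},{"slide":[0,0,0],"angular":[0,0,1]}]' -1
python3 -m creep '[{"slide":[0,0,0],"angular":[0,0,1]},{"slide":[0,0,0],"angular":[0,0,1]},{"slide":[0,0,0],"angular":[0,0,1]},{"slide":[0,0,0],"angular":[0,0,1]},{"slide":[0,0,0],"angular":[0,0,1]}]' -1
python3 -m creep '[{"slide":[0,0,0],"angular":[0,0,1]},{"slide":[0,0,0],"angular":[0,0,1]},{"slide":[0,0,0],"angular":[0,0,1]},{"slide":[0,0,0],"angular":[0,0,1]},{"slide":[0,0,0],"angular":[0,0,1]}]' -1
python3 -m creep '[{"slide":[0,0,0],"angular":[0,0,1]},{"slide":[0,1,0],"angular":[0,0,0]},{"slide":[0,1,0],"angular":[0,0,0]},{"slide":[0,0,0],"angular":[0,0,0]},{"slide":[0,0,0],"angular":[0,0,0]}]' -1
python3 - <<'E'
from h import *
s,M=st()
shot('wrist','w31')
E
```

```text
time: 63.83
tool_pos: [0.4363, -0.3008, 0.4523]
tcp_rot: [-2.594, -1.77, -0.005]
wrist_force: [-0.3, 0.6, 0.4]
width: 1.002
time: 64.25
tool_pos: [0.4363, -0.3008, 0.4523]
tcp_rot: [-2.862, -1.293, -0.004]
wrist_force: [-0.7, 0.6, -0.6]
width: 1.003
time: 64.67
tool_pos: [0.4363, -0.3007, 0.4523]
tcp_rot: [-3.042, -0.777, -0.004]
wrist_force: [0.1, 0.3, -0.2]
width: 1.002
time: 65.08
tool_pos: [0.4363, -0.3008, 0.4523]
tcp_rot: [-3.131, -0.236, -0.003]
wrist_force: [0.9, -0.2, 1.2]
width: 0.997
time: 65.5
tool_pos: [0.4403, -0.3516, 0.4519]
tcp_rot: [-3.136, -0.13, -0.003]
wrist_force: [0.3, 0.4, -0.5]
width: 1.001
t 65.5 pos [ 0.4403 -0.3516  0.4519] grasp [ 0.4406 -0.3511  0.2969] 
 [[ 0.997  0.083  0.002]
 [ 0.083 -0.997  0.003]
 [ 0.002 -0.003 -1.   ]] 
F [ 0.3  0.4 -0.5] w 1.001 q [-0.72  0.03  1.79  0.    1.33  0.77]
```

View pics/w31.png

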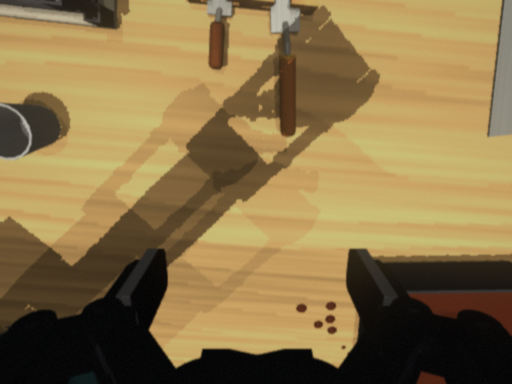

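```bash
python3 -m creep '[{"slide":[0.9,0.2,0.8],"angular":[0,0,0]},{"slide":[0.9,0.2,0.8],"angular":[0,0,0]},{"slide":[0,0,0.8],"angular":[0,0,0]},{"slide":[0,0,0],"angular":[0,0,0]},{"slide":[0,0,0],"angular":[0,0,0]}]' -1
python3 - <<'E'
from h import *
s,M=st()
z=shot('wrist','w32'); P=cloud(z)
m=(P[...,2]>.025)&(P[...,2]<.1)&(P[...,0]<.575)&(P[...,0]>.42)&(P[...,1]<-.325)&(P[...,1]>-.44)
hsv=cv2.cvtColor(z['p'],cv2.COLOR_RGB2HSV); Q=P[m]
print(len(Q),np.round(cv2.minAreaRect(Q[:,:2].astype(np.float32)*1000)[0],1),cv2.minAreaRect(Q[:,:2].astype(np.float32)*1000)[1:])
A=np.c_[Q[:,0],np.ones(len(Q))]; print('height vs x',np.linalg.lstsq(A,Q[:,2],rcond=None)[0],np.percentile(Q[:,2],[5,50,95]))
for x in np.arange(.46,.56,.02):
    q=Q[abs(Q[:,0]-x)<.006]; 
    if len(q): print(round(x,3),q[:,1].mean().round(4),np.percentile(q[:,2],80).round(4))
E
```

```text
time: 65.97
tool_pos: [0.4851, -0.3563, 0.3906]
tcp_rot: [-3.134, -0.132, 0.002]
wrist_force: [-0.2, -0.7, 0.1]
width: 1.001
t 65.97 pos [ 0.4851 -0.3563  0.3906] grasp [ 0.4848 -0.3556  0.2356] 
 [[ 0.996  0.084 -0.002]
 [ 0.084 -0.996  0.005]
 [-0.001 -0.005 -1.   ]] 
F [-0.2 -0.7  0.1] w 1.001 q [-0.68  0.14  1.78  0.    1.23  0.81]
1758 [ 521.2 -378.8] ((108.28716278076172, 18.407106399536133), 7.6089043617248535)
height vs x [0.03060182 0.0283181 ] [0.03876735 0.04450858 0.04858162]
0.48 -0.3838 0.0435
0.5 -0.3813 0.0451
0.52 -0.3787 0.0466
0.54 -0.3759 0.0481
0.56 -0.3743 0.0473
```

View pics/w32.png

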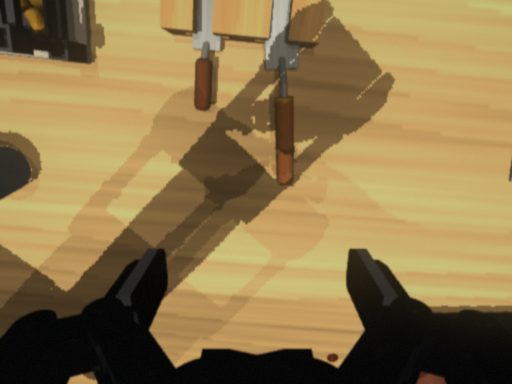

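```bash
python3 -m creep '[{"slide":[0.74,0.52,0.8],"angular":[0,0,0]},{"slide":[0.74,0.52,0.8],"angular":[0,0,0]},{"slide":[0,0,1],"angular":[0,0,-0.7]},{"slide":[0,0,1],"angular":[0,0,0]},{"slide":[0,0,1],"angular":[0,0,0]}]' -1
python3 -m creep '[{"slide":[0,0,1],"angular":[0,0,0]},{"slide":[0,0,0],"angular":[0,0,0]},{"slide":[0,0,0],"angular":[0,0,0]}]' -1
python3 - <<'E'
from h import *
s,M=st()
z=shot('wrist','w33')
T=np.array([.524,-.3785,.038])-.155*M[:,2]; print(((T-s['tool_pos'])@M/.025).round(2), np.degrees(np.arctan2(M[1,0],M[0,0])))
E
```

```text
time: 66.43
tool_pos: [0.5251, -0.381, 0.2789]
tcp_rot: [3.134, 0.206, 0.008]
wrist_force: [-1.6, -0.1, 0.7]
width: 0.999
time: 66.68
tool_pos: [0.524, -0.3802, 0.2524]
tcp_rot: [-3.132, -0.206, -0.001]
wrist_force: [0.7, 0.6, 0.3]
width: 1.0
t 66.68 pos [ 0.524  -0.3802  0.2524] grasp [ 0.524  -0.3798  0.0974] 
 [[ 0.991  0.131  0.   ]
 [ 0.131 -0.991  0.003]
 [ 0.001 -0.003 -1.   ]] 
F [0.7 0.6 0.3] w 1.0 q [-0.67  0.34  1.8   0.    1.    0.77]
[ 0.   -0.04  2.38] 7.5156277263350475
```

View pics/w33.png

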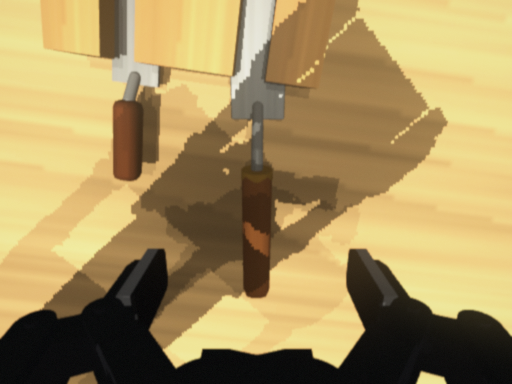

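```bash
python3 -m creep '[{"slide":[0,-0.04,0.8],"angular":[0,0,0]},{"slide":[0,0,0.8],"angular":[0,0,0]},{"slide":[0,0,0.5],"angular":[0,0,0]},{"slide":[0,0,0.2],"angular":[0,0,0]},{"slide":[0,0,0],"angular":[0,0,0]}]' -1
python3 -m creep '[{"slide":[0,0,0],"angular":[0,0,0]},{"slide":[0,0,0],"angular":[0,0,0]},{"slide":[0,0,0],"angular":[0,0,0]},{"slide":[0,0,0],"angular":[0,0,0]},{"slide":[0,0,0],"angular":[0,0,0]}]' 1 100
python3 -m creep '[{"slide":[0,0,0],"angular":[0,0,0]},{"slide":[0,0,0],"angular":[0,0,0]},{"slide":[0,0,0],"angular":[0,0,0]},{"slide":[0,0,0],"angular":[0,0,0]},{"slide":[0,0,0],"angular":[0,0,0]}]'
python3 -m creep '[{"slide":[0,-0.15,0],"angular":[0,0,0.5]},{"slide":[0,-0.15,0],"angular":[0,0,0.5]},{"slide":[0,0,0],"angular":[0,0,0]}]'
python3 -m creep '[{"slide":[0,-0.15,-0.05],"angular":[0,0.3,0.5]},{"slide":[0,-0.13,-0.05],"angular":[0,0.3,0.5]},{"slide":[0,0,0],"angular":[0,0,0]}]'
python3 - <<'E'
from h import *
s,M=st()
z=shot('wrist','w34')
E
```

```text
time: 67.15
tool_pos: [0.5243, -0.3794, 0.1947]
tcp_rot: [-3.133, -0.206, -0.002]
wrist_force: [-0.0, -0.7, -0.5]
width: 1.0
time: 67.57
tool_pos: [0.5245, -0.3796, 0.1953]
tcp_rot: [-3.134, -0.206, -0.004]
wrist_force: [-0.5, -0.2, -0.3]
width: 0.299
time: 67.98
tool_pos: [0.5244, -0.3796, 0.195]
tcp_rot: [-3.134, -0.206, -0.003]
wrist_force: [-1.1, 0.4, 3.1]
width: 0.193
time: 68.23
tool_pos: [0.5237, -0.3719, 0.1949]
tcp_rot: [-3.139, -0.095, -0.004]
wrist_force: [-0.2, -0.9, 2.1]
width: 0.19
time: 68.48
tool_pos: [0.5216, -0.3634, 0.1951]
tcp_rot: [-3.135, 0.016, -0.064]
wrist_force: [-0.2, -0.6, -4.1]
width: 0.193
t 68.48 pos [ 0.5216 -0.3634  0.1951] grasp [ 0.5279 -0.3624  0.0402] 
 [[ 0.999 -0.01   0.041]
 [-0.01  -1.     0.006]
 [ 0.041 -0.007 -0.999]] 
F [-0.2 -0.6 -4.1] w 0.193 q [-0.66  0.38  1.87  0.04  0.86  0.9 ]
```

View pics/w34.png

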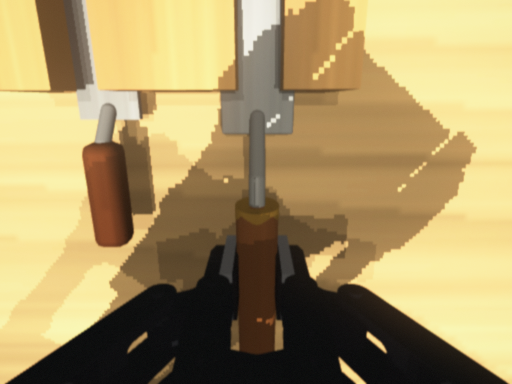

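```bash
python3 -m creep '[{"slide":[0.14,0,0.02],"angular":[0,-0.3,0]},{"slide":[0.14,0,0.02],"angular":[0,-0.3,0]},{"slide":[0.03,0,-0.1],"angular":[0,-0.2,0]},{"slide":[0.03,0,-0.1],"angular":[0,-0.2,0]},{"slide":[0,0,0],"angular":[0,0,0]}]'
python3 -m creep '[{"slide":[0.1,0,0],"angular":[0,0,0]},{"slide":[0.1,0,0],"angular":[0,0,0]},{"slide":[0,0,0],"angular":[0,0,0]}]'
python3 - <<'E'
from h import *
s,M=st()
E
```

```text
time: 68.95
tool_pos: [0.5329, -0.3654, 0.2025]
tcp_rot: [-3.139, 0.012, 0.04]
wrist_force: [0.8, -0.1, -1.4]
width: 0.188
time: 69.2
tool_pos: [0.5371, -0.3651, 0.2013]
tcp_rot: [-3.138, 0.013, 0.04]
wrist_force: [-0.8, 0.1, -1.2]
width: 0.188
t 69.2 pos [ 0.5371 -0.3651  0.2013] grasp [ 0.5331 -0.3646  0.0463] 
 [[ 1.    -0.008 -0.026]
 [-0.008 -1.     0.003]
 [-0.026 -0.003 -1.   ]] 
F [-0.8  0.1 -1.2] w 0.188 q [-0.63  0.41  1.81 -0.02  0.94  0.96]
```

```bash
python3 -m creep '[{"slide":[0.12,0,0],"angular":[0,0,0]},{"slide":[0,0,0],"angular":[0,0,0]},{"slide":[0,0,0],"angular":[0,0,0]}]'
python3 -m creep '[{"slide":[0.12,0,0],"angular":[0,0,0]},{"slide":[0,0,0],"angular":[0,0,0]},{"slide":[0,0,0],"angular":[0,0,0]}]'
python3 - <<'E'
from h import *
s,M=st(); z=shot('wrist','w35')
E
```

```text
time: 69.45
tool_pos: [0.5387, -0.3648, 0.2003]
tcp_rot: [-3.137, 0.013, 0.046]
wrist_force: [-3.0, -0.1, -0.8]
width: 0.189
time: 69.7
tool_pos: [0.5396, -0.3649, 0.1997]
tcp_rot: [-3.135, 0.013, 0.055]
wrist_force: [-13.8, -1.0, 3.7]
width: 0.191
t 69.7 pos [ 0.5396 -0.3649  0.1997] grasp [ 0.5342 -0.3639  0.0448] 
 [[ 0.999 -0.008 -0.035]
 [-0.008 -1.     0.006]
 [-0.035 -0.006 -0.999]] 
F [-13.8  -1.    3.7] w 0.191 q [-0.63  0.42  1.81 -0.02  0.95  0.96]
```

View pics/w35.png

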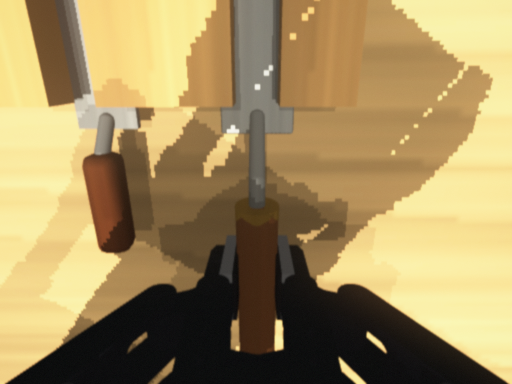

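```bash
python3 -m creep '[{"slide":[-0.03,0,0.06],"angular":[0,0,0]},{"slide":[0,0,0.06],"angular":[0,0,0]},{"slide":[0,0,0],"angular":[0,0,0]}]'
python3 -m creep '[{"slide":[0,0,0],"angular":[0,0,0]},{"slide":[0,0,0],"angular":[0,0,0]},{"slide":[0,0,0],"angular":[0,0,0]},{"slide":[0,0,0],"angular":[0,0,0]},{"slide":[0,0,0],"angular":[0,0,0]}]' 0.2
python3 -m creep '[{"slide":[0,0,-0.3],"angular":[0,0,0]},{"slide":[0,0,-0.7],"angular":[0,0,0]},{"slide":[0,0,-1],"angular":[0,0,0]},{"slide":[0,0,-1],"angular":[0,0,0]},{"slide":[0,0,-1],"angular":[0,0,0]}]'
python3 -m creep '[{"slide":[-1,0,-1],"angular":[0,0,0]},{"slide":[-1,0.5,-1],"angular":[0,0,0]},{"slide":[-1,1,-1],"angular":[0,0,0]},{"slide":[0,0,0],"angular":[0,0,0]},{"slide":[0,0,0],"angular":[0,0,0]}]'
python3 - <<'E'
from h import *
s,M=st()
z=shot('wrist','w36'); t=shot('top','t36'); crop(t,335,140,435,240,7,'t36c'); 
P=cloud(z)
m=(P[...,2]>.025)&(P[...,2]<.1)&(P[...,0]<.575)&(P[...,0]>.42)&(P[...,1]<-.325)&(P[...,1]>-.44); Q=P[m]
print(len(Q),cv2.minAreaRect(Q[:,:2].astype(np.float32)*1000))
for x in np.arange(.48,.575,.02):
    q=Q[abs(Q[:,0]-x)<.006]; 
    if len(q): print(round(x,3),q[:,1].mean().round(4),np.percentile(q[:,2],80).round(4))
E
```

```text
time: 70.0
tool_pos: [0.5391, -0.3651, 0.1982]
tcp_rot: [-3.135, 0.013, 0.053]
wrist_force: [-14.7, 1.5, 8.0]
width: 0.192
time: 70.42
tool_pos: [0.5424, -0.3651, 0.1983]
tcp_rot: [-3.138, 0.013, 0.04]
wrist_force: [-0.1, -0.6, 0.0]
width: 0.402
time: 70.83
tool_pos: [0.5446, -0.3653, 0.2993]
tcp_rot: [-3.138, 0.013, 0.041]
wrist_force: [-0.2, 0.2, -1.0]
width: 0.401
time: 71.25
tool_pos: [0.4717, -0.4031, 0.3773]
tcp_rot: [3.141, -0.017, -0.034]
wrist_force: [-0.5, 0.5, -0.6]
width: 0.401
t 71.25 pos [ 0.4717 -0.4031  0.3773] grasp [ 0.4683 -0.4031  0.2224] 
 [[ 1.    -0.011 -0.022]
 [-0.011 -1.    -0.   ]
 [-0.022  0.001 -1.   ]] 
F [-0.5  0.5 -0.6] w 0.401 q [-0.74  0.19  1.75 -0.02  1.22  0.84]
2046 ((525.0657348632812, -363.0361022949219), (18.297653198242188, 98.68858337402344), 89.47476196289062)
0.48 -0.3637 0.0478
0.5 -0.3638 0.0488
0.52 -0.3639 0.0495
0.54 -0.3641 0.0504
0.56 -0.3641 0.0511
```

View pics/w36.png

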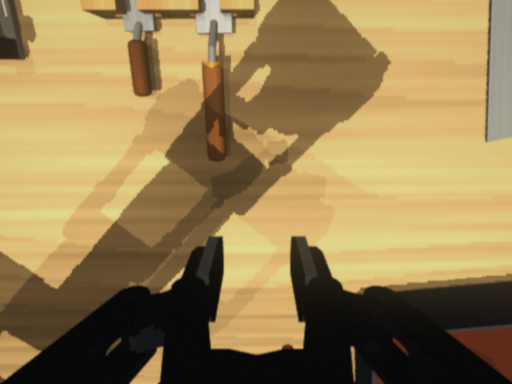

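View pics/t36c.png

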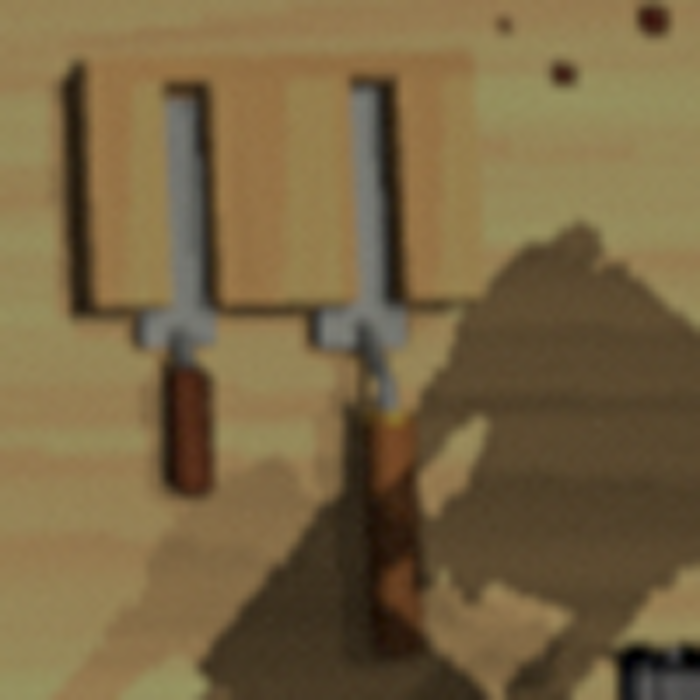

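```bash
python3 -m creep '[{"slide":[-0.5,0.5,-1],"angular":[0,0,0]},{"slide":[-0.5,0.5,-1],"angular":[0,0,0]},{"slide":[0,0,0],"angular":[0,0,0]},{"slide":[0,0,0],"angular":[0,0,0]},{"slide":[0,0,0],"angular":[0,0,0]}]'
python3 -m creep '[{"slide":[0,0,0],"angular":[0,0,0]},{"slide":[0,0,0],"angular":[0,0,0]},{"slide":[0,0,0],"angular":[0,0,0]},{"slide":[0,0,0],"angular":[0,0,0]},{"slide":[0,0,0],"angular":[0,0,0]}]'
python3 - <<'E'
from h import *
s,M=st()
t=shot('top','t37'); sc=shot('scene','s37'); crop(sc,130,90,350,230,3,'s37c'); crop(t,200,130,420,280,3,'t37c')
P=cloud(t)
for nm,c in (('c1',(.43,.12)),('c2',(.45,-.06))):
    Q=P[(P[...,2]>.06)&(P[...,2]<.08)&(abs(P[...,0]-c[0])<.06)&(abs(P[...,1]-c[1])<.06)]; A=np.c_[Q[:,:2]-Q[:,:2].mean(0),np.ones(len(Q))]
    print(nm,len(Q),np.linalg.lstsq(A,Q[:,2],rcond=None)[0].round(4),Q.mean(0).round(4))
Q=P[(P[...,2]>.135)&(P[...,2]<.17)&(abs(P[...,0]-.64)<.085)&(abs(P[...,1]+.088)<.1)]
r=cv2.minAreaRect(Q[:,:2].astype(np.float32)*1000); print(len(Q),np.median(Q[:,2]),r, np.polyfit(Q[:,1],Q[:,2],1))
Q=P[(P[...,2]>.03)&(P[...,2]<.07)&(P[...,0]>.46)&(P[...,0]<.575)&(P[...,1]<-.33)&(P[...,1]>-.43)]
print(cv2.minAreaRect(Q[:,:2].astype(np.float32)*1000))
E
```

```text
time: 71.77
tool_pos: [0.4487, -0.4258, 0.4226]
tcp_rot: [-3.136, 0.012, 0.044]
wrist_force: [-0.0, 0.3, 0.2]
width: 0.399
time: 72.18
tool_pos: [0.4483, -0.4264, 0.4239]
tcp_rot: [-3.137, 0.013, 0.042]
wrist_force: [0.0, 0.3, 0.2]
width: 0.4
t 72.18 pos [ 0.4483 -0.4264  0.4239] grasp [ 0.4441 -0.4257  0.2689] 
 [[ 1.    -0.008 -0.027]
 [-0.008 -1.     0.004]
 [-0.027 -0.004 -1.   ]] 
F [0.  0.3 0.2] w 0.4 q [-0.8   0.15  1.7  -0.02  1.31  0.79]
c1 109 [ 0.01   -0.0171  0.0654] [0.4298 0.1251 0.0654]
c2 108 [0.0185 0.0011 0.0651] [ 0.447  -0.0611  0.0651]
283 0.1511142308780299 ((640.3455200195312, -88.49235534667969), (129.47940063476562, 10.421470642089844), 88.57069396972656) [0.00151025 0.15103226]
((523.7661743164062, -362.5475769042969), (18.11920166015625, 98.85713958740234), 89.63203430175781)
```

View pics/s37c.png

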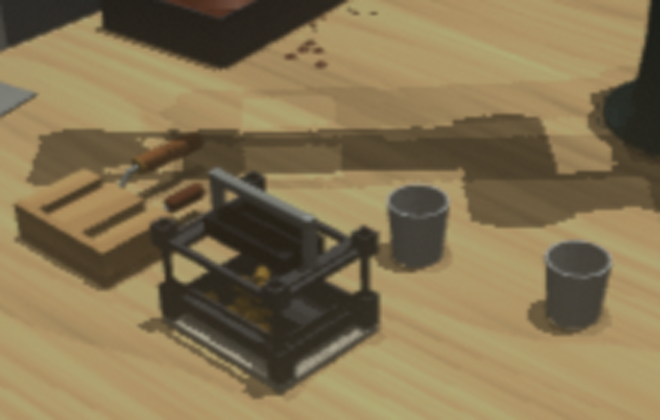

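View pics/t37c.png

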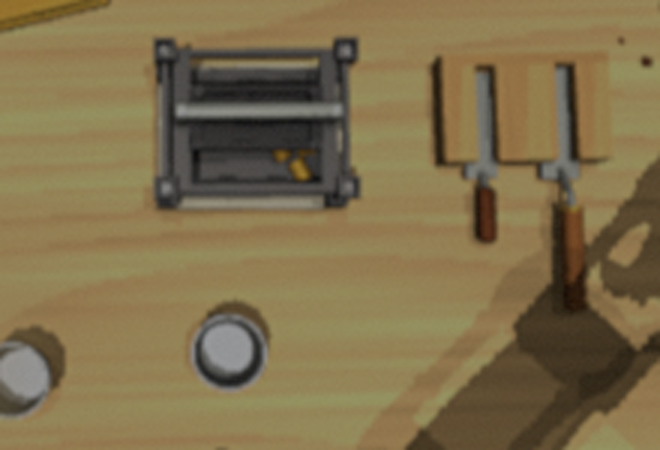

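Both views show the frame seated level in all the sockets, the scraper home and straight, both cups upright and empty, and the robot clear. I'm handing the job in.

```bash
python3 -c "
from workcell import order
print(order.finish_job())"
```

```text
the job is handed in; nothing more can be done
None
```

I handed the job in at about 72 s with the rack made up, the cups empty and the scraper put away. No verdict is reported.

- **Pieces and cups:** I tipped both cups (5 and 4 bronze pieces) into the pan. A top view before the frame went on showed all nine inside. Both empty cups stand upright on the bench; their rim slopes read under 0.02 rad. One cup is back where it started. The other I set down farther left, to keep the gripper's way clear.
- **Frame:** Only one frame was present. Its posts went down into the sockets at full weight until the floor took the load. Afterwards the top of the bail read 151 mm (152 mm expected). Centre and yaw agreed with the base to about 1 mm and 0.2°.
- **Scraper:** I seated it first, but a later check showed it about 10 mm out and turned 7.6°. I don't know whether it was knocked or my arm touched it. I gripped it again, straightened it and pushed until it stopped at about 14 N. In the last check it was within about 1° of straight, the handle sagged 2 to 3°, and the blade stuck out about as far as when first fully home.
- **Crucible and ingot:** I did not touch them; by eye they had not moved in the last full top view.
- **Measurement disagreements:** The top camera agreed with the wrist camera to 1–2 mm, and with the scene camera to 2–4 mm. The wrist camera put the held scraper's blade about 3 mm too high, so I used the height from the bench contact instead.

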